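# Pass the sample jars through the transfer lock to the balance

### The arm

A 6-joint arm with a two-finger parallel gripper is mounted at the origin on the work surface. World frame = base frame: x ahead of the robot, y to its left, z up, the work surface at z = 0. Lengths are in m, angles in degrees, forces in N, time in s.
With the tool pointing down it reaches from about 0.25 to 0.725 m from the base axis. Payload 9.7 kg.
Tool frame: the origin (TCP) lies between the finger pads; the fingertips stand 11 mm ahead of it and the grasp point (between the pads) lies 8 mm behind it; z points along the fingers, x is the direction in which the jaws open and shut, and the axes are right-handed (so a half turn about z gives the same grasp; the last joint's range is limited). The gripper opens to 85 mm and grips with 20 to 120 N. Pads are 22 mm wide; open, the fingers measure 114 mm over their backs; the gripper's body (76 mm by 85 mm) begins 54 mm behind the grasp point. The pads swing forward as they close: fully open they stand 13 mm farther back than shut.
Start: joints at [65.26, 4.979, 10.078, 95.1, 0, 90], TCP at [0.23, 0.5, 0.242] pointing down, gripper open.
Joint ranges: [-179.16, 179.16], [-48.56, 103.87], [-65.8, 70.77], [-126.05, 130.52], [-82.76, 87.17], [-180, 180]. Speed limits (degrees/s): [127.2, 127.2, 147.25, 180, 180, 180].

### API

Orientations are given as [roll, pitch, yaw] about the fixed x, y, z axes, in that order (R = Rz(yaw) Ry(pitch) Rx(roll)).
In Python, from workcell import get_obs, camera, job_done, spotter gives the robot as it stands.
- The arm moves only by the tool play_rows, never from a script. Its argument "rows" is a list of rows, each a list of 3 entries, a list of its own where there are three numbers: the closure, from 0 (fully open) to 1 (shut), then the shift along the tool's x, y, z in cm, then the turn, a rotation vector about the tool's x, y, z in degrees. In form: [[claw, [x, y, z], [wx, wy, wz]], ...]. A call has 1 to 12 rows; each row shifts and turns the pose as measured when the row begins, along the tool's axes as they then stand; what a row does not reach is not made up. A row lasts 1/10 s, in which the tool goes at most 50 mm and 8.59 degrees, less where a joint would pass 70% of its speed; a pose out of reach is approached as far as the arm can. A call is refused whole if a number of a shift passes 5 or a number of a turn 8.59, either way. A call with a gripper value outside its range is refused whole. The fingers move at their own pace and stop on an object; "newtons" is the grip in N (left out, the last holds). Time passes only in rows, so rows that do not move let the fingers close. It gives the time, the measured TCP pose, the force and the opening at its end, in the units of the state.
- get_obs(): the state, without advancing time (a new reading comes with each control period).
- camera(name): name is "scene" or "side" or "wrist"; returns a dict with "img" (480x640x3 uint8, red, green, blue), "intrinsics" (3x3 intrinsics, pixels), "k1" (the pictures are not rectified: a ray, as slopes to the right and down, at radius r is drawn at 1 + k1 r^2 times it, then the intrinsics apply), "xyz" and "orientation" of the camera in the world. Camera axes: x right, y down, z forward; pixel columns grow to the right and rows downward; lengths in m; the calibration is good to about 2 mm. A picture is of the moment at which its call begins. There is no depth.
- job_done(): hands the job in, once; it reports no verdict.
Trained networks look in a picture, given as the dict that the camera call returned (one of the last four; its "shot" number tells which), for a name from the list of things; names that differ only in an ending like _2 or _b are one class to them, and where a whole thing is asked for, a point or a joint stands for the part that bears it (a point fixed in the world has none). Each returns a list of dicts, best first, with "confidence" (0 to 1); they miss things now and then, are a little off and sometimes report something else, mostly with a low value. They report only what shows in the picture. A call takes as long as a camera call. They do not tell look-alikes from the thing itself.
- spotter.spot_in(picture, thing): "point" ([x, y, z] in m, in world coordinates, good to about 4 mm: the middle of the surface that is visible of it).
- spotter.trace(picture, thing): "pixels" (480x640 bool, what is visible of it).
The state is a dict: "time": time; "q": joint angles; "qd": joint speeds; "joint_efforts": joint torques, N m; "ee_pos": TCP position; "tcp_rot": TCP orientation; "wrist_force": force on the tool from outside, world axes, zero at the start; "torque": the same for the moment, N m; "opening": finger opening in m.
Only numpy, scipy, OpenCV 4.12 (cv2) and the standard library are available. Lean on these libraries where they do the work, as an engineer would, in place of code of your own. Each camera call takes 0.05 s, during which the arm holds its last target.

### The job

Pass all the sample jars through the transfer lock: stand them upright in the shuttle's tray through the open outer port and slide the outer lid fully shut, then nudge the stiff shuttle gently by its grey block, in small taps as it nears the mark, until its pointer stands at the brass index, never going past it. Only then slide the inner lid wide open, stand all the jars upright on the balance's black mat, and slide the inner lid fully shut again. The two lids must never be open at the same time, the shuttle stays at the index, and the other things on the bench are left alone.

Things in the scene. Friction and masses are not known exactly. Their poses are not given: they have to be found in the camera images.
- lock: Transfer lock: fixed aluminium trough, 136 mm (x) by 436 mm (y), 100 mm high, inside 120 mm wide. Origin on the bench, mid-width, under the 10 mm wide bridge (underside 94 mm up; jars on the tray reach 88 mm) that divides the roof into the outer port (y 5..195 mm) and the inner port (y -5..-225 mm). x points away from the robot. Place and yaw vary.
- outer_lid (a joint): Clear, whitish sliding lid of the outer port, 6 mm thick on top of the 100 mm walls. 0 = shut, about 0.14 m = wide open; it opens by sliding towards the robot (the lock's -x) and stays where it is left (about 2.5 N of friction). Starts open.
- outer_lid_handle (a point): Centre of the outer lid's black upright handle: 20 mm (lock x) by 20 mm (lock y) by 36 mm high, standing on the lid, its foot 106 mm and its top 142 mm above the bench. It moves with the lid.
- inner_lid (a joint): The same kind of lid over the inner port. 0 = shut, 0.14 m = wide open towards the robot. Starts shut.
- inner_lid_handle (a point): Centre of the inner lid's handle, same size and heights as the other.
- shuttle (a joint): Stiff sliding shuttle inside the lock: 0 near the outer end, grows as it moves towards the inner end (the lock's -y), end of travel 0.244 m. About 8 N of dry friction plus heavy damping: it moves only while pushed, and stops at once.
- shuttle_tray (a point): Centre of the steel tray's floor on the shuttle, 16 mm above the bench, axes as the lock's. Inside the tray's rim, 28 mm higher than its floor: 58 mm (x) by 160 mm (y); room for three jars in a row along y.
- push_block (a point): Centre of the grey block by which the shuttle is pushed, joined to the tray through a slot in the lock's far side: 80 mm (lock x) by 92 mm (lock y), from 24 to 110 mm above the bench; too wide to grip safely. Push its +y face towards the lock's -y.
- pointer (a point): Tip of the thin white pointer on the block's far side, 30 mm above the bench, in line (same lock y) with the middle of the block, marked by a white line on its top, and of the tray; it moves with the shuttle. It travels above a scale bar.
- index_mark (a point): Brass index clamped on the scale bar beyond the block: a thin upright blade reaching 46 mm above the bar, on a small foot; this point is on the blade's edge nearest the pointer. The shuttle is at the mark when pointer and blade have the same y in the lock's frame. Its place along the scale varies.
- mat (a point): Centre of the top of the black rubber mat on the balance, 74 mm above the bench; the mat is 192 mm (x) by 142 mm (y) with a thin steel rim 28 mm higher than the mat around it. Fixed; place differs from start to start.
- jar1_mid (a point): Centre (half-way up, 36 mm above its underside) of a sample jar: amber glass, white cap, round, 44 mm in diameter, 72 mm high, 0.1 to 0.2 kg, heavy-bottomed, upright on the bench at the robot's left at the start. Two or three jars are present.
- jar2_mid (a point): Centre (half-way up, 36 mm above its underside) of a sample jar: amber glass, white cap, round, 44 mm in diameter, 72 mm high, 0.1 to 0.2 kg, heavy-bottomed, upright on the bench at the robot's left at the start. Two or three jars are present.
- jar3_mid (a point): Centre (half-way up, 36 mm above its underside) of a sample jar: amber glass, white cap, round, 44 mm in diameter, 72 mm high, 0.1 to 0.2 kg, heavy-bottomed, upright on the bench at the robot's left at the start. Two or three jars are present.
- reagent: Bystander, not to be disturbed: amber reagent bottle 170 mm tall.
- beaker: Bystander, not to be disturbed: open glass beaker 85 mm tall.
- spanner: Bystander, not to be disturbed: open-ended spanner.
- marker: Bystander, not to be disturbed: yellow marker pen.
- clamp_ring: Bystander, not to be disturbed: aluminium clamp ring.
- flange: Bystander, not to be disturbed: steel flange stub 50 mm tall.
Not all that is in view belongs to the job. Leave any blue look-alike of the part that bears jar1_mid alone.

How it is judged:
By the outcome, as a careful person would: the job done as asked, in the order asked, and still so for the second after the job is handed in, with the robot touching nothing.
Of jar1, jar2, jar3 only 2 to 3 are there at a start; the rules pass over those that are not, and their reading is None.
At some moment in a run one of jar1, jar2, jar3 may be knocked a few centimetres aside while the robot is not near it.
It also fails if it takes over 210 s, if anything falls off the work surface, if the arm or the gripper's body presses on something with over 40 N, if the wrist force passes 120 N, or if a joint passes its speed limit or range.

## Working session

There is one attempt and no reset: what is moved stays moved. The work goes in short steps, Python scripts to look and compute and a tool call to move; the robot and the scene stay as the last step left them, time stands still between calls to the robot, and variables do not carry over. Pictures are saved under pics/ and viewed, and the job is handed in when it is done.

Besides the shell and the picture viewer there is one more tool, called after "Request:" by a JSON object that holds its "method" and its "body". play_rows: Moves the arm, as the interface text tells. Its arguments: {"type":"object","properties":{"rows":{"type":"array","items":{"type":"array"}},"newtons":{"type":"number"}},"required":["rows"]}

```bash
ls; mkdir -p pics; cat > h.py <<'E'
import numpy as np, cv2
from workcell import get_obs, camera, job_done, spotter
from scipy.spatial.transform import Rotation as R
def save(c,n): cv2.imwrite('pics/'+n+'.png',c['img'][:,:,::-1])
E
python3 - <<'E'
from h import *
print(get_obs())
for n in ['scene','side','wrist']:
    c=camera(n); save(c,n+'0'); print(n,c['intrinsics'],c['k1'],c['xyz'],c['orientation'])
E
```

```text
pics
{'time': 0.0, 'q': array([6.52603730e+01, 5.01219805e+00, 1.00338884e+01, 9.50979693e+01,
       4.45873584e-04, 9.00003292e+01]), 'qd': array([ 0.03050005,  0.15410892,  0.07836451, -0.06996489,  0.08616626,
       -0.0762517 ]), 'joint_efforts': array([ 4.59124367e-04, -5.20381987e+01,  4.64809656e+01,  1.63449801e-02,
        1.15041785e-04,  2.28978841e-06]), 'ee_pos': array([0.23008472, 0.49933518, 0.24156744]), 'tcp_rot': array([-1.79999555e+02,  7.62789256e-02,  6.52600438e+01]), 'wrist_force': array([-0.33653371,  0.45227475,  1.29772839]), 'torque': array([-0.00926709, -0.02311822, -0.00045001]), 'opening': 0.08526103219943684}
scene [[516.99866322   0.         330.04226787]
 [  0.         516.99866322 243.37984863]
 [  0.           0.           1.        ]] 0.04063093470688303 [1.20977777 0.70432106 1.07094059] [-1.34274941e+02  8.71602911e-02  1.36710967e+02]
side [[592.23826313   0.         316.69579214]
 [  0.         592.23826313 239.15012357]
 [  0.           0.           1.        ]] 0.02681636098265955 [-0.33285381 -0.84434892  1.52183462] [-140.20934798    1.02854733  -47.51555454]
wrist [[333.23303334   0.         319.68485907]
 [  0.         333.23303334 235.99252577]
 [  0.           0.           1.        ]] -0.06266706125383502 [0.15272652 0.53493326 0.37189363] [1.60795259e+02 5.31365976e-02 6.52954695e+01]
```

View pics/scene0.png

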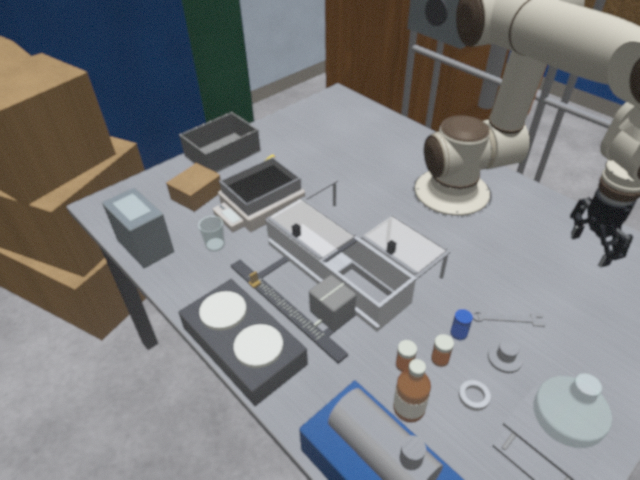

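View pics/side0.png

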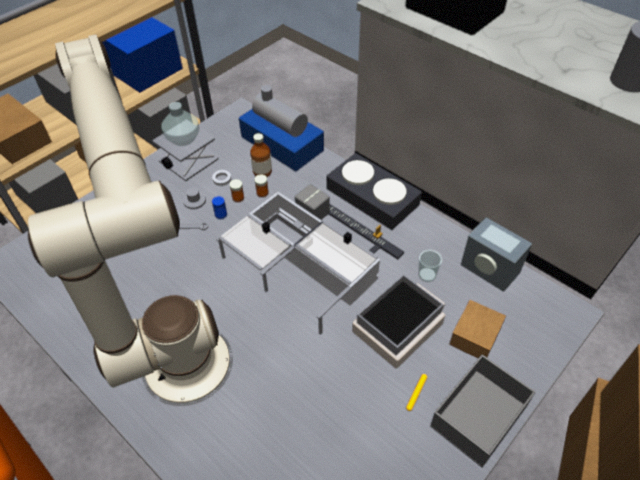

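View pics/wrist0.png

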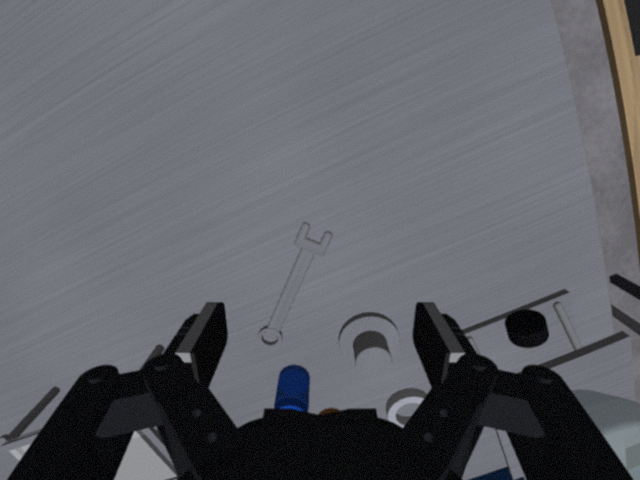

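Scene: two amber jars with white caps at (406,355) and (443,350), also in side view at (261,186) and (237,190). The blue look-alike at (461,324) is to be left alone. Next I'll localise everything.

```bash
cat >> h.py <<'E'
def cR(c): return R.from_euler('xyz',c['orientation'],degrees=True).as_matrix()
def proj(c,P):
    P=np.atleast_2d(P); q=(P-c['xyz'])@cR(c); s=q[:,:2]/q[:,2:]
    r2=(s**2).sum(1,keepdims=True); s=s*(1+c['k1']*r2); K=c['intrinsics']
    return s*[K[0,0],K[1,1]]+[K[0,2],K[1,2]]
def ray(c,uv):
    K=c['intrinsics']; d=(np.atleast_2d(uv)-[K[0,2],K[1,2]])/[K[0,0],K[1,1]]; s=d.copy()
    for _ in range(20): s=d/(1+c['k1']*(s**2).sum(1,keepdims=True))
    return np.c_[s,np.ones(len(s))]@cR(c).T
def onz(c,uv,z):
    r=ray(c,uv); return c['xyz']+r*((z-c['xyz'][2])/r[:,2:])
def tri(cs,uvs):
    A=np.zeros((3,3));b=np.zeros(3)
    for c,uv in zip(cs,uvs):
        d=ray(c,uv)[0]; d/=np.linalg.norm(d); M=np.eye(3)-np.outer(d,d); A+=M;b+=M@c['xyz']
    return np.linalg.solve(A,b)
E
python3 - <<'E'
from h import *
np.set_printoptions(precision=4,suppress=True)
names=['outer_lid_handle','inner_lid_handle','shuttle_tray','push_block','pointer','index_mark','mat','jar1_mid','reagent','beaker','spanner','marker','clamp_ring','flange','lock']
for n in ['scene','side']:
    c=camera(n)
    for t in names:
        print(n,t,[(d['point'].round(4) if hasattr(d['point'],'round') else d['point'],round(d['confidence'],2)) for d in spotter.spot_in(c,t)][:4])
print(get_obs()['time'])
E
python3 - <<'E'
import cv2
a=cv2.imread('pics/scene0.png');b=cv2.imread('pics/side0.png')
cv2.imwrite('pics/s0c.png',cv2.resize(a[170:390,200:500],None,fx=2.6,fy=2.6,interpolation=2))
cv2.imwrite('pics/d0c.png',cv2.resize(b[140:360,180:480],None,fx=2.6,fy=2.6,interpolation=2))
E
```

```text
scene outer_lid_handle [([0.3934, 0.1273, 0.1044], 0.57)]
scene inner_lid_handle [([0.5302, -0.0917, 0.1054], 0.72)]
scene shuttle_tray [([0.6387, 0.1212, 0.0665], 0.9)]
scene push_block [([0.6417, 0.1167, 0.0636], 0.94)]
scene pointer [([0.6371, 0.1184, 0.0669], 0.94), ([0.7287, -0.1073, 0.028], 0.26)]
scene index_mark [([0.6375, 0.1185, 0.0704], 0.38)]
scene mat [([0.5243, -0.3488, 0.0767], 0.8)]
scene jar1_mid [([0.5547, 0.3801, 0.0637], 0.67), ([0.4599, 0.3628, 0.0587], 0.55)]
scene reagent [([0.7083, 0.4195, 0.108], 0.71)]
scene beaker [([0.7129, -0.3089, 0.0571], 0.6)]
scene spanner [([0.3142, 0.4249, 0.0039], 0.64)]
scene marker [([0.7122, 0.419, 0.1062], 0.55), ([0.7125, -0.3078, 0.0575], 0.19)]
scene clamp_ring [([0.5658, 0.4914, 0.0174], 0.63)]
scene flange [([0.4405, 0.4829, 0.0134], 0.9)]
scene lock [([0.5373, 0.0798, 0.0931], 0.86), ([0.3911, 0.1294, 0.1032], 0.66), ([0.7115, 0.4192, 0.1053], 0.47)]
side outer_lid_handle [([0.3854, 0.108, 0.1079], 0.98)]
side inner_lid_handle [([0.5155, -0.1151, 0.1039], 0.95), ([0.5087, 0.0085, 0.102], 0.71), ([0.6076, 0.1079, 0.0595], 0.2)]
side shuttle_tray [([0.6102, 0.108, 0.0644], 0.85)]
side push_block [([0.6066, 0.1068, 0.063], 0.62), ([0.3824, 0.1071, 0.1051], 0.27)]
side pointer [([0.6027, 0.1079, 0.0603], 0.63)]
side index_mark [([0.7179, -0.1132, 0.0259], 0.45), ([0.5202, -0.1143, 0.1052], 0.17)]
side mat [([0.6082, 0.1088, 0.0606], 0.7), ([0.476, -0.3875, 0.0732], 0.6)]
side jar1_mid [([0.4333, 0.3465, 0.0558], 0.78), ([0.5292, 0.3594, 0.0512], 0.49)]
side reagent [([0.6699, 0.3852, 0.0966], 0.58)]
side beaker [([0.7024, -0.3265, 0.0586], 0.89)]
side spanner [([0.3503, 0.3777, 0.0086], 0.66)]
side marker [([0.3603, -0.5401, 0.0166], 0.54), ([0.6087, 0.1105, 0.0625], 0.47)]
side clamp_ring [([0.5547, 0.4842, 0.0177], 0.71)]
side flange [([0.416, 0.4659, 0.0143], 0.8)]
side lock [([0.507, 0.0086, 0.0987], 0.94)]
1.75
```

View pics/s0c.png

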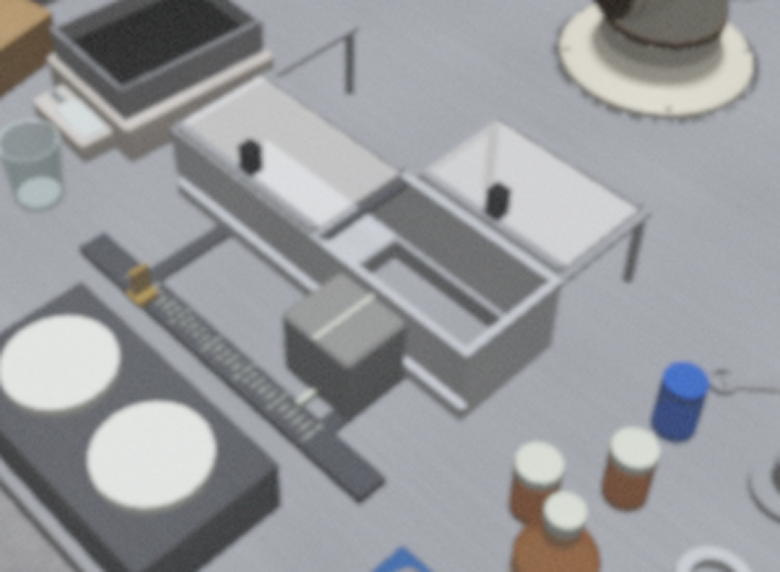

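View pics/d0c.png

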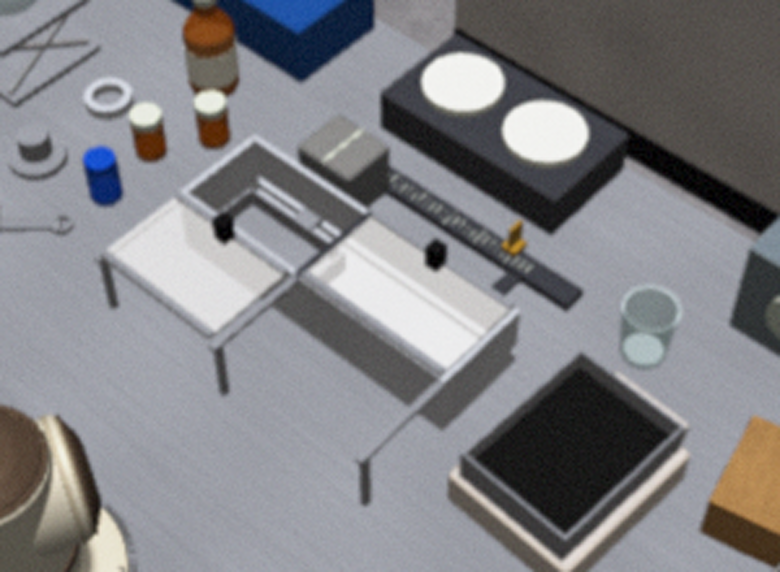

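```bash
cat > fit.py <<'E'
from h import *
from scipy.optimize import least_squares
np.set_printoptions(precision=4,suppress=True)
sc=camera('scene');sd=camera('side')
obs=[(sc,(68,203,100),(379.2,305.4)),(sc,(-68,203,100),(414.6,279.6)),(sc,(68,-233,100),(267.7,220)),(sc,(-68,-233,106),(300.8,201)),
(sd,(68,203,100),(277.7,193.1)),(sd,(-68,203,100),(250.4,213.1)),(sd,(68,-233,103),(378.8,260.4))]
def f(p):
    Rz=R.from_euler('z',p[2]).as_matrix()
    return np.concatenate([(proj(c,Rz@(np.array(l)/1000)+[p[0],p[1],0])-uv).ravel() for c,l,uv in obs])
s=least_squares(f,[0.52,0,0])
print(s.x,np.degrees(s.x[2]),s.fun.reshape(-1,2))
p=s.x; np.save('lock.npy',p)
for c,n in ((sc,'scene'),(sd,'side')):
    im=cv2.resize(c['img'][:,:,::-1],None,fx=3,fy=3,interpolation=2)
    Rz=R.from_euler('z',p[2]).as_matrix()
    for z in(0,100):
        q=proj(c,np.array([[68,203,z],[-68,203,z],[-68,-233,z],[68,-233,z],[-68,5,z],[68,5,z],[68,-5,z],[-68,-5,z]])/1000@Rz.T+[p[0],p[1],0])
        cv2.polylines(im,[np.round(q[:4]*3).astype(int)],True,(0,255,0) if z else (255,255,0),1)
        if z:cv2.polylines(im,[np.round(q[4:]*3).astype(int)],True,(0,0,255),1)
    o=(230,170) if n=='scene' else (200,160)
    cv2.imwrite(f'pics/fit_{n}.png',im[o[1]*3:o[1]*3+520,o[0]*3:o[0]*3+640])
# triangulate
pairs=dict(jarA=((442.5,344),(236.5,184)),jarB=((406.5,349.5),(261,180.5)))
for k,(a,b) in pairs.items(): print(k,onz(sc,a,.072),onz(sd,b,.072),tri([sc,sd],[a,b]))
for k,t in (('index','index_mark'),('mat','mat')):
    for c in (sc,sd):
        d=spotter.trace(c,t)
        for e in d[:2]:
            ys,xs=np.nonzero(e['pixels']); print(k,e['confidence'],xs.min(),xs.max(),ys.min(),ys.max(),xs.mean(),ys.mean())
E
python3 fit.py
```

```text
[ 0.5248  0.0134 -0.0031] -0.17524671083330776 [[-0.781   1.6946]
 [ 0.8626 -1.5996]
 [-2.2254 -1.3254]
 [ 0.9936 -4.8105]
 [ 0.0121 -2.6748]
 [-2.2872 -0.3173]
 [ 0.4864 -2.1865]]
jarA [[0.5477 0.3764 0.072 ]] [[0.539  0.3661 0.072 ]] [0.5432 0.3733 0.0643]
jarB [[0.6194 0.3297 0.072 ]] [[0.6073 0.3148 0.072 ]] [0.6138 0.3247 0.0609]
index 0.73 395 417 340 371 405.3243761996161 354.4241842610365
index 0.43 249 259 271 288 253.55479452054794 279.82191780821915
index 0.63 374 380 226 238 377.3220338983051 232.35593220338984
mat 0.91 213 305 158 231 256.7310650198089 194.6324865998602
mat 0.72 352 444 276 367 398.9305391578119 320.6054702872885
```

View pics/fit_scene.png

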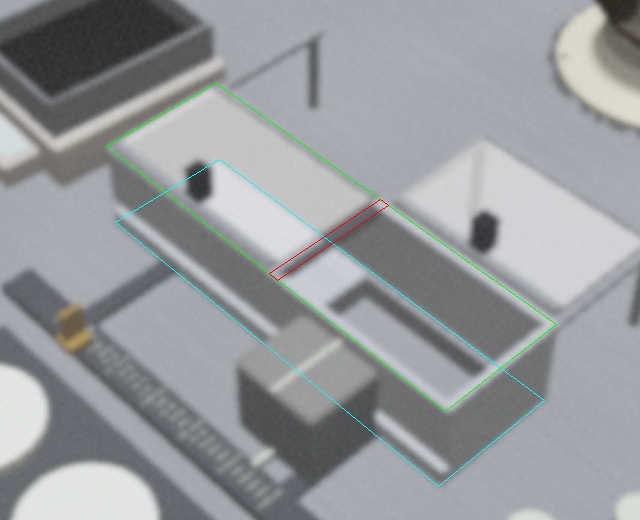

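View pics/fit_side.png

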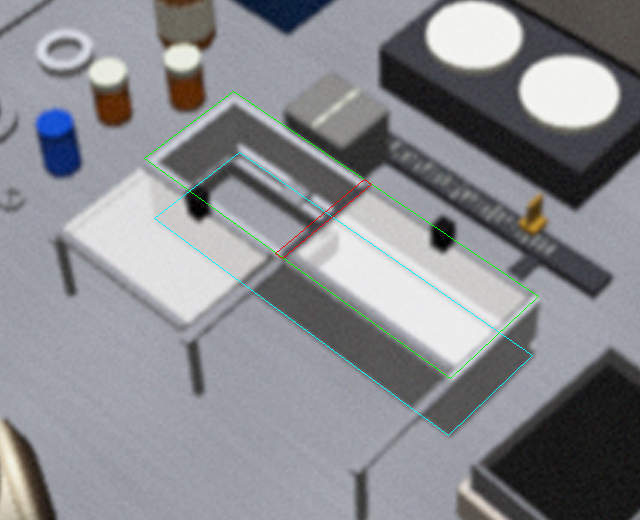

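```bash
python3 - <<'E'
import cv2,numpy as np
a=cv2.imread('pics/scene0.png');b=cv2.imread('pics/side0.png')
def crop(im,x,y,w,h,f,n):
    c=cv2.resize(im[y:y+h,x:x+w],None,fx=f,fy=f,interpolation=cv2.INTER_CUBIC)
    for i in range(0,w,10): cv2.putText(c,str(x+i),(i*f,8),0,.3,(0,255,255),1); cv2.line(c,(i*f,0),(i*f,h*f),(0,255,255) if i%50==0 else (90,90,90),1)
    for i in range(0,h,10): cv2.putText(c,str(y+i),(0,i*f+8),0,.3,(0,255,255),1); cv2.line(c,(0,i*f),(w*f,i*f),(0,255,255) if i%50==0 else (90,90,90),1)
    cv2.imwrite('pics/'+n+'.png',c)
crop(a,255,190,200,145,4,'a1'); crop(b,210,160,200,145,4,'b1')
crop(a,390,310,100,75,8,'a2')
crop(b,205,165,90,60,8,'b2')
E
```

```text
(no output)
```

View pics/a1.png

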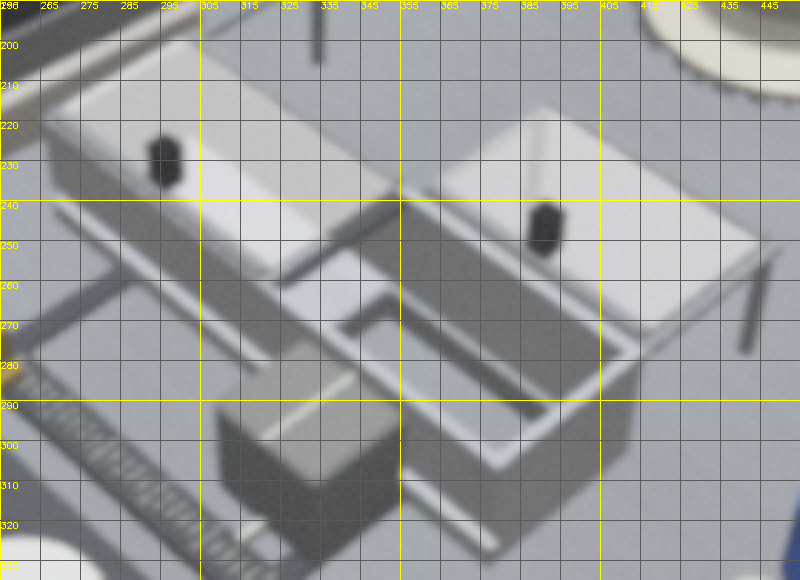

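View pics/b1.png

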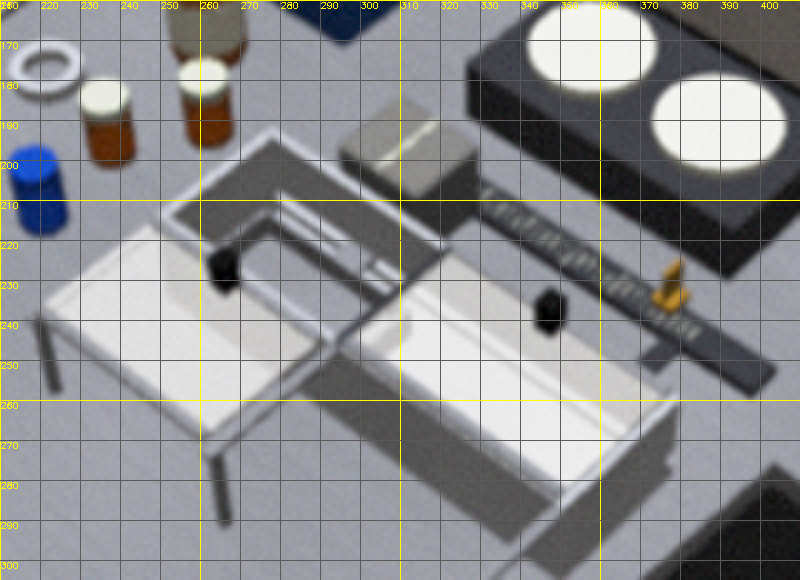

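View pics/a2.png

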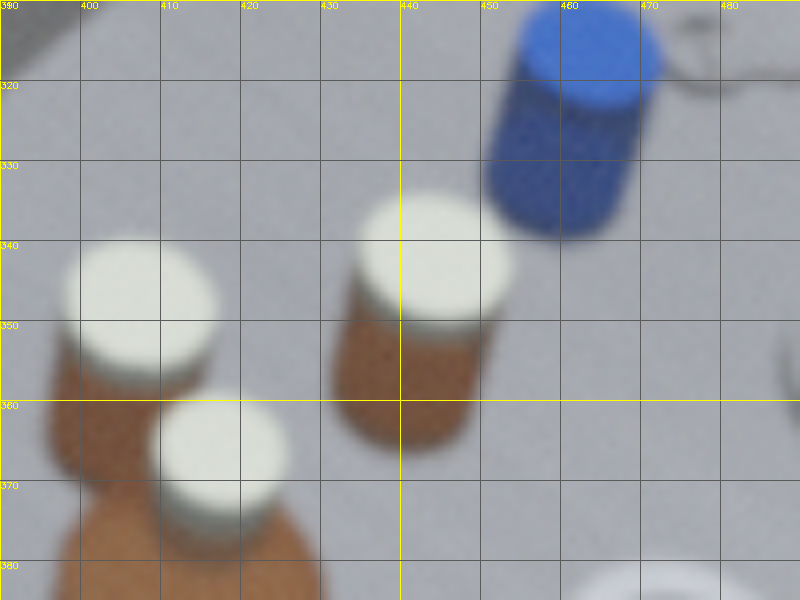

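View pics/b2.png

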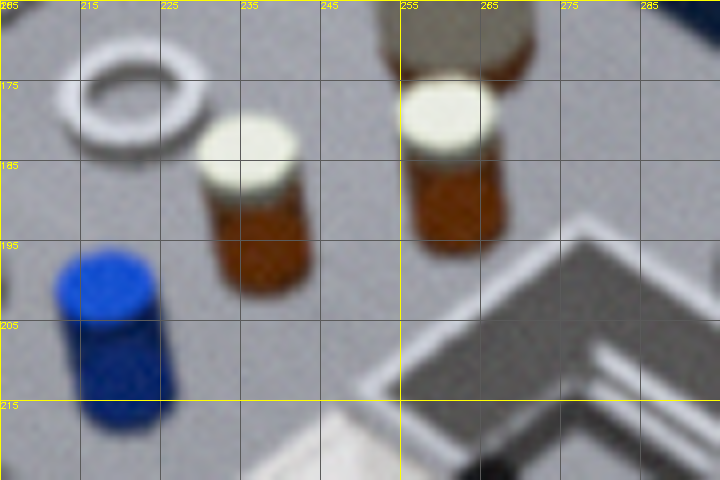

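```bash
cat > fit.py <<'E'
from h import *
from scipy.optimize import least_squares
np.set_printoptions(precision=4,suppress=True)
sc=camera('scene');sd=camera('side')
obs=[(sc,(68,203,100),(379.2,307)),(sc,(-68,203,100),(414.6,279)),(sc,(68,-233,100),(266.5,220.5)),
(sc,(68,203,0),(377,331)),(sc,(-68,203,0),(411,303.5)),
(sd,(68,203,100),(278,191.7)),(sd,(-68,203,100),(250,213.7)),(sd,(68,-233,100),(379,261))]
jo=[(sc,0,(444,341.7)),(sd,0,(236,184)),(sc,1,(407.5,347.7)),(sd,1,(261,179.5))]
def f(p):
    Rz=R.from_euler('z',p[2]).as_matrix()
    sh={id(sc):p[7:9],id(sd):p[9:11]}
    r=[(proj(c,Rz@(np.array(l)/1000)+[p[0],p[1],0])+sh[id(c)]-uv).ravel() for c,l,uv in obs]
    r+=[(proj(c,[p[3+2*j],p[4+2*j],.072])+sh[id(c)]-uv).ravel() for c,j,uv in jo]
    return np.concatenate(r+[p[7:]*.7])
s=least_squares(f,[0.52,0,0,.54,.37,.61,.32,0,0,0,0],loss='soft_l1')
print(s.x,np.degrees(s.x[2]));print(s.fun.reshape(-1,2))
np.save('lock.npy',s.x)
E
python3 fit.py
```

```text
[ 0.5218  0.0115 -0.0055  0.5381  0.3722  0.6119  0.3248  0.2883  1.2196
  0.7357  0.6545] -0.3149854122849492
[[-0.4117  0.2272]
 [ 1.2624 -0.6866]
 [-0.1885 -1.5498]
 [-0.7155  1.2809]
 [ 0.5913  0.1069]
 [ 0.3549  0.0892]
 [-1.3499  0.4439]
 [ 0.7557 -0.4501]
 [-0.0969  0.0083]
 [-0.1476 -0.0209]
 [-0.1905 -0.1752]
 [-0.3241 -0.3795]
 [ 0.2018  0.8538]
 [ 0.515   0.4581]]
```

Jars are confirmed at scene (444,342) and (407,348) for the tops. Both have a white cap on amber glass, and only two are present. First I turn the tool to yaw 0.

Request:
{"method": "play_rows", "body": {"rows": [[0,[0,0,0],[0,0,8.2]],[0,[0,0,0],[0,0,8.2]],[0,[0,0,0],[0,0,8.2]],[0,[0,0,0],[0,0,8.2]],[0,[0,0,0],[0,0,8.2]],[0,[0,0,0],[0,0,8.2]],[0,[0,0,0],[0,0,8.2]],[0,[0,0,0],[0,0,8.2]]], "newtons": 30}}

```text
time: 2.95
ee_pos: [0.2302, 0.4995, 0.2423]
tcp_rot: [-180.0, 0.0, -2.8]
wrist_force: [0.3, -0.5, -0.1]
opening: 0.0855
```

Request:
{"method": "play_rows", "body": {"rows": [[0,[4,2.2,0],[0,0,-2.8]],[0,[4,2.2,0],[0,0,0]],[0,[4,2.2,0],[0,0,0]],[0,[4,2.2,0],[0,0,0]],[0,[4,2.2,0],[0,0,0]],[0,[4,2.2,0],[0,0,0]],[0,[4,2.2,0],[0,0,0]],[0,[0,0,0],[0,0,0]]]}}

```text
time: 3.75
ee_pos: [0.5169, 0.3362, 0.2413]
tcp_rot: [-179.9, -0.0, -0.3]
wrist_force: [0.1, -0.7, 0.4]
opening: 0.0852
```

```bash
python3 - <<'E'
from h import *
c=camera('wrist'); save(c,'w1')
np.set_printoptions(precision=4,suppress=True)
print(get_obs()['ee_pos'],get_obs()['tcp_rot'],c['xyz'],c['orientation'])
for t in ['jar1_mid','outer_lid_handle','push_block','pointer']:
  for d in spotter.spot_in(c,t): print(t,np.array(d['point']),d['confidence'])
im=c['img'].copy()
for P in [[.5381,.3722,.072],[.6119,.3248,.072]]:
    q=proj(c,P)[0]; cv2.circle(im,tuple(int(v) for v in q),4,(0,255,0),-1); print(q)
for lx,ly in [(60,195),(-60,195),(60,5),(-60,5)]:
    q=proj(c,[.5218+lx/1000+.0055*ly/1000,.0115+ly/1000-.0055*lx/1000,.1])[0]; cv2.circle(im,tuple(int(v) for v in q),3,(255,0,0),-1)
cv2.imwrite('pics/w1o.png',im[:,:,::-1])
E
```

```text
[0.5152 0.3373 0.2416] [-179.9173    0.0135   -0.2882] [0.517  0.4209 0.3716] [160.869   -0.0362  -0.3004]
jar1_mid [0.4489 0.3634 0.0725] 0.92
jar1_mid [0.5435 0.3734 0.0731] 0.61
outer_lid_handle [0.4237 0.1637 0.1049] 0.59
outer_lid_handle [0.5533 0.1153 0.0281] 0.41
push_block [0.5528 0.1192 0.0311] 0.91
pointer [0.5529 0.1163 0.0275] 0.92
[343.2291 177.8331]
[420.008 227.668]
```

View pics/w1o.png

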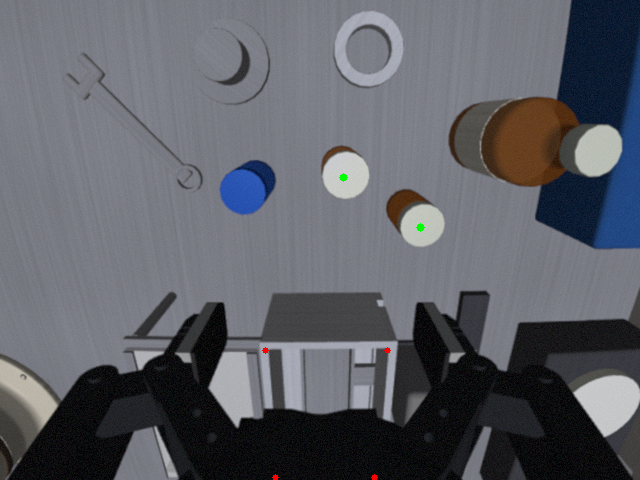

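Wrist view: jar A cap is at about (345,174), jar B cap at about (421,224), and the blue look-alike at (243,190). The overlay agrees to about 3 px.

```bash
python3 - <<'E'
from h import *
c=camera('wrist');print(onz(c,[[345.3,174.5],[421.5,224.7]],.072), get_obs()['ee_pos'])
# lock: inner edges at z=.1
hs=cv2.cvtColor(c['img'],cv2.COLOR_RGB2HSV)
m=((hs[...,1]<40)&(hs[...,2]>190)).astype(np.uint8)
n,l,s,ce=cv2.connectedComponentsWithStats(m)
for i in range(1,n):
    if s[i,4]>500: print(s[i],ce[i],onz(c,ce[i],.072))
E
```

```text
[[0.53509518 0.37908462 0.072     ]
 [0.60886484 0.33185309 0.072     ]] [0.51205231 0.34006454 0.24285476]
[ 329  157   45   45 1545] [350.75469256 179.14951456] [[0.54013722 0.37489484 0.072     ]]
[ 406  210   41   39 1250] [426.0064 229.0456] [[0.61365909 0.32751801 0.072     ]]
[ 576  379   64   58 2315] [610.08984881 403.6825054 ] [[0.88162445 0.09491192 0.072     ]]
```

Request:
{"method": "play_rows", "body": {"rows": [[0.2,[2.8,-3.5,0],[0,0,0]],[0.2,[0,0,2],[0,0,-0.3]],[0.2,[0,0,2],[0,0,0]],[0.2,[0,0,0],[0,0,0]]]}}

```text
time: 4.45
ee_pos: [0.5376, 0.3808, 0.199]
tcp_rot: [-180.0, 0.2, 0.7]
wrist_force: [-0.2, -0.9, 0.0]
opening: 0.068
```

```bash
cat > jl.py <<'E'
from h import *
np.set_printoptions(precision=4,suppress=True)
def look(n,z=.072):
    c=camera('wrist'); save(c,n); o=get_obs()
    print('t',o['time'],'ee',o['ee_pos'],o['tcp_rot'],'F',o['wrist_force'],'op',o['opening'])
    hs=cv2.cvtColor(c['img'],cv2.COLOR_RGB2HSV)
    m=((hs[...,1]<40)&(hs[...,2]>190)).astype(np.uint8)
    k,l,s,ce=cv2.connectedComponentsWithStats(m)
    for i in range(1,k):
        if s[i,4]>500: print(s[i],ce[i],onz(c,ce[i],z)-o['ee_pos'],onz(c,ce[i],z))
    return c
E
python3 -c "
from jl import *; look('w2')"
```

```text
t 4.5 ee [0.5377 0.3809 0.2009] [-179.9177    0.0809    0.7342] F [-1.1042  0.0086 -0.7085] op 0.06791570517084235
[ 299  214   50   47 1815] [323.4088 237.0793] [[ 0.0025 -0.0056 -0.1289]] [[0.5402 0.3753 0.072 ]]
[ 577  221   52   51 2023] [602.5413 246.0326] [[ 0.2451 -0.0104 -0.1289]] [[0.7828 0.3705 0.072 ]]
[ 384  270   47   36 1137] [407.8197 286.0756] [[ 0.0765 -0.0496 -0.1289]] [[0.6142 0.3313 0.072 ]]
[595 439  39  37 807] [617.0297 453.2491] [[ 0.3591 -0.2749 -0.1289]] [[0.8968 0.106  0.072 ]]
```

View pics/w2.png

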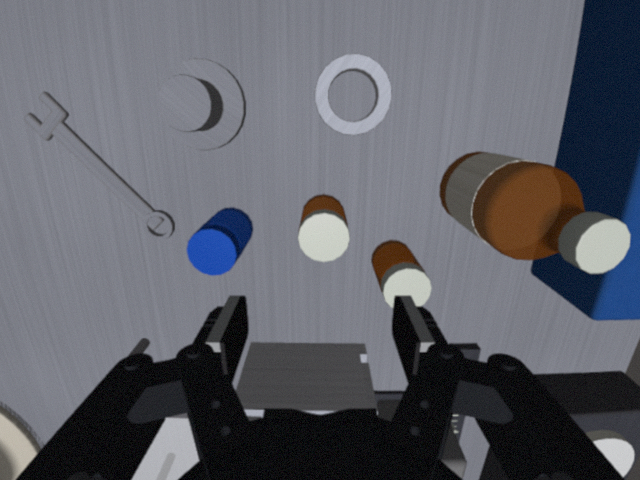

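Request:
{"method": "play_rows", "body": {"rows": [[0.2,[0.25,0.56,0.5],[0,0,0.7]],[0.2,[0,0,0],[0,0,0]],[0.2,[0,0,3],[0,0,0]],[0.2,[0,0,3],[0,0,0]],[0.2,[0,0,3],[0,0,0]],[0.2,[0,0,0],[0,0,0]]]}}

```text
time: 5.1
ee_pos: [0.5411, 0.3762, 0.1135]
tcp_rot: [-179.5, -0.6, -0.0]
wrist_force: [-0.8, -0.6, -0.8]
opening: 0.0685
```

```bash
python3 -c "
from jl import *; look('w3')"
```

```text
t 5.15 ee [0.5419 0.3767 0.1164] [-179.3668   -0.7265   -0.0046] F [0.7805 0.9916 0.8325] op 0.06821875416843455
[ 283  247   71   65 3541] [317.852  278.7357] [[-0.0017 -0.001  -0.0444]] [[0.5402 0.3758 0.072 ]]
```

View pics/w3.png

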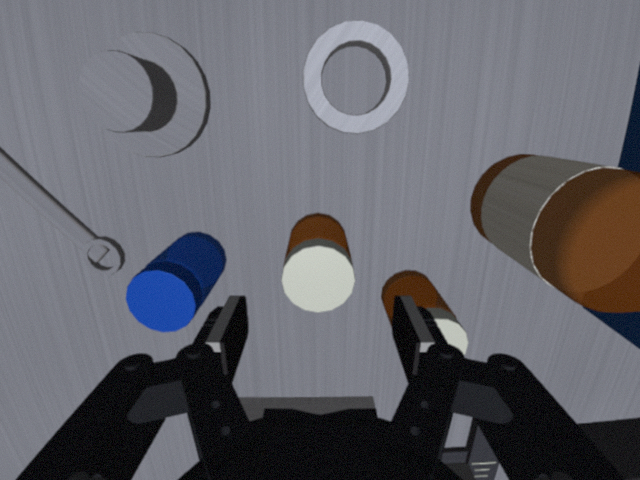

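Request:
{"method": "play_rows", "body": {"rows": [[0.2,[-0.1,0.1,2.5],[-0.6,-0.7,0]],[0.2,[0,0,2.5],[0,0,0]],[0.2,[0,0,1.2],[0,0,0]],[0.2,[0,0,0],[0,0,0]]]}}

```text
time: 5.55
ee_pos: [0.5446, 0.3779, 0.0623]
tcp_rot: [-179.6, -0.6, -0.0]
wrist_force: [-0.6, -0.4, 0.2]
opening: 0.0683
```

Request:
{"method": "play_rows", "body": {"rows": [[0.2,[-0.45,0.2,1.6],[-0.4,-0.6,0]],[0.2,[0,0,0],[0,0,0]]]}}

```text
time: 5.75
ee_pos: [0.5408, 0.3765, 0.0478]
tcp_rot: [-179.9, -0.0, -0.0]
wrist_force: [-0.2, 0.1, -0.0]
opening: 0.0684
```

Centred on jar A. Closing.

Request:
{"method": "play_rows", "body": {"rows": [[1,[0,0,0.15],[0,0,0]],[1,[0,0,0],[0,0,0]],[1,[0,0,0],[0,0,0]],[1,[0,0,0],[0,0,0]],[1,[0,0,0],[0,0,0]],[1,[0,0,0],[0,0,0]],[1,[0,0,-2],[0,0,0]],[1,[0,0,-3],[0,0,0]],[1,[0,0,-3],[0,0,0]],[1,[0,0,-3],[0,0,0]],[1,[0,0,-3],[0,0,0]],[1,[0,0,0],[0,0,0]]], "newtons": 30}}

```text
time: 6.95
ee_pos: [0.54, 0.3759, 0.1916]
tcp_rot: [-180.0, 0.0, -0.0]
wrist_force: [0.3, 0.2, -0.9]
opening: 0.0428
```

```bash
python3 -c "
from jl import *; look('w4')"
```

```text
t 7.0 ee [0.5397 0.3756 0.1892] [179.9208   0.1524  -0.0396] F [-0.6926 -0.8649 -2.2599] op 0.043076688622048366
[ 585  211   55   55 2234] [611.5591 238.077 ] [[ 0.2454 -0.0037 -0.1172]] [[0.7851 0.3719 0.072 ]]
[ 384  267   48   42 1518] [407.7411 286.9229] [[ 0.0744 -0.0473 -0.1172]] [[0.6141 0.3283 0.072 ]]
[ 268  311  105   86 6964] [319.9199 353.3412] [[ 0.0003 -0.1152 -0.1172]] [[0.54   0.2604 0.072 ]]
[ 587  438   53   42 1393] [617.9318 455.0639] [[ 0.3495 -0.2736 -0.1172]] [[0.8892 0.102  0.072 ]]
```

View pics/w4.png

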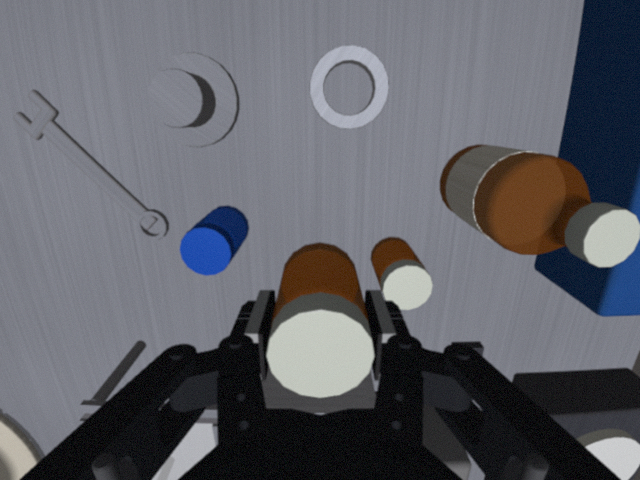

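```bash
python3 - <<'E'
from h import *
np.set_printoptions(precision=4,suppress=True)
p=np.load('lock.npy'); sc=camera('scene'); sd=camera('side')
print('scene line',onz(sc,np.array([[320.5,299.5],[344,283]])-p[7:9],.11))
print('side line',onz(sd,np.array([[304.5,203.5],[318.5,190.5]])-p[9:11],.11))
# block top corners scene: (309,293) (333,275)?,(355,294),(331,311)
print(onz(sc,np.array([[309,293],[331,311],[355,294],[332,276]])-p[7:9],.11))
print(onz(sd,np.array([[295,198],[310,185],[329,197],[313,212]])-p[9:11],.11))
print('pointer scene',onz(sc,np.array([[315.5,324.5]])-p[7:9],.03))
print('bl scene top,foot',onz(sc,np.array([[253.5,274]])-p[7:9],.066), 'side',onz(sd,np.array([[379.5,226]])-p[9:11],.066))
print('trayrim inner?',onz(sc,np.array([[349,273],[352,264],[389,294]])-p[7:9],.044))
save(sc,'s2')
E
```

```text
scene line [[0.6816 0.1071 0.11  ]
 [0.6038 0.1082 0.11  ]]
side line [[0.6032 0.1047 0.11  ]
 [0.6775 0.1105 0.11  ]]
[[0.6882 0.0729 0.11  ]
 [0.6873 0.1498 0.11  ]
 [0.6092 0.1518 0.11  ]
 [0.6093 0.0708 0.11  ]]
[[0.6005 0.1452 0.11  ]
 [0.6776 0.1493 0.11  ]
 [0.6783 0.0643 0.11  ]
 [0.594  0.0583 0.11  ]]
pointer scene [[0.7009 0.108  0.03  ]]
bl scene top,foot [[ 0.7269 -0.1051  0.066 ]] side [[ 0.7212 -0.1175  0.066 ]]
trayrim inner? [[0.5273 0.0508 0.044 ]
 [0.4978 0.0328 0.044 ]
 [0.5039 0.1742 0.044 ]]
```

Request:
{"method": "play_rows", "body": {"rows": [[1,[-0.6,4,0],[0,0,0]],[1,[-0.6,4,0],[0,0,0]],[1,[-0.6,4,0],[0,0,0]],[1,[0,4,0],[0,0,0]],[1,[0,4,0],[0,0,0]],[1,[0,0,0],[0,0,0]],[1,[0,0,0],[0,0,0]]]}}

```text
time: 7.8
ee_pos: [0.5152, 0.1672, 0.1724]
tcp_rot: [179.3, 1.4, 0.1]
wrist_force: [0.2, 0.7, -1.6]
opening: 0.043
```

```bash
python3 -c "
from jl import *; look('w5')"
```

```text
t 7.85 ee [0.5151 0.1674 0.1723] [179.2823   1.4035   0.0987] F [ 0.2508 -0.2001 -1.2699] op 0.04298444275632697
[ 456    0   64   31 1488] [485.9993  12.5954] [[ 0.0982  0.1484 -0.1003]] [[0.6133 0.3158 0.072 ]]
[ 268  310  105   87 6867] [319.947  352.9512] [[-0.0021 -0.1022 -0.1003]] [[0.513  0.0652 0.072 ]]
[ 608  421   32   58 1285] [626.6677 454.0109] [[ 0.3247 -0.2402 -0.1003]] [[ 0.8398 -0.0728  0.072 ]]
```

View pics/w5.png

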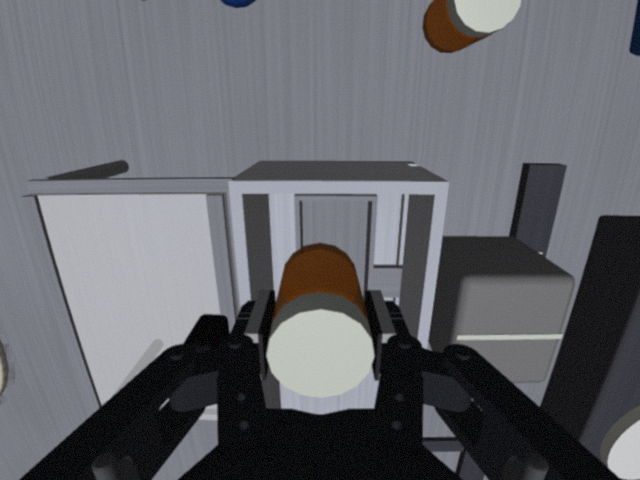

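```bash
python3 - <<'E'
import cv2
a=cv2.imread('pics/w5.png')
x,y,w,h=225,150,240,150; f=3
c=cv2.resize(a[y:y+h,x:x+w],None,fx=f,fy=f,interpolation=2)
for i in range(0,w,20): cv2.putText(c,str(x+i),(i*f,8),0,.35,(0,0,255),1); cv2.line(c,(i*f,0),(i*f,8),(0,0,255),1)
for i in range(0,h,20): cv2.putText(c,str(y+i),(0,i*f+4),0,.35,(0,0,255),1)
cv2.imwrite('pics/w5c.png',c)
from h import *
import h
np.set_printoptions(precision=4,suppress=True)
c=camera('wrist')
print(onz(c,[[231,182],[446,182],[245,194],[434,194]],.1))
print(onz(c,[[301,197],[374,197]],.044), onz(c,[[458,337],[561,336]],.11))
E
```

```text
[[0.4585 0.2156 0.1   ]
 [0.5899 0.2167 0.1   ]
 [0.4667 0.2081 0.1   ]
 [0.5834 0.2091 0.1   ]]
[[0.497  0.1932 0.044 ]
 [0.5546 0.1937 0.044 ]] [[0.6093 0.1113 0.11  ]
 [0.6836 0.1115 0.11  ]]
```

View pics/w5c.png

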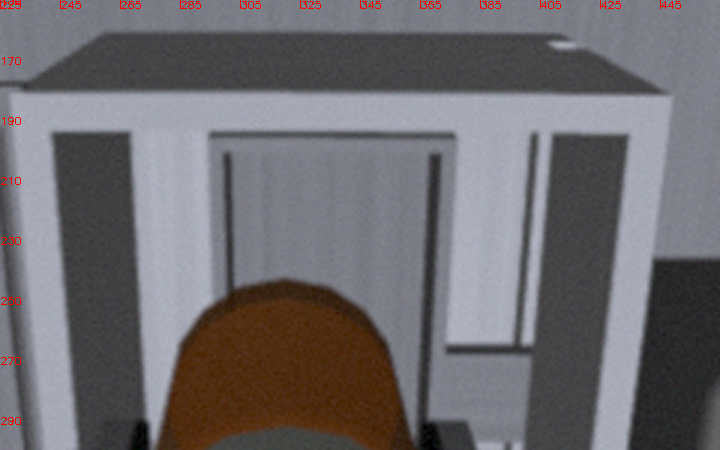

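Request:
{"method": "play_rows", "body": {"rows": [[1,[0.3,3,-0.5],[0.7,1.4,0]],[1,[0.3,3,0],[0,0,0]],[1,[0.3,3,0],[0,0,0]],[1,[0,0,0],[0,0,0]],[1,[0,0,0],[0,0,0]]]}}

```text
time: 8.4
ee_pos: [0.5252, 0.0812, 0.175]
tcp_rot: [-180.0, 0.1, 0.7]
wrist_force: [0.5, 0.4, -1.4]
opening: 0.0424
```

```bash
python3 -c "
from jl import *; look('w6'); save(camera('scene'),'s3')"
```

```text
t 8.45 ee [0.5252 0.0814 0.175 ] [-179.9725    0.1338    0.6997] F [-0.2614  0.0884 -1.9061] op 0.042572557391227644
[ 266  311  107  102 9006] [319.2415 363.5083] [[ 0.0006 -0.113  -0.103 ]] [[ 0.5258 -0.0316  0.072 ]]
[620 360  20  60 850] [631.3976 392.7247] [[ 0.3066 -0.1548 -0.103 ]] [[ 0.8318 -0.0734  0.072 ]]
```

View pics/w6.png

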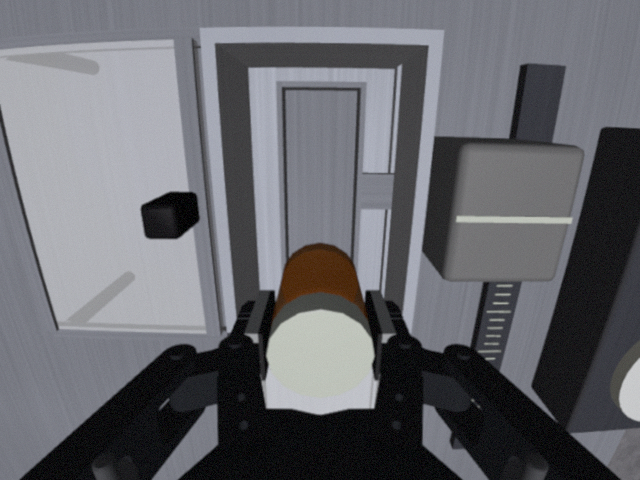

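View pics/s3.png

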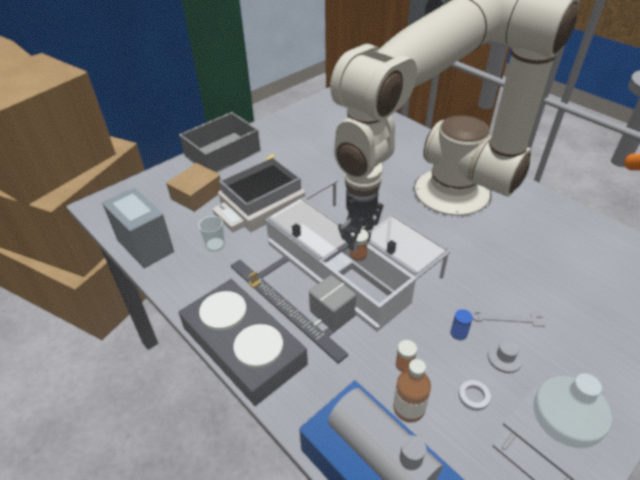

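```bash
python3 - <<'E'
from h import *
np.set_printoptions(precision=4,suppress=True)
c=camera('wrist')
a=c['img']; x,y,w,h=195,20,260,240
cv2.imwrite('pics/w6c.png',cv2.resize(a[y:y+h,x:x+w,::-1],None,fx=2.5,fy=2.5,interpolation=2))
print(onz(c,[[284,87],[360,88],[288,230],[354,230]],.044))
print(onz(c,[[202,30],[443,31],[233,310],[411,310]],.1))
print(onz(c,[[457,218],[572,221]],.11))
g=a.astype(float).mean(2)
for r in (120,160,200,230): print(r,g[r,270:380].astype(int))
E
```

```text
[[0.4973 0.1899 0.044 ]
 [0.5526 0.19   0.044 ]
 [0.4985 0.0805 0.044 ]
 [0.553  0.0812 0.044 ]]
[[0.4579 0.2147 0.1   ]
 [0.5912 0.216  0.1   ]
 [0.4635 0.0383 0.1   ]
 [0.5904 0.0402 0.1   ]]
[[0.6089 0.1114 0.11  ]
 [0.6845 0.1108 0.11  ]]
120 [174 177 175 179 181 176 170 150 134 126 130 125 106  64  49  67 104 122
 127 125 128 124 128 130 131 129 125 124 124 123 123 123 129 128 133 129
 124 124 124 125 128 128 130 131 129 130 123 126 126 125 127 125 128 127
 125 128 126 127 129 129 130 124 123 121 122 121 122 126 130 131 131 129
 128 127 127 127 124 121 122 125 124 126 125 127 123 116  80  51  49  79
 117 128 127 124 139 154 171 171 173 175 176 176 176 173 176 175 173 173
 171 172]
160 [173 172 173 177 176 180 177 171 151 134 133 132 126  98  64  47  73 109
 125 131 127 127 129 128 132 134 128 127 125 122 125 125 128 127 132 129
 126 127 126 125 127 125 129 129 130 130 127 125 129 129 127 125 126 126
 128 127 129 132 131 129 128 125 124 122 122 125 128 131 129 129 126 129
 130 127 128 121 123 124 127 127 126 124 128 123  92  60  44  61 105 125
 130 129 133 156 170 178 181 181 177
[... 250 characters left out ...]
126 130 125 127 127
 133 130 132 130 130 128 128 125 127 128 125 129 129 129 130 127 130 129
 130 127 125 127 130 130 128 130 127 126 108  75  52  62 105 126 132 132
 132 132 133 134 130 132 132 132 132 132 132 135 133 133 134 135 132 133
 132 133]
230 [174 169 173 172 175 174 177 173 173 170 152 139 133 133 124  89  51  61
 103 127 137 131 132 132 134 138 135 130 132 133 131 133 131 133 130 132
 134 131 128 135 130 132 131 131 131 133 130 130 129 134 130 126 130 132
 134 134 136 133 134 133 127 128 128 130 129 129 127 129 132 130 134 129
 133 130 128 130 130 129 131 129 125 101  66  53  72 120 132 131 132 146
 164 170 173 178 174 170 176 176 177 174 173 172 177 178 174 175 172 175
 176 172]
```

View pics/w6c.png

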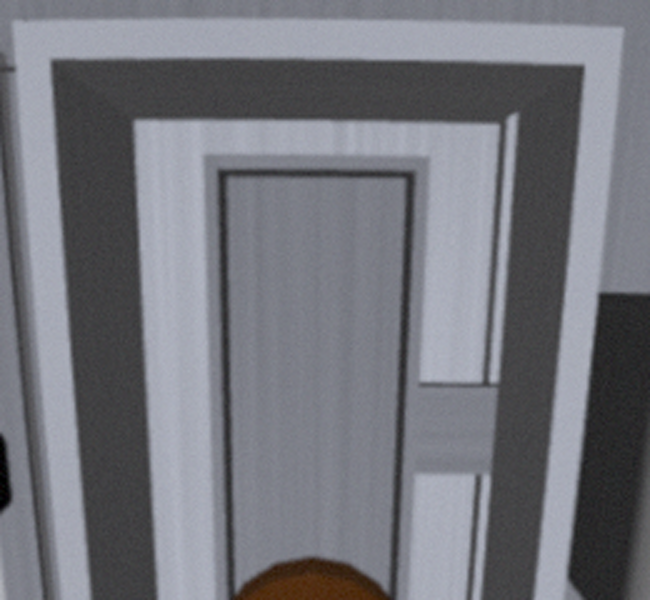

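Request:
{"method": "play_rows", "body": {"rows": [[1,[0,1.1,0.5],[0,0,0.7]],[1,[0,0,0],[0,0,0]],[1,[0,0,2],[0,0,0]],[1,[0,0,2],[0,0,0]],[1,[0,0,2],[0,0,0]],[1,[0,0,0],[0,0,0]],[1,[0,0,0],[0,0,0]]]}}

```text
time: 9.25
ee_pos: [0.5252, 0.0722, 0.1082]
tcp_rot: [-179.9, 0.1, 0.2]
wrist_force: [0.2, -0.6, -1.6]
opening: 0.0427
```

Request:
{"method": "play_rows", "body": {"rows": [[1,[0,0.15,1.6],[0,0,0]],[1,[0,0,1.6],[0,0,0]],[1,[0,0,0],[0,0,0]],[1,[0,0,0],[0,0,0]]]}}

```text
time: 9.65
ee_pos: [0.5268, 0.0712, 0.0789]
tcp_rot: [-179.9, -0.2, 0.2]
wrist_force: [-0.6, 0.5, -1.3]
opening: 0.0429
```

```bash
python3 -c "
from jl import *; look('w7')"
```

```text
t 9.7 ee [0.5268 0.0712 0.0788] [-179.9035   -0.1716    0.1682] F [ 0.3333  0.4242 -1.8044] op 0.043231790581667116
[    0     0    72   238 11077] [ 25.0341 130.5235] [[-0.1228  0.0832 -0.0068]] [[0.404  0.1543 0.072 ]]
[  87    0   80  360 7546] [124.3198 167.2595] [[-0.0817  0.0672 -0.0068]] [[0.4451 0.1383 0.072 ]]
[ 465    0   76  353 7410] [504.0536 164.396 ] [[ 0.0762  0.0688 -0.0068]] [[0.603  0.1399 0.072 ]]
[ 421   10   22  169 1194] [431.5913  94.1642] [[ 0.0428  0.0953 -0.0068]] [[0.5696 0.1664 0.072 ]]
[  206    22   220   301 15688] [298.0685 124.989 ] [[-0.009   0.0833 -0.0068]] [[0.5178 0.1545 0.072 ]]
[ 375  234   34   76 1886] [391.5753 265.6214] [[ 0.0322  0.023  -0.0068]] [[0.559  0.0942 0.072 ]]
[407 234  15  98 530] [413.8528 279.534 ] [[ 0.0431  0.016  -0.0068]] [[0.5699 0.0872 0.072 ]]
[561 261  79  11 789] [600.2801 265.9924] [[ 0.1332  0.0223 -0.0068]] [[0.6601 0.0935 0.072 ]]
[   0  284  117  135 9546] [ 59.7916 365.7835] [[-0.1391 -0.0367 -0.0068]] [[0.3877 0.0345 0.072 ]]
[ 262  310  116  104 9566] [319.7757 364.0494] [[-0.     -0.0318 -0.0068]] [[0.5268 0.0394 0.072 ]]
[  0 423  73  15 666] [ 34.4715 430.2823] [[-0.1721 -0.0874 -0.0068]] [[ 0.3548 -0.0163  0.072 ]]
```

View pics/w7.png

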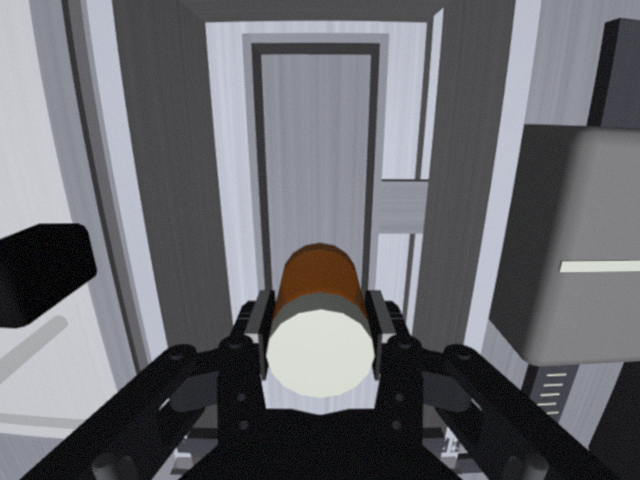

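Request:
{"method": "play_rows", "body": {"rows": [[1,[-0.1,0,1.0],[0,0,0]],[1,[0,0,0.4],[0,0,0]],[1,[0,0,0],[0,0,0]],[1,[0,0,0],[0,0,0]]]}}

```text
time: 10.1
ee_pos: [0.5264, 0.0714, 0.065]
tcp_rot: [-179.9, -0.3, 0.2]
wrist_force: [-0.4, -0.4, -1.7]
opening: 0.0428
```

Request:
{"method": "play_rows", "body": {"rows": [[1,[0,0,0.2],[0,0,0]],[1,[0,0,0],[0,0,0]]]}}

```text
time: 10.3
ee_pos: [0.5267, 0.0714, 0.0635]
tcp_rot: [-179.9, -0.3, 0.2]
wrist_force: [-0.9, 0.1, -1.5]
opening: 0.0427
```

Request:
{"method": "play_rows", "body": {"rows": [[1,[0,0,0.15],[0,0,0]],[1,[0,0,0],[0,0,0]]]}}

```text
time: 10.5
ee_pos: [0.527, 0.0714, 0.0636]
tcp_rot: [-179.9, -0.4, 0.2]
wrist_force: [0.4, 1.0, -1.4]
opening: 0.0431
```

Request:
{"method": "play_rows", "body": {"rows": [[1,[0,0,0.3],[0,0,0]],[1,[0,0,0.1],[0,0,0]]]}}

```text
time: 10.7
ee_pos: [0.5276, 0.0715, 0.0633]
tcp_rot: [-179.8, -0.6, 0.2]
wrist_force: [-2.7, 0.2, 2.6]
opening: 0.0426
```

Contact: the wrist force went from -1.5 to +2.6 N. Opening to about 64 mm.

Request:
{"method": "play_rows", "body": {"rows": [[0.25,[-0.1,0,-0.1],[0,0,0]],[0.25,[0,0,0],[0,0,0]],[0.25,[0,0,0],[0,0,0]],[0.25,[0,0,0],[0,0,0]],[0.25,[0,0,-2],[0,-0.5,0]],[0.25,[0,0,-3],[0,0,0]],[0.25,[0,0,-3],[0,0,0]],[0.25,[0,0,-3],[0,0,0]],[0.25,[0,0,0],[0,0,0]],[0.25,[0,0,0],[0,0,0]]]}}

```text
time: 11.7
ee_pos: [0.5256, 0.0712, 0.1754]
tcp_rot: [-179.9, 0.1, 0.2]
wrist_force: [0.3, -0.5, -0.5]
opening: 0.064
```

```bash
python3 -c "
from jl import *; look('w8')"
```

```text
t 11.75 ee [0.5256 0.0712 0.1756] [-179.8626    0.1225    0.1719] F [ 0.2104 -0.4683 -0.07  ] op 0.06403588980869172
[ 295  223   57   54 2364] [322.8938 249.434 ] [[ 0.0019 -0.0069 -0.1036]] [[0.5276 0.0642 0.072 ]]
[ 265  343  109   70 6731] [319.4048 374.9911] [[-0.0003 -0.1255 -0.1036]] [[ 0.5253 -0.0543  0.072 ]]
[625 354  15  55 549] [633.6794 383.2459] [[ 0.3031 -0.1453 -0.1036]] [[ 0.8287 -0.0741  0.072 ]]
```

View pics/w8.png

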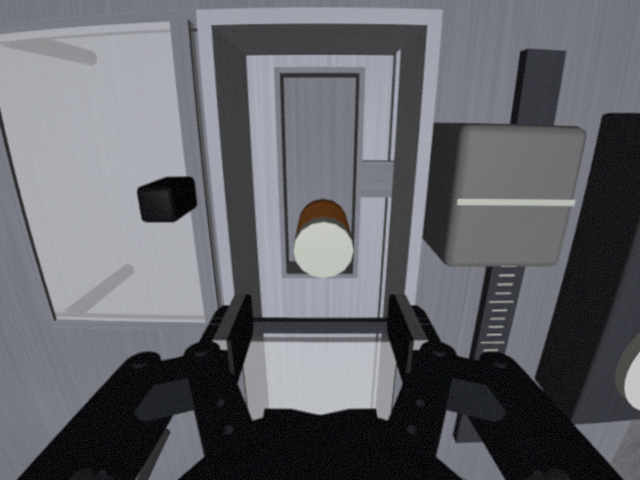

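Request:
{"method": "play_rows", "body": {"rows": [[0.2,[0.5,-2.5,-2],[0,0,0]],[0.2,[1.3,-3.5,0],[0,0,0]],[0.2,[1.3,-3.5,0],[0,0,0]],[0.2,[1.3,-3.5,0],[0,0,0]],[0.2,[1.3,-3.5,0],[0,0,0]],[0.2,[1.3,-3.5,0],[0,0,0]],[0.2,[1.3,-3.5,0],[0,0,0]],[0.2,[0,0,0],[0,0,0]],[0.2,[0,0,0],[0,0,0]]]}}

```text
time: 12.65
ee_pos: [0.6083, 0.3142, 0.182]
tcp_rot: [179.8, 1.0, 0.0]
wrist_force: [-0.3, -0.1, -0.3]
opening: 0.0685
```

```bash
python3 -c "
from jl import *; look('w9')"
```

```text
t 12.7 ee [0.6081 0.3139 0.1817] [179.7673   0.9824   0.005 ] F [-0.8823  0.0783 -1.2053] op 0.06826753743000107
[ 226    0   84   48 1469] [269.2287  25.8046] [[-0.0343  0.1435 -0.1097]] [[0.5738 0.4575 0.072 ]]
[ 485   67   74   79 4493] [521.7073 105.8798] [[ 0.1366  0.0966 -0.1097]] [[0.7447 0.4105 0.072 ]]
[ 303  195   55   52 2243] [330.4111 220.4325] [[ 0.0062  0.0134 -0.1097]] [[0.6143 0.3274 0.072 ]]
[   0  365  107   84 4355] [ 48.2434 394.8866] [[-0.2765 -0.1714 -0.1097]] [[0.3316 0.1425 0.072 ]]
[238 364  64  46 785] [282.8178 376.9083] [[-0.0353 -0.1355 -0.1097]] [[0.5727 0.1784 0.072 ]]
[ 568  409   51   48 1345] [597.7353 427.3071] [[ 0.2864 -0.2072 -0.1097]] [[0.8945 0.1068 0.072 ]]
```

View pics/w9.png

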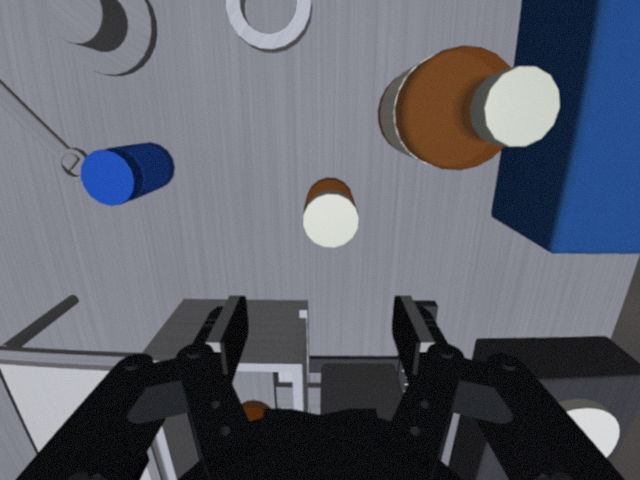

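```bash
python3 - <<'E'
from h import *
c=camera('wrist'); print(onz(c,[[520,106]],.17)); print(onz(c,[[393,105],[410,150]],0.05))
E
```

```text
[[0.68861786 0.40566579 0.17      ]]
[[0.65959141 0.40978452 0.05      ]
 [0.67475231 0.37735553 0.05      ]]
```

Request:
{"method": "play_rows", "body": {"rows": [[0.2,[0.62,-1.35,0],[0,1,0]],[0.2,[0,0,0],[0,0,-6.7]],[0.2,[0,0,0],[0,0,-6.7]],[0.2,[0,0,0],[0,0,-6.7]],[0.2,[0,0,2],[0,0,0]],[0.2,[0,0,2],[0,0,0]],[0.2,[0,0,0],[0,0,0]],[0.2,[0,0,0],[0,0,0]]]}}

```text
time: 13.55
ee_pos: [0.6173, 0.3257, 0.1469]
tcp_rot: [179.7, -0.8, 20.5]
wrist_force: [1.0, -1.1, -0.0]
opening: 0.068
```

```bash
python3 -c "
from jl import *; look('w10')"
```

```text
t 13.6 ee [0.6173 0.3257 0.1468] [179.7225  -0.763   20.5177] F [ 0.3863  0.1923 -0.3471] op 0.06807709232095382
[ 282    0   94   43 1744] [328.5292  22.2477] [[-0.0427  0.1297 -0.0748]] [[0.5746 0.4553 0.072 ]]
[ 548  188   80   82 4887] [587.6356 228.4473] [[ 0.1663  0.0813 -0.0748]] [[0.7836 0.407  0.072 ]]
[ 284  222   62   58 2831] [314.5963 250.4694] [[-0.0035  0.002  -0.0748]] [[0.6138 0.3276 0.072 ]]
[  34  336   82  118 1528] [ 53.2271 378.0661] [[-0.1639 -0.1768 -0.0748]] [[0.4534 0.1488 0.072 ]]
[  0 339  10  87 742] [  3.9501 383.876 ] [[-0.2065 -0.2027 -0.0748]] [[0.4108 0.123  0.072 ]]
[ 150  419   48   61 1017] [179.7542 457.0364] [[-0.0477 -0.2268 -0.0748]] [[0.5696 0.0989 0.072 ]]
```

View pics/w10.png

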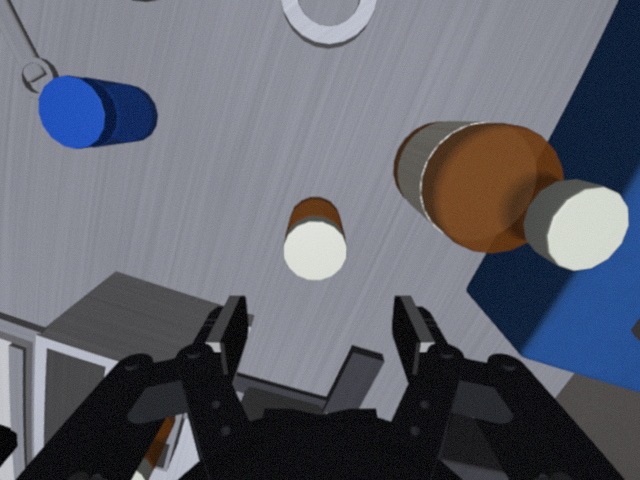

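Request:
{"method": "play_rows", "body": {"rows": [[0.2,[-0.26,-0.31,2],[0.3,-0.7,0]],[0.2,[0,0,2],[0,0,0]],[0.2,[0,0,2],[0,0,0]],[0.2,[0,0,0],[0,0,0]],[0.2,[0,0,0],[0,0,0]]]}}

```text
time: 14.1
ee_pos: [0.6147, 0.3288, 0.0862]
tcp_rot: [-179.9, -0.2, 20.5]
wrist_force: [-0.9, -0.5, 0.6]
opening: 0.0684
```

Request:
{"method": "play_rows", "body": {"rows": [[0.2,[-0.1,0.1,2],[0,0,0]],[0.2,[0,0,2],[0,0,0]],[0.2,[0,0,0],[0,0,0]],[0.2,[0,0,0],[0,0,0]]]}}

```text
time: 14.5
ee_pos: [0.616, 0.3288, 0.0503]
tcp_rot: [-179.8, -0.5, 20.4]
wrist_force: [0.9, -0.5, 0.1]
opening: 0.0682
```

Request:
{"method": "play_rows", "body": {"rows": [[0.2,[-0.2,0,0.45],[0.2,-0.5,0]],[0.2,[0,0,0],[0,0,0]],[1,[0,0,0],[0,0,0]],[1,[0,0,0],[0,0,0]],[1,[0,0,0],[0,0,0]],[1,[0,0,0],[0,0,0]],[1,[0,0,0],[0,0,0]],[1,[0,0,0],[0,0,0]]]}}

```text
time: 15.3
ee_pos: [0.6154, 0.3288, 0.0498]
tcp_rot: [-179.6, -0.3, 20.5]
wrist_force: [-0.2, -0.2, -0.6]
opening: 0.0428
```

Request:
{"method": "play_rows", "body": {"rows": [[1,[0,0,-2],[0,0,0]],[1,[0,0,-3.5],[0,0,0]],[1,[0,0,-3.5],[0,0,0]],[1,[0,0,-3.5],[0,0,0]],[1,[0,0,-2.5],[0,0,0]],[1,[0,0,0],[0,0,6.8]],[1,[0,0,0],[0,0,6.8]],[1,[0,0,0],[0,0,6.8]],[1,[0,0,0],[0,0,0]],[1,[0,0,0],[0,0,0]]]}}

```text
time: 16.3
ee_pos: [0.6142, 0.327, 0.2041]
tcp_rot: [-179.6, 0.1, -0.5]
wrist_force: [-0.5, 0.5, -1.5]
opening: 0.0426
```

Now to above the tray: dx -8.8, dy -17.7.

Request:
{"method": "play_rows", "body": {"rows": [[1,[-1.5,3,0],[-0.4,0,-0.5]],[1,[-1.5,3,0],[0,0,0]],[1,[-1.5,3,0],[0,0,0]],[1,[-1.5,3,0],[0,0,0]],[1,[-1.5,3,0],[0,0,0]],[1,[0,0,0],[0,0,0]],[1,[0,0,0],[0,0,0]]]}}

```text
time: 17.0
ee_pos: [0.5363, 0.1718, 0.2003]
tcp_rot: [179.9, 0.3, 1.4]
wrist_force: [-0.2, 0.6, -1.4]
opening: 0.0429
```

```bash
python3 -c "
from jl import *; look('w11')"
```

```text
t 17.05 ee [0.5364 0.1719 0.2003] [179.8918   0.285    1.4355] F [ 0.0576  0.6945 -1.5313] op 0.04273262055622709
[ 605  286   35   84 2108] [625.1058 332.7234] [[ 0.3016 -0.0979 -0.1283]] [[0.838 0.074 0.072]]
[ 269  306  103   86 6893] [320.074  348.5324] [[ 0.0025 -0.1174 -0.1283]] [[0.5389 0.0545 0.072 ]]
[ 567  394   73   68 3390] [609.0351 425.9212] [[ 0.3328 -0.2244 -0.1283]] [[ 0.8692 -0.0525  0.072 ]]
```

View pics/w11.png

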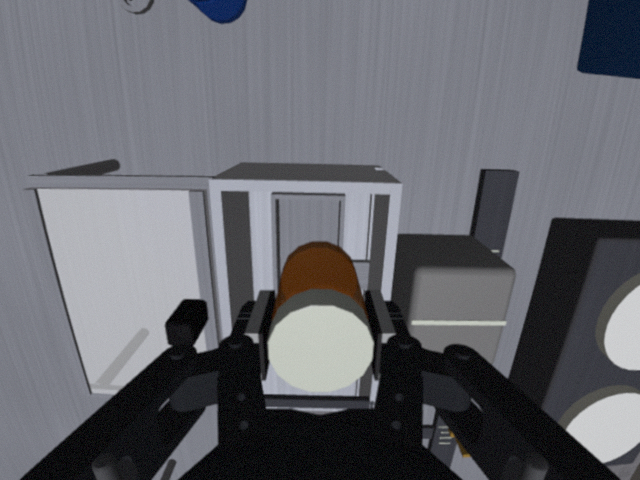

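Request:
{"method": "play_rows", "body": {"rows": [[1,[-1.05,2.1,0],[0,0,1.4]],[1,[0,0,0],[0,0,0]],[1,[0,0,2.2],[0,0,0]],[1,[0,0,2.2],[0,0,0]],[1,[0,0,2.2],[0,0,0]],[1,[0,0,0],[0,0,0]],[1,[0,0,0],[0,0,0]]]}}

```text
time: 17.75
ee_pos: [0.5291, 0.1559, 0.1324]
tcp_rot: [180.0, 0.2, 0.8]
wrist_force: [0.4, -0.8, -1.7]
opening: 0.0429
```

```bash
python3 -c "
from jl import *; look('w12')"
```

```text
t 17.8 ee [0.529  0.1559 0.1323] [179.9802   0.2183   0.7492] F [ 0.2611  0.3113 -1.8572] op 0.04322820977324981
[242 189  19 110 952] [251.5966 237.7679] [[-0.042   0.0168 -0.0603]] [[0.487  0.1726 0.072 ]]
[  73  190   83  149 3342] [115.0482 240.3187] [[-0.1285  0.0137 -0.0603]] [[0.4005 0.1696 0.072 ]]
[ 361  205   27   69 1032] [372.7452 243.9826] [[ 0.0319  0.0138 -0.0603]] [[0.5609 0.1697 0.072 ]]
[ 269  306  103  107 8159] [318.9679 355.7677] [[ 0.0001 -0.0701 -0.0603]] [[0.5291 0.0858 0.072 ]]
```

View pics/w12.png

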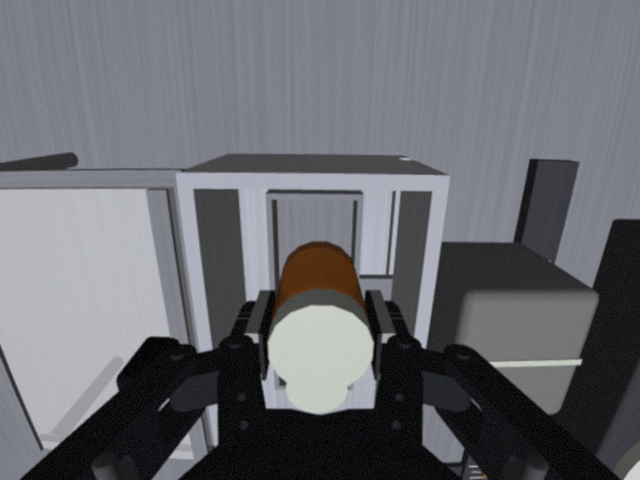

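Request:
{"method": "play_rows", "body": {"rows": [[1,[-0.35,0.5,0.5],[0,0,0.7]],[1,[0,0,0],[0,0,0]],[1,[0,0,2],[0,0,0]],[1,[0,0,1.8],[0,0,0]],[1,[0,0,0],[0,0,0]],[1,[0,0,0],[0,0,0]]]}}

```text
time: 18.4
ee_pos: [0.5278, 0.1513, 0.0937]
tcp_rot: [-179.9, -0.2, 0.0]
wrist_force: [0.9, 0.2, -1.2]
opening: 0.0428
```

```bash
python3 -c "
from jl import *; look('w13')"
```

```text
t 18.45 ee [0.5278 0.1513 0.0936] [-179.8965   -0.2192    0.0142] F [ 0.2886  0.4071 -1.7223] op 0.042792796123461874
[  135   177   353   170 15603] [316.5907 231.2691] [[-0.0017  0.0344 -0.0216]] [[0.5261 0.1857 0.072 ]]
[    0   201   134   260 23191] [ 54.4776 311.6146] [[-0.146  -0.0119 -0.0216]] [[0.3818 0.1393 0.072 ]]
[ 269  306  108  101 7333] [322.5321 350.1999] [[ 0.0014 -0.0348 -0.0216]] [[0.5292 0.1165 0.072 ]]
```

View pics/w13.png

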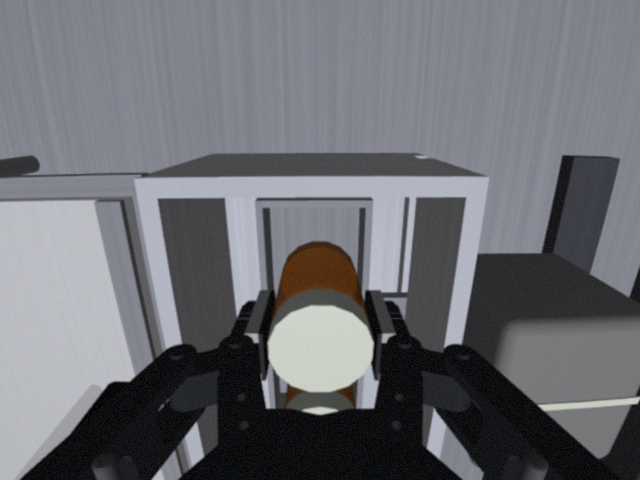

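Request:
{"method": "play_rows", "body": {"rows": [[1,[-0.25,0,1.3],[0,0,0]],[1,[0,0,0.9],[0,0,0]],[1,[0,0,0.4],[0,0,0]],[1,[0,0,0],[0,0,0]]]}}

```text
time: 18.85
ee_pos: [0.526, 0.1515, 0.0674]
tcp_rot: [-179.9, -0.4, 0.0]
wrist_force: [-0.1, -0.5, -2.1]
opening: 0.0423
```

Request:
{"method": "play_rows", "body": {"rows": [[1,[0,0,0.3],[0,0,0]],[1,[0,0,0.15],[0,0,0]]]}}

```text
time: 19.05
ee_pos: [0.5261, 0.1514, 0.0653]
tcp_rot: [-179.8, -0.4, 0.0]
wrist_force: [-8.5, -2.6, 17.4]
opening: 0.0428
```

Request:
{"method": "play_rows", "body": {"rows": [[1,[0,0,-0.15],[0,0,0]],[0.25,[0,0,0],[0,0,0]],[0.25,[0,0,0],[0,0,0]],[0.25,[0,0,0],[0,0,0]],[0.25,[0,0,0],[0,0,0]],[0.25,[0,0,-2],[0,-0.4,0]],[0.25,[0,0,-3],[0,0,0]],[0.25,[0,0,-3],[0,0,0]],[0.25,[0,0,-3],[0,0,0]],[0.25,[0,0,-2],[0,0,0]],[0.25,[0,0,0],[0,0,0]],[0.25,[0,0,0],[0,0,0]]]}}

```text
time: 20.25
ee_pos: [0.5257, 0.151, 0.2003]
tcp_rot: [-179.9, 0.0, 0.0]
wrist_force: [0.5, 0.6, -0.5]
opening: 0.0639
```

```bash
python3 -c "
from jl import *; look('w14'); save(camera('scene'),'s4')"
```

```text
t 20.3 ee [0.5257 0.151  0.2002] [-179.8686    0.0469    0.0116] F [-0.1118  0.579   0.3143] op 0.06410319742557895
[ 295  214   52   49 2021] [320.3855 237.8639] [[ 0.0004 -0.0064 -0.1282]] [[0.526  0.1446 0.072 ]]
[625 278  15  63 649] [633.5639 311.2943] [[ 0.3015 -0.0811 -0.1282]] [[0.8271 0.07   0.072 ]]
[ 299  306   47   40 1430] [322.1035 325.6385] [[ 0.0021 -0.0911 -0.1282]] [[0.5277 0.0599 0.072 ]]
[ 582  372   58   74 3112] [614.7114 413.4039] [[ 0.3284 -0.2135 -0.1282]] [[ 0.8541 -0.0624  0.072 ]]
[273 400  94  13 817] [319.5679 404.6879] [[-0.0002 -0.1861 -0.1282]] [[ 0.5255 -0.0351  0.072 ]]
```

View pics/w14.png

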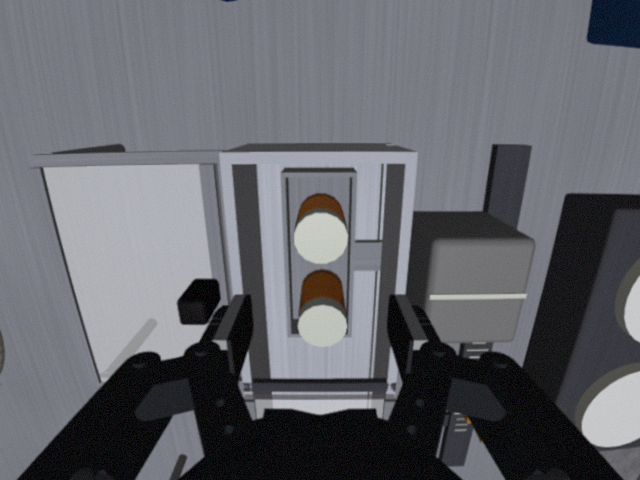

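View pics/s4.png

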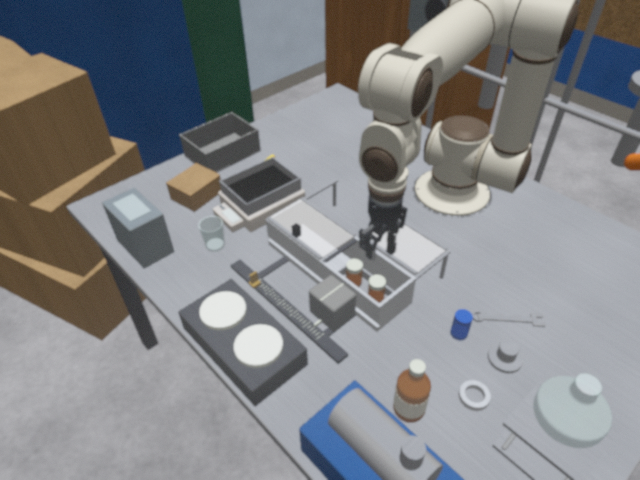

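Request:
{"method": "play_rows", "body": {"rows": [[0.25,[-3.3,0.7,0],[0,0,0]],[0.25,[-3.3,0.7,0],[0,0,0]],[0.25,[-3.3,0.7,0],[0,0,0]],[0.25,[-3.3,0.7,0],[0,0,0]],[0.25,[0,0,0],[0,0,0]],[0.25,[0,0,0],[0,0,0]]]}}

```text
time: 20.95
ee_pos: [0.3866, 0.1212, 0.1907]
tcp_rot: [179.9, 0.8, 0.0]
wrist_force: [0.8, 0.8, 0.2]
opening: 0.0641
```

```bash
python3 - <<'E'
from jl import *
c=look('w15')
d=spotter.trace(c,'outer_lid_handle')
for e in d[:3]:
    ys,xs=np.nonzero(e['pixels']); print(e['confidence'],xs.min(),xs.max(),ys.min(),ys.max())
for x in (.375,.395):
  for y in(.1015,.1215): print(proj(c,[x,y,.142]))
E
```

```text
t 21.0 ee [0.3867 0.1212 0.1907] [179.8996   0.8233   0.0005] F [ 0.418  -0.2697 -0.2967] op 0.06386515350514442
0.76 215 433 115 366
[[302.1039 300.9323]]
[[301.5071 271.2994]]
[[334.7873 301.1818]]
[[335.3442 271.5193]]
```

View pics/w15.png

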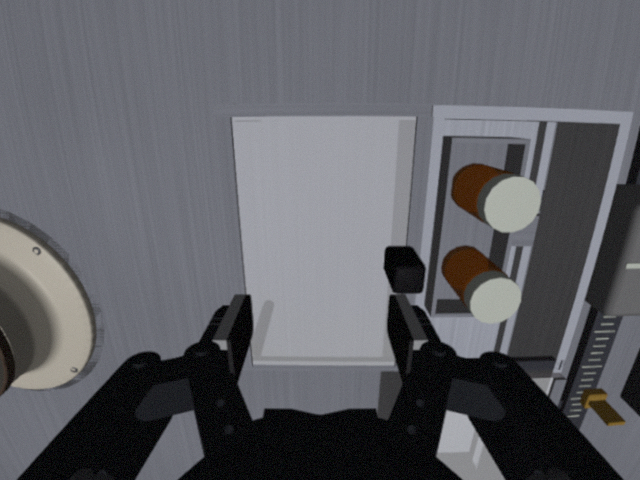

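```bash
python3 - <<'E'
from jl import *
c=camera('wrist'); a=c['img']
m=(a.max(2)<45).astype(np.uint8); m[300:]=0; m[:235]=0; m[:,:370]=0; m[:,440:]=0
ys,xs=np.nonzero(m); print(xs.min(),xs.max(),ys.min(),ys.max())
cv2.imwrite('pics/w15c.png',cv2.resize(a[230:310,360:460,::-1],None,fx=6,fy=6,interpolation=2))
print(get_obs()['ee_pos'],onz(c,[[408,278]],.142))
E
```

```text
384 438 235 299
[0.3875 0.1214 0.1909] [[0.4389 0.1175 0.142 ]]
```

View pics/w15c.png

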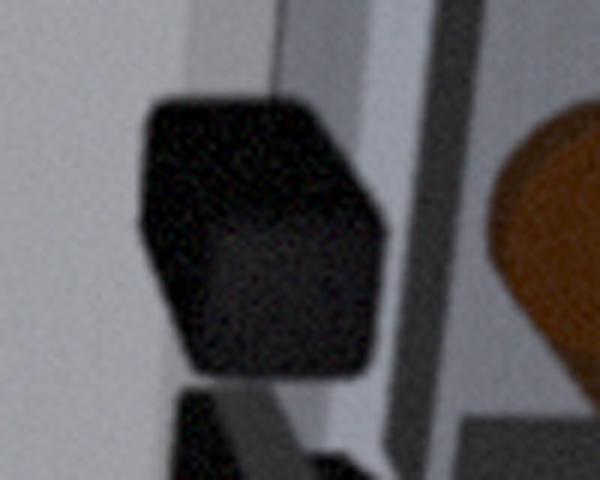

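Request:
{"method": "play_rows", "body": {"rows": [[0.25,[2.6,0.3,-0.5],[0,0.8,0]],[0.25,[2.5,0.3,0],[0,0,0]],[0.25,[0,0,0],[0,0,0]],[0.25,[0,0,0],[0,0,0]]]}}

```text
time: 21.5
ee_pos: [0.4422, 0.1156, 0.1939]
tcp_rot: [179.9, 0.1, -0.0]
wrist_force: [-0.6, -1.1, 0.8]
opening: 0.064
```

```bash
python3 - <<'E'
from jl import *
c=look('w16')
E
```

```text
t 21.55 ee [0.4421 0.1157 0.1938] [179.8627   0.1419   0.0041] F [-0.7396 -0.8949  0.085 ] op 0.06374033642302061
```

View pics/w16.png

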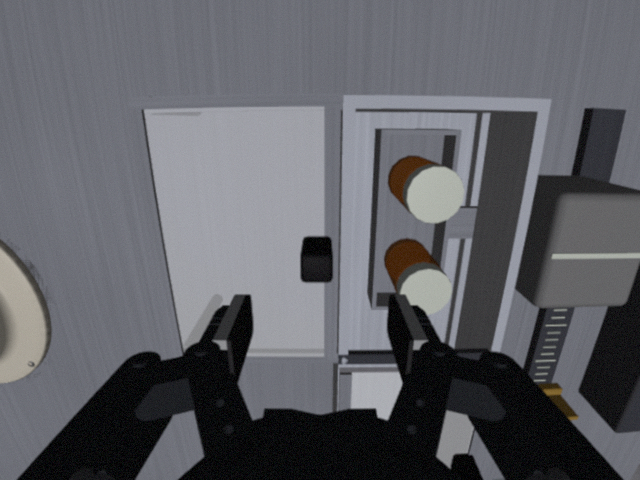

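Request:
{"method": "play_rows", "body": {"rows": [[0.25,[-0.2,0,2],[0,0,0]],[0.25,[0,0,2],[0,0,0]],[0.25,[0,0,2],[0,0,0]],[0.25,[0,0,0],[0,0,0]],[0.25,[0,0,0],[0,0,0]]]}}

```text
time: 22.05
ee_pos: [0.4382, 0.1162, 0.1326]
tcp_rot: [179.9, 0.2, 0.1]
wrist_force: [-0.5, -0.7, 0.4]
opening: 0.0638
```

Request:
{"method": "play_rows", "body": {"rows": [[0.25,[0.2,0,1.0],[0,0,0]],[0.25,[0,0,0],[0,0,0]],[0.6,[0,0,0],[0,0,0]],[1,[0,0,0],[0,0,0]],[1,[0,0,0],[0,0,0]],[1,[0,0,0],[0,0,0]],[1,[0,0,0],[0,0,0]],[1,[0,0,0],[0,0,0]]], "newtons": 20}}

```text
time: 22.85
ee_pos: [0.4412, 0.1167, 0.125]
tcp_rot: [179.9, -0.0, 0.1]
wrist_force: [-0.6, -0.7, -1.7]
opening: 0.0193
```

```bash
python3 - <<'E'
from jl import *
c=look('w17')
E
```

```text
t 22.9 ee [0.4412 0.1167 0.1249] [179.9341  -0.0341   0.0795] F [-0.3607 -0.5425 -0.6616] op 0.019929619977388933
```

View pics/w17.png

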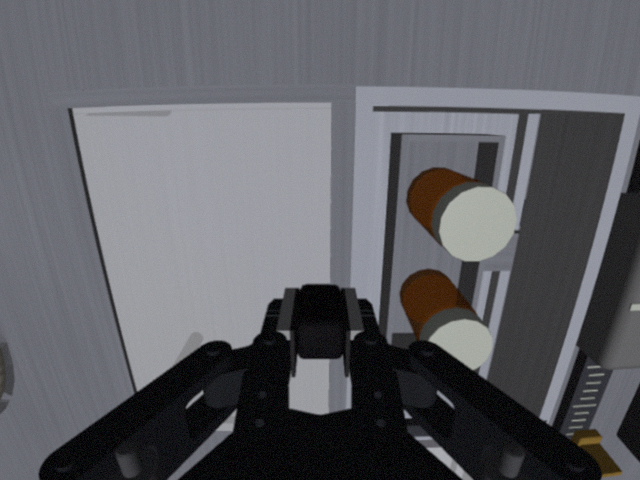

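Request:
{"method": "play_rows", "body": {"rows": [[1,[1.5,0,0],[0,0,0]],[1,[2,0,0],[0,0,0]],[1,[2,0,0],[0,0,0]],[1,[2,0,0],[0,0,0]],[1,[2,0,0],[0,0,0]],[1,[1,0,0],[0,0,0]],[1,[0,0,0],[0,0,0]]]}}

```text
time: 23.6
ee_pos: [0.5462, 0.117, 0.1249]
tcp_rot: [179.9, 0.3, 0.1]
wrist_force: [2.4, 0.5, -0.6]
opening: 0.0197
```

Request:
{"method": "play_rows", "body": {"rows": [[1,[1.2,0,0],[0,0,0]],[1,[0.8,0,0],[0,0,0]],[1,[0.6,0,0],[0,0,0]],[1,[0.4,0,0],[0,0,0]],[1,[0.4,0,0],[0,0,0]]]}}

```text
time: 24.1
ee_pos: [0.5769, 0.1171, 0.1248]
tcp_rot: [179.9, 0.7, 0.2]
wrist_force: [-25.6, -0.3, 13.1]
opening: 0.0197
```

Request:
{"method": "play_rows", "body": {"rows": [[1,[0.2,0,0],[0,0,0]],[1,[0,0,0],[0,0,0]],[0.3,[0,0,0],[0,0,0]],[0.3,[0,0,0],[0,0,0]],[0.3,[0,0,-2],[0,0,0]],[0.3,[0,0,-3],[0,0,0]],[0.3,[0,0,-3],[0,0,0]],[0.3,[0,0,0],[0,0,0]]]}}

```text
time: 24.9
ee_pos: [0.5779, 0.117, 0.206]
tcp_rot: [179.9, 1.1, 0.2]
wrist_force: [0.3, -0.7, 0.2]
opening: 0.0601
```

```bash
python3 - <<'E'
from jl import *
c=look('w18'); 
for n in('scene','side'):
    c=camera(n); save(c,n+'5')
a=cv2.imread('pics/scene5.png');b=cv2.imread('pics/side5.png')
cv2.imwrite('pics/s5c.png',np.vstack([cv2.resize(a[180:320,230:470],None,fx=3,fy=3,interpolation=2)]))
cv2.imwrite('pics/d5c.png',cv2.resize(b[160:320,220:460],None,fx=3,fy=3,interpolation=2))
E
```

```text
t 24.95 ee [0.5775 0.1169 0.2039] [179.8829   1.1909   0.1646] F [-0.8094 -0.5328 -0.353 ] op 0.060072056242320496
[ 206  114  122  190 8041] [260.4029 177.8219] [[-0.0497  0.0414 -0.1319]] [[0.5279 0.1583 0.072 ]]
[ 585  208   55  108 4505] [616.2701 268.2264] [[ 0.2666 -0.0355 -0.1319]] [[0.8441 0.0814 0.072 ]]
[ 239  265   88   76 4183] [286.1714 304.4975] [[-0.0325 -0.0736 -0.1319]] [[0.545  0.0433 0.072 ]]
[ 546  345   94   82 5468] [596.4195 384.6351] [[ 0.2901 -0.1704 -0.1319]] [[ 0.8677 -0.0535  0.072 ]]
[ 245  363   81   55 3116] [286.8399 386.7712] [[-0.0351 -0.17   -0.1319]] [[ 0.5425 -0.0531  0.072 ]]
```

View pics/w18.png

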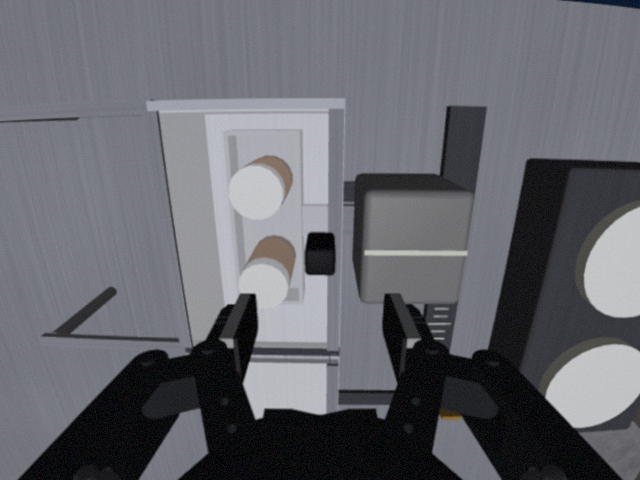

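View pics/s5c.png

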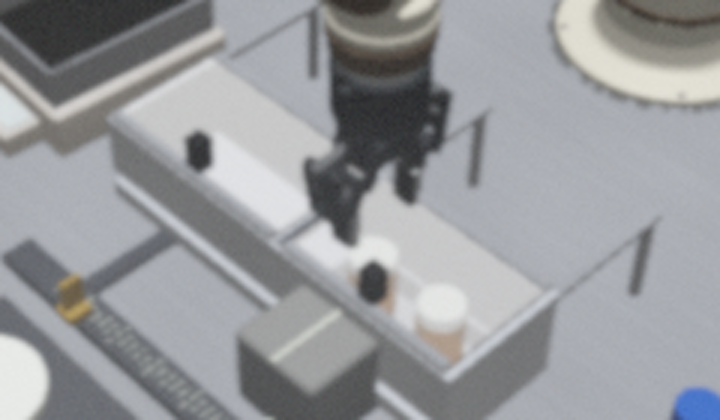

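View pics/d5c.png

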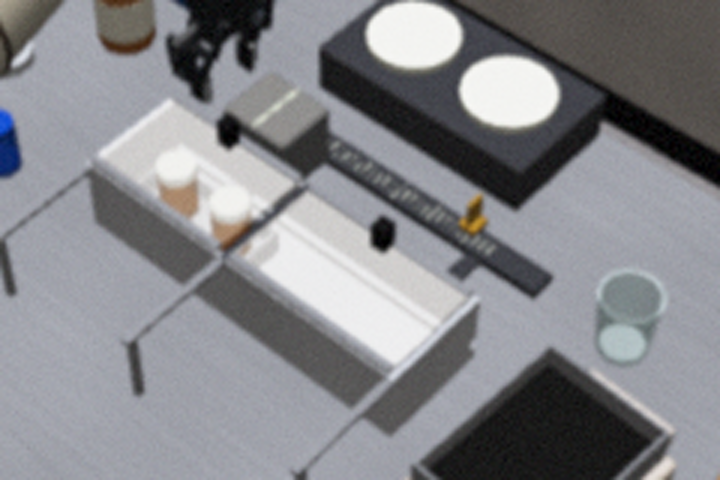

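Request:
{"method": "play_rows", "body": {"rows": [[0.6,[0.8,3.5,-1],[0,1,0]],[1,[0.9,4,-0.3],[0,0,0]],[1,[0.9,4,0],[0,0,0]],[1,[0.9,4,0],[0,0,0]],[1,[0.9,4,0],[0,0,0]],[1,[0.9,4,0],[0,0,0]],[1,[0.9,4,0],[0,0,0]],[1,[0.9,3,0],[0,0,0]],[1,[0,0,0],[0,0,0]],[1,[0,0,0],[0,0,0]]]}}

```text
time: 26.05
ee_pos: [0.6478, -0.1989, 0.1978]
tcp_rot: [-180.0, 1.5, 0.3]
wrist_force: [-0.0, -0.1, 0.8]
opening: -0.0003
```

```bash
python3 - <<'E'
from jl import *
c=look('w19')
for t in('index_mark','pointer','push_block'):
  for d in spotter.spot_in(c,t)[:2]: print(t,np.array(d['point']),d['confidence'])
E
```

```text
t 26.1 ee [ 0.6477 -0.1986  0.1976] [-179.9841    1.4953    0.3594] F [-0.5768 -0.4402 -0.1237] op 0.0002629813485274012
[  40    0  211  267 1889] [136.0545 222.3224] [[-0.1559  0.0052 -0.1256]] [[ 0.4918 -0.1935  0.072 ]]
[  118     0   112   223 18031] [174.0136 108.161 ] [[-0.1117  0.094  -0.1256]] [[ 0.5359 -0.1046  0.072 ]]
[ 559    0   81  117 8303] [602.748   53.7659] [[ 0.1982  0.1365 -0.1256]] [[ 0.8459 -0.0621  0.072 ]]
[187 315  88  15 521] [233.0883 321.8752] [[-0.0815 -0.0884 -0.1256]] [[ 0.5662 -0.287   0.072 ]]
index_mark [ 0.7209 -0.1127  0.0232] 0.72
```

View pics/w19.png

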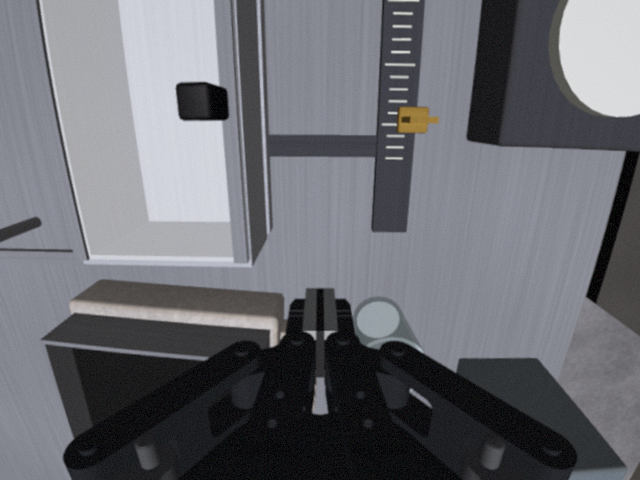

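```bash
python3 - <<'E'
from jl import *
c=camera('wrist'); a=c['img']
x,y,w,h=370,60,90,110;f=5
im=cv2.resize(a[y:y+h,x:x+w,::-1],None,fx=f,fy=f,interpolation=2)
for i in range(0,h,10): cv2.putText(im,str(y+i),(0,i*f+4),0,.35,(0,0,255),1)
for i in range(0,w,10): cv2.putText(im,str(x+i),(i*f,8),0,.35,(0,0,255),1)
cv2.imwrite('pics/w19c.png',im)
print(c['xyz'],c['orientation'],get_obs()['ee_pos'])
print(onz(c,[[400,120],[437,120.5]],.02),onz(c,[[400,120],[437,120.5]],.066))
E
```

```text
[ 0.6502 -0.1124  0.3296] [160.7994   1.3537   0.5089] [ 0.6481 -0.1972  0.1997]
[[ 0.7137 -0.1108  0.02  ]
 [ 0.7465 -0.1105  0.02  ]] [[ 0.7042 -0.111   0.066 ]
 [ 0.7322 -0.1108  0.066 ]]
```

View pics/w19c.png

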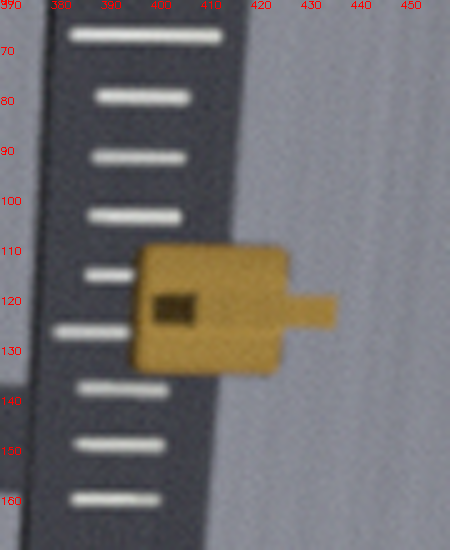

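Request:
{"method": "play_rows", "body": {"rows": [[1,[0,0,0],[0,1.4,-8.4]],[1,[0,0,0],[0,0,-8.4]],[1,[0,0,0],[0,0,-8.4]],[1,[0,0,0],[0,0,-8.4]],[1,[0,0,0],[0,0,-8.4]],[1,[0,0,0],[0,0,-8.4]],[1,[0,0,0],[0,0,-8.4]],[1,[0,0,0],[0,0,-8.4]],[1,[0,0,0],[0,0,-8.4]],[1,[0,0,0],[0,0,-8.4]],[1,[0,0,0],[0,0,-8.4]],[1,[0,0,0],[0,0,0]]]}}

```text
time: 27.5
ee_pos: [0.6488, -0.1846, 0.2063]
tcp_rot: [179.4, 0.1, 95.4]
wrist_force: [0.9, -0.5, -0.3]
opening: -0.0001
```

Request:
{"method": "play_rows", "body": {"rows": [[1,[0,0,0],[0,0,-8.4]],[1,[0,0,0],[0,0,-8.4]],[1,[0,0,0],[0,0,-8.4]],[1,[0,0,0],[0,0,-8.4]],[1,[0,0,0],[0,0,-8.4]],[1,[0,0,0],[0,0,-8.4]],[1,[0,0,0],[0,0,-8.4]],[1,[0,0,0],[0,0,-8.4]],[1,[0,0,0],[0,0,-8.4]],[1,[0,0,0],[0,0,0]],[1,[0,0,0],[0,0,0]]]}}

```text
time: 28.6
ee_pos: [0.6491, -0.1771, 0.2104]
tcp_rot: [179.9, 0.9, 171.4]
wrist_force: [-0.2, -0.2, 0.0]
opening: 0.0001
```

Request:
{"method": "play_rows", "body": {"rows": [[1,[0,0,0],[0,-0.8,-8.2]],[1,[0,0,0],[0,0,0]],[1,[0,4,0],[0,0,0]],[1,[0,4,0],[0,0,0]],[1,[0,4,0],[0,0,0]],[1,[0,4,0],[0,0,0]],[1,[0,4,0],[0,0,0]],[1,[0,4,0],[0,0,0]],[1,[0,4,0],[0,0,0]],[1,[0,4,0],[0,0,0]],[1,[0,4,0],[0,0,0]],[1,[0,0,0],[0,0,0]]]}}

```text
time: 29.8
ee_pos: [0.6661, 0.1961, 0.21]
tcp_rot: [-180.0, 1.6, 174.2]
wrist_force: [0.1, -0.6, -0.6]
opening: -0.0001
```

```bash
python3 - <<'E'
from jl import *
c=look('w20')
E
```

```text
t 29.85 ee [0.6662 0.1942 0.2102] [-179.9441    1.6575  174.1846] F [ 1.0263 -1.4833 -0.2782] op 2.7694143644255334e-05
[  439     0    99   210 11204] [493.7396 100.8634] [[-0.1375 -0.0858 -0.1382]] [[0.5287 0.1084 0.072 ]]
[ 422    0  189  253 1991] [531.5665 208.3209] [[-0.1743  0.0016 -0.1382]] [[0.4919 0.1957 0.072 ]]
[    5    49   127   143 13986] [ 68.437  120.5669] [[ 0.1978 -0.1072 -0.1382]] [[0.864 0.087 0.072]]
[284 109 115  18 753] [341.2351 117.429 ] [[-0.0216 -0.0838 -0.1382]] [[0.6446 0.1103 0.072 ]]
```

View pics/w20.png

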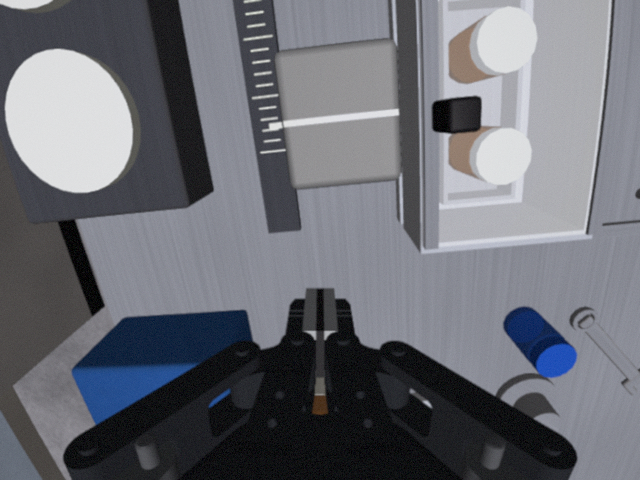

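Request:
{"method": "play_rows", "body": {"rows": [[1,[2.1,0,0],[0,-1.7,-5.5]],[1,[0,0,0],[0,0,0]],[1,[0,0,3],[0,0,0]],[1,[0,0,3],[0,0,0]],[1,[0,0,3],[0,0,0]],[1,[0,0,2],[0,0,0]],[1,[0,0,0],[0,0,0]],[1,[0,0,0],[0,0,0]]]}}

```text
time: 30.65
ee_pos: [0.6533, 0.1884, 0.0977]
tcp_rot: [-179.7, 3.4, 177.2]
wrist_force: [-0.4, -0.4, 1.0]
opening: 0.0001
```

```bash
python3 - <<'E'
from jl import *
c=look('w21')
E
```

```text
t 30.7 ee [0.6533 0.1884 0.0978] [-179.7144    3.4169  177.2414] F [ 0.0225 -0.5458 -0.7735] op -0.00040942376300493166
[ 582    0   58  120 4243] [613.839   39.7181] [[-0.1291 -0.115  -0.0258]] [[0.5242 0.0734 0.072 ]]
[ 517   86   68   33 1825] [551.0471 103.8416] [[-0.1045 -0.089  -0.0258]] [[0.5488 0.0994 0.072 ]]
[ 219  131  218   22 2562] [328.9953 141.6058] [[-0.0068 -0.0759 -0.0258]] [[0.6466 0.1125 0.072 ]]
[ 498  173  142  101 6025] [594.948 228.445] [[-0.1356 -0.031  -0.0258]] [[0.5177 0.1574 0.072 ]]
[502 222  47  28 690] [518.2362 239.4652] [[-0.0979 -0.0263 -0.0258]] [[0.5554 0.1621 0.072 ]]
[ 484  347  156   21 2122] [561.2215 357.2908] [[-0.134   0.0455 -0.0258]] [[0.5194 0.2339 0.072 ]]
```

View pics/w21.png

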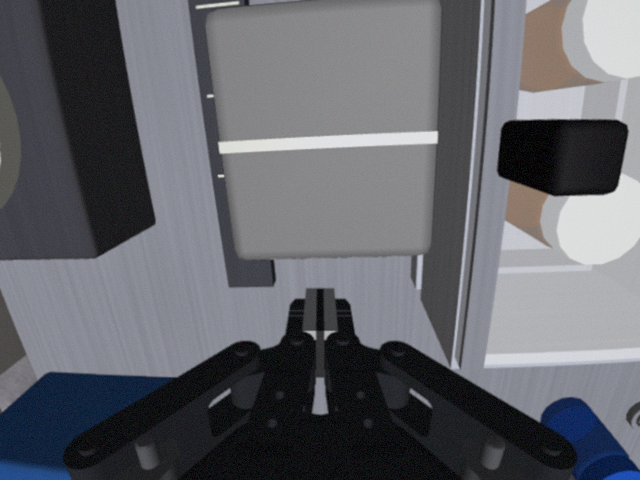

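Request:
{"method": "play_rows", "body": {"rows": [[1,[-1.5,0,-0.6],[0,3.4,-2.4]],[1,[0,0,0],[0,0,0]],[1,[0,0,0],[0,0,0]]]}}

```text
time: 31.0
ee_pos: [0.6674, 0.1866, 0.1053]
tcp_rot: [-179.6, -0.2, 179.4]
wrist_force: [-0.2, -0.2, 0.1]
opening: -0.0002
```

```bash
python3 - <<'E'
from jl import *
c=look('w22')
E
```

```text
t 31.05 ee [0.6675 0.1867 0.1056] [-179.6099   -0.1612  179.4217] F [-0.2552 -0.4899 -0.6277] op 0.0001576942278144986
[ 595    0   45  100 3618] [620.3159  50.3308] [[-0.1435 -0.1192 -0.0336]] [[0.524  0.0674 0.072 ]]
[   0   55   23  147 2307] [  8.7529 131.3719] [[ 0.1542 -0.0852 -0.0336]] [[0.8217 0.1015 0.072 ]]
[543 104  39  29 950] [561.86   118.2274] [[-0.1188 -0.0873 -0.0336]] [[0.5487 0.0994 0.072 ]]
[ 271  140  204   13 2272] [371.897  145.5365] [[-0.0263 -0.0737 -0.0336]] [[0.6413 0.1129 0.072 ]]
[ 518  194  122   79 4499] [595.9796 233.2367] [[-0.1517 -0.0282 -0.0336]] [[0.5158 0.1585 0.072 ]]
[ 500  337  140   20 1811] [569.2904 346.9177] [[-0.1551  0.0462 -0.0336]] [[0.5124 0.2329 0.072 ]]
```

View pics/w22.png

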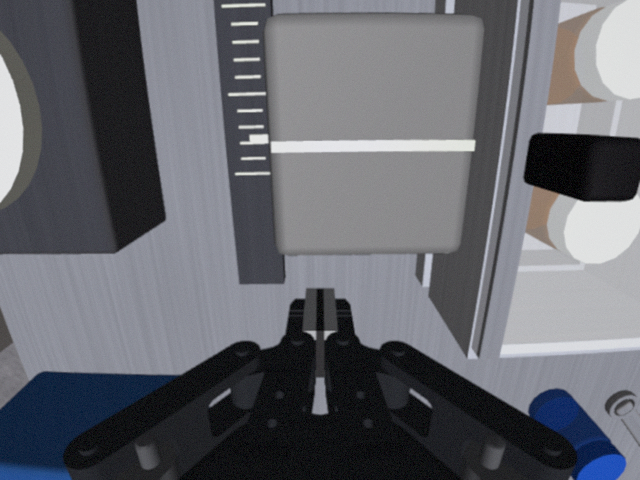

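Request:
{"method": "play_rows", "body": {"rows": [[1,[0,-1,0],[0,0,0]],[1,[0,-1,0],[0,0,0]],[1,[0,-1,0],[0,0,0]],[1,[0,-1,0],[0,0,0]],[1,[0,-1,0],[0,0,0]]]}}

```text
time: 31.55
ee_pos: [0.6669, 0.1411, 0.1079]
tcp_rot: [179.5, 0.3, 179.7]
wrist_force: [4.9, 12.7, -7.1]
opening: 0.0002
```

Request:
{"method": "play_rows", "body": {"rows": [[1,[0,-1,0.15],[0,0,0]],[1,[0,-1.2,0.1],[0,0,0]],[1,[0,-1.2,0.1],[0,0,0]],[1,[0,-1.2,0],[0,0,0]],[1,[0,-1.2,0],[0,0,0]],[1,[0,0,0],[0,0,0]]]}}

```text
time: 32.15
ee_pos: [0.6667, 0.0912, 0.1086]
tcp_rot: [178.0, 1.0, -179.8]
wrist_force: [0.7, 0.1, 0.1]
opening: 0.0
```

```bash
python3 - <<'E'
from jl import *
c=look('w23')
E
```

```text
t 32.2 ee [0.6666 0.0914 0.1089] [ 177.982     1.0061 -179.8397] F [-0.0865  0.9114  0.0066] op 0.0005108878849853908
[448   0  14  69 527] [454.1935  33.5047] [[-0.058  -0.1215 -0.0369]] [[ 0.6087 -0.0302  0.072 ]]
[ 560    0   80  134 7938] [605.7268  63.8798] [[-0.1312 -0.1126 -0.0369]] [[ 0.5355 -0.0212  0.072 ]]
[459 155  61 219 558] [488.7455 237.1935] [[-0.0895 -0.0263 -0.0369]] [[0.5771 0.065  0.072 ]]
[  497   166   143   303 28809] [587.0998 310.6842] [[-0.16    0.0203 -0.0369]] [[0.5066 0.1116 0.072 ]]
[ 273  190  196   12 2094] [369.6074 195.4054] [[-0.0246 -0.0483 -0.0369]] [[0.642  0.0431 0.072 ]]
[   0  198   77  156 8905] [ 31.6243 286.3242] [[ 0.1748  0.0084 -0.0369]] [[0.8414 0.0998 0.072 ]]
```

View pics/w23.png

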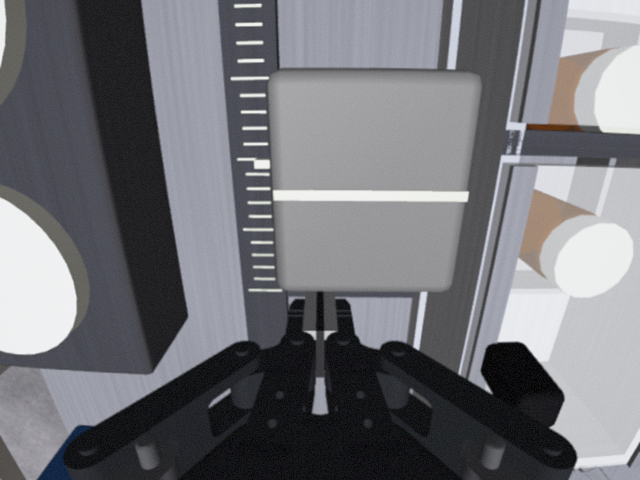

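Request:
{"method": "play_rows", "body": {"rows": [[1,[0,0,0.4],[1.8,1,0]],[1,[0,-1.2,0.1],[0.3,0,0]],[1,[0,-1.2,0.1],[0.3,0,0]],[1,[0,-1.2,0.1],[0.3,0,0]],[1,[0,-1.2,0.1],[0.3,0,0]],[1,[0,-1.2,0.1],[0.3,0,0]],[1,[0,-1.2,0.1],[0.3,0,0]],[1,[0,0,0],[0,0,0]]]}}

```text
time: 33.0
ee_pos: [0.6664, 0.0335, 0.1058]
tcp_rot: [-179.3, 0.1, -179.0]
wrist_force: [-0.1, 0.6, 0.1]
opening: 0.0003
```

```bash
python3 - <<'E'
from jl import *
c=look('w24')
E
```

```text
t 33.05 ee [0.6665 0.0338 0.1058] [-179.2985    0.1218 -179.0098] F [ 0.249   0.6244 -0.116 ] op -1.7879056359389933e-06
[445   0  14  71 552] [451.5779  34.779 ] [[-0.0571 -0.1245 -0.0338]] [[ 0.6093 -0.0907  0.072 ]]
[482   0  43 265 528] [504.2841 131.2727] [[-0.0882 -0.0836 -0.0338]] [[ 0.5783 -0.0498  0.072 ]]
[  531     0   109   262 17448] [599.3846 146.6993] [[-0.1398 -0.0785 -0.0338]] [[ 0.5266 -0.0447  0.072 ]]
[555  32  41  35 892] [573.4047  50.4641] [[-0.116  -0.1215 -0.0338]] [[ 0.5504 -0.0878  0.072 ]]
[   0   59   33  165 3752] [ 12.7399 145.6271] [[ 0.1579 -0.0742 -0.0338]] [[ 0.8243 -0.0405  0.072 ]]
[ 274  188  195   13 2077] [369.6182 194.0732] [[-0.0245 -0.0511 -0.0338]] [[ 0.642  -0.0174  0.072 ]]
[   0  289   91  141 9692] [ 38.5587 367.9141] [[ 0.1813  0.0654 -0.0338]] [[0.8477 0.0991 0.072 ]]
[  487   295   153   185 21142] [575.5692 373.8106] [[-0.1665  0.0622 -0.0338]] [[0.5    0.0959 0.072 ]]
```

View pics/w24.png

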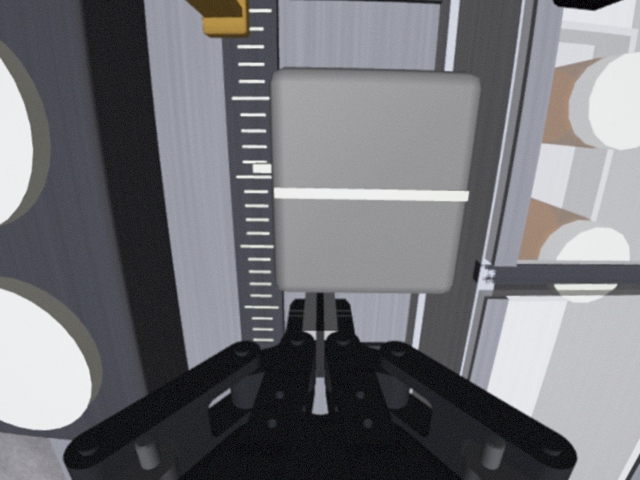

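Request:
{"method": "play_rows", "body": {"rows": [[1,[0,-1.2,0.1],[0,0,0.5]],[1,[0,-1.2,0.1],[0.2,0,0]],[1,[0,-1.2,0.1],[0.2,0,0]],[1,[0,-1.2,0.1],[0.2,0,0]],[1,[0,-1,0.1],[0.2,0,0]],[1,[0,0,0],[0,0,0]]]}}

```text
time: 33.65
ee_pos: [0.6666, -0.0136, 0.1058]
tcp_rot: [-179.4, 0.1, -178.9]
wrist_force: [0.3, 0.7, -0.7]
opening: 0.0002
```

```bash
python3 - <<'E'
from jl import *
c=look('w25')
E
```

```text
t 33.7 ee [ 0.6666 -0.0134  0.1057] [-179.3982    0.1524 -178.9422] F [-0.8981 -0.4606  0.2333] op 1.4565524022428606e-05
[445   0  15  72 566] [452.2067  35.076 ] [[-0.0571 -0.1241 -0.0337]] [[ 0.6095 -0.1375  0.072 ]]
[465   0  61 350 640] [499.0656 164.1953] [[-0.088  -0.0677 -0.0337]] [[ 0.5786 -0.081   0.072 ]]
[ 555    0   85   81 4807] [601.2667  36.2382] [[-0.1285 -0.1287 -0.0337]] [[ 0.5381 -0.1421  0.072 ]]
[   0  141   54  169 6529] [ 21.5376 233.1561] [[ 0.1652 -0.0266 -0.0337]] [[ 0.8318 -0.04    0.072 ]]
[  499   145   141   199 19329] [582.7902 257.0849] [[-0.1464 -0.0188 -0.0337]] [[ 0.5202 -0.0322  0.072 ]]
[ 274  189  195   14 2080] [370.4163 195.2077] [[-0.0248 -0.0504 -0.0337]] [[ 0.6418 -0.0638  0.072 ]]
[   0  353  103  123 8380] [ 39.9519 413.8391] [[ 0.1936  0.107  -0.0337]] [[0.8602 0.0937 0.072 ]]
[ 487  375  153  105 9765] [583.4279 416.6363] [[-0.185   0.1001 -0.0337]] [[0.4817 0.0867 0.072 ]]
```

View pics/w25.png

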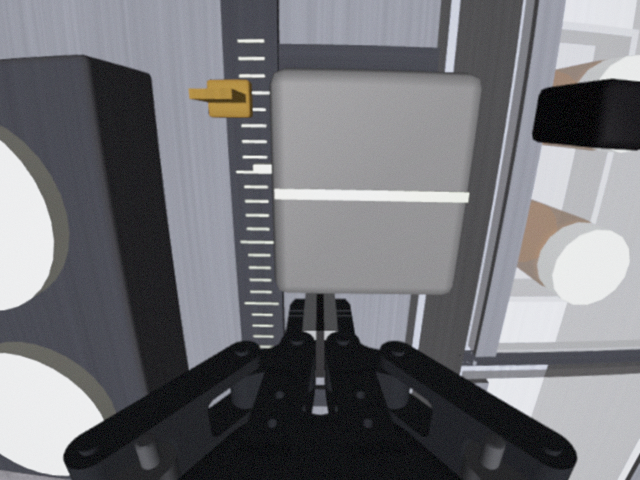

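```bash
cat > ptr.py <<'E'
from jl import *
import sys
def ptr(n,x=180,y=60,w=110,h=130,f=5):
    c=camera('wrist'); a=c['img']; save(c,n)
    im=cv2.resize(a[y:y+h,x:x+w,::-1],None,fx=f,fy=f,interpolation=2)
    for i in range(0,h,10): cv2.putText(im,str(y+i),(0,i*f+4),0,.35,(0,0,255),1)
    for i in range(0,w,10): cv2.putText(im,str(x+i),(i*f,8),0,.35,(0,0,255),1)
    cv2.imwrite('pics/'+n+'c.png',im[:600]); print(get_obs()['time'],get_obs()['ee_pos'],get_obs()['wrist_force'],c['xyz'])
    return c
E
python3 - <<'E'
from ptr import *
c=ptr('p1',h=120)
E
```

```text
33.75 [ 0.6666 -0.0134  0.1055] [ 0.3411 -0.1007  0.0467] [ 0.6675 -0.097   0.2369]
```

View pics/p1c.png

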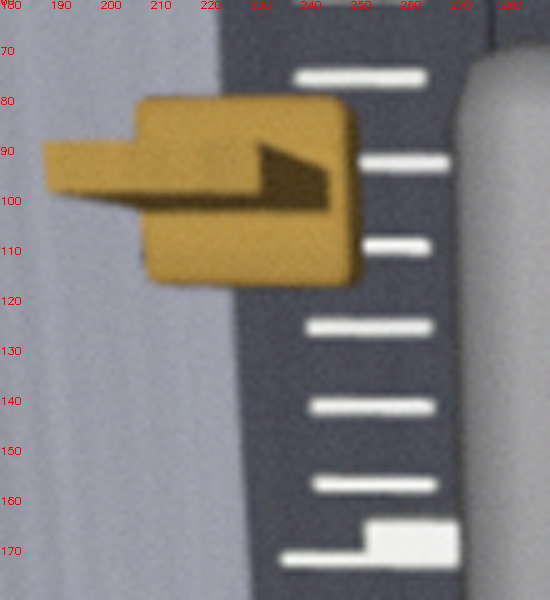

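```bash
python3 - <<'E'
from jl import *
c=camera('wrist')
for zt in (.062,.066,.070):
    P=onz(c,[[231.3,93.2]],zt)[0]; print(zt,P,'proj z:',[ (z,proj(c,[P[0],P[1],z])[0].round(1)) for z in(.02,.026,.03)])
p=onz(c,[[252,168.5]],.03)[0]; print('ptr',p)
print('ticks',onz(c,[[258,76],[260,125.5],[262,157],[240,172]],.02))
E
```

```text
0.062 [ 0.7117 -0.1113  0.062 ] proj z: [(0.02, array([248.8,  99.3])), (0.026, array([246.8,  98.6])), (0.03, array([245.3,  98.1]))]
0.066 [ 0.7107 -0.111   0.066 ] proj z: [(0.02, array([250.5,  99.9])), (0.026, array([248.5,  99.2])), (0.03, array([247.1,  98.7]))]
0.07 [ 0.7097 -0.1107  0.07  ] proj z: [(0.02, array([252.2, 100.4])), (0.026, array([250.2,  99.8])), (0.03, array([248.8,  99.3]))]
ptr [ 0.7093 -0.0705  0.03  ]
ticks [[ 0.7057 -0.1246  0.02  ]
 [ 0.7053 -0.096   0.02  ]
 [ 0.7046 -0.0766  0.02  ]
 [ 0.7192 -0.0669  0.02  ]]
```

Request:
{"method": "play_rows", "body": {"rows": [[1,[0,-0.8,0.1],[0,0,0.5]],[1,[0,-0.8,0.1],[0,0,0]],[1,[0,-0.8,0.1],[0,0,0]],[1,[0,-0.8,0],[0,0,0]],[1,[0,0,0],[0,0,0]]]}}

```text
time: 34.3
ee_pos: [0.667, -0.0382, 0.1047]
tcp_rot: [179.9, 0.2, -179.1]
wrist_force: [-0.6, -0.9, -0.2]
opening: 0.0001
```

```bash
python3 - <<'E'
from ptr import *
c=ptr('p2',y=80,h=120)
E
```

```text
34.35 [ 0.667  -0.038   0.1046] [-0.1561 -0.4631 -0.1045] [ 0.6676 -0.1234  0.2347]
```

View pics/p2c.png

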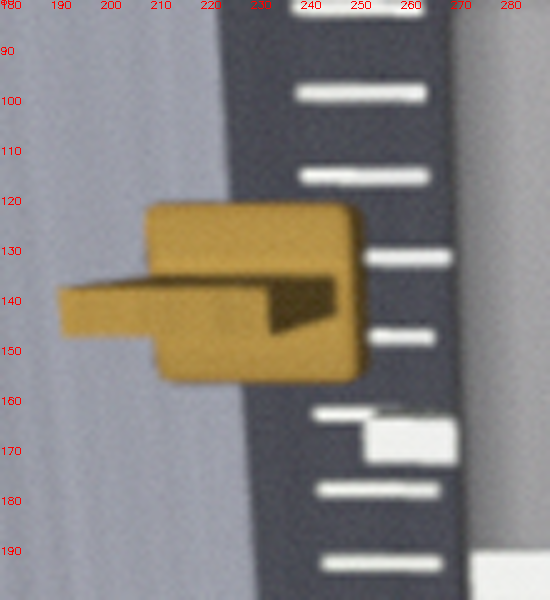

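Request:
{"method": "play_rows", "body": {"rows": [[1,[0,-0.8,0.05],[0,0,0]],[1,[0,-0.5,0],[0,0,0]],[1,[0,0,0],[0,0,0]]]}}

```text
time: 34.65
ee_pos: [0.6671, -0.0481, 0.1045]
tcp_rot: [179.6, 0.2, -179.0]
wrist_force: [-0.5, -0.9, 0.3]
opening: 0.0001
```

```bash
python3 - <<'E'
from ptr import *
c=ptr('p3',y=100,h=110)
E
```

```text
34.7 [ 0.667  -0.0481  0.1044] [ 0.6629 -0.538   0.2425] [ 0.6679 -0.134   0.2342]
```

View pics/p3c.png

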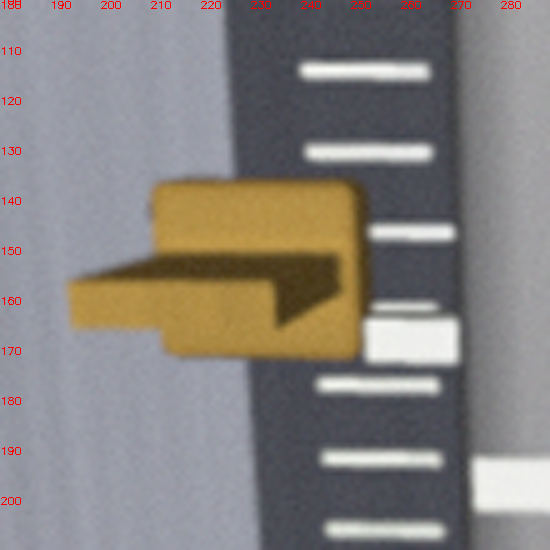

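Request:
{"method": "play_rows", "body": {"rows": [[1,[0,-0.6,0],[0,0,0]],[1,[0,0,0],[0,0,0]]]}}

```text
time: 34.9
ee_pos: [0.6671, -0.0528, 0.1043]
tcp_rot: [179.5, 0.2, -178.9]
wrist_force: [-0.3, 0.4, -1.0]
opening: -0.0001
```

```bash
python3 - <<'E'
from ptr import *
c=ptr('p4',x=200,y=120,w=90,h=75,f=8)
E
```

```text
34.95 [ 0.667  -0.0527  0.1042] [-0.7299  0.4034  0.7139] [ 0.6681 -0.1389  0.2338]
```

View pics/p4c.png

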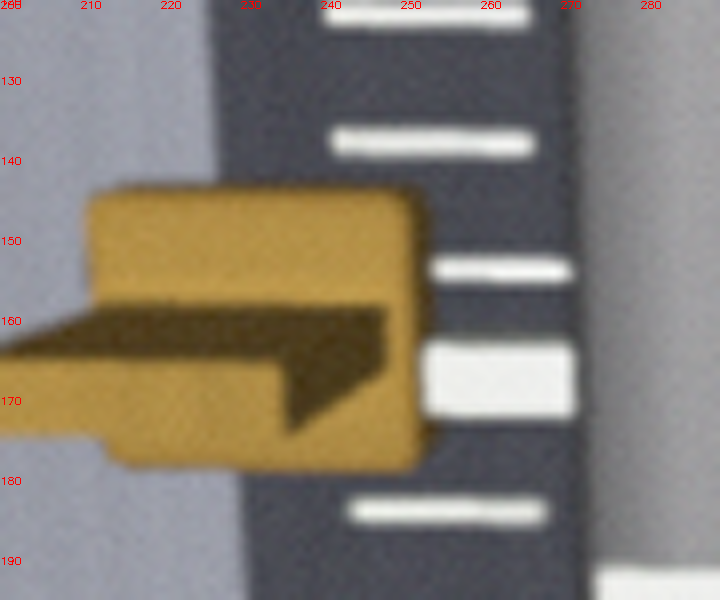

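Request:
{"method": "play_rows", "body": {"rows": [[1,[0,-0.25,0],[0,0,0]],[1,[0,0,0],[0,0,0]]]}}

```text
time: 35.15
ee_pos: [0.6671, -0.0545, 0.1041]
tcp_rot: [179.4, 0.1, -178.9]
wrist_force: [-0.2, 0.4, 0.1]
opening: 0.0002
```

```bash
python3 - <<'E'
from ptr import *
c=ptr('p5',x=200,y=120,w=90,h=75,f=8)
E
```

```text
35.2 [ 0.6671 -0.0545  0.1041] [-0.4268  1.799   1.1297] [ 0.6682 -0.1407  0.2335]
```

View pics/p5c.png

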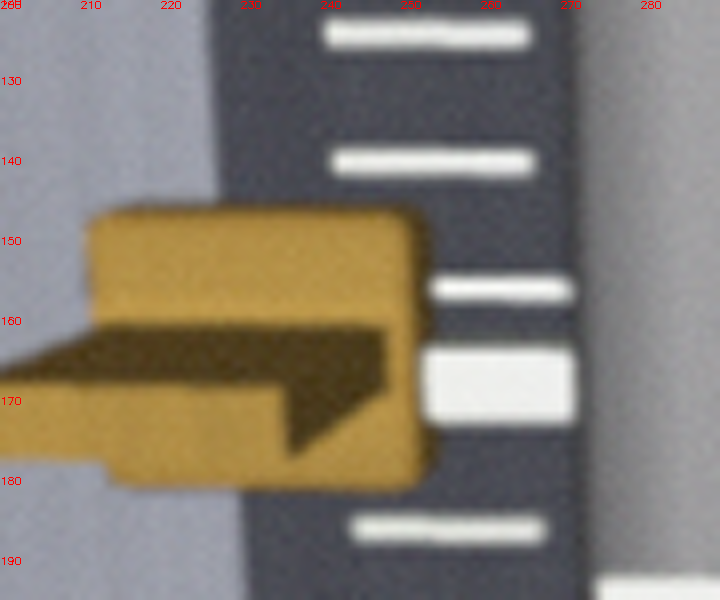

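Request:
{"method": "play_rows", "body": {"rows": [[1,[0,1,0],[0,0,0]],[1,[0,1,0],[0,0,0.8]],[1,[0,0.7,0],[0,0,0]],[1,[0,0,0],[0,0,0]]]}}

```text
time: 35.6
ee_pos: [0.6665, -0.0259, 0.1038]
tcp_rot: [179.6, 0.1, -179.8]
wrist_force: [-1.8, -1.2, -0.2]
opening: 0.0004
```

```bash
python3 - <<'E'
from ptr import *
c=ptr('p6',x=200,y=85,w=90,h=75,f=8)
print(c['orientation'],get_obs()['tcp_rot'])
E
```

```text
35.65 [ 0.6665 -0.0263  0.1038] [ 0.0812  0.2098 -0.4223] [ 0.6663 -0.1119  0.2334]
[ 160.3504    0.1087 -179.763 ] [ 179.5621    0.0972 -179.8055]
```

View pics/p6c.png

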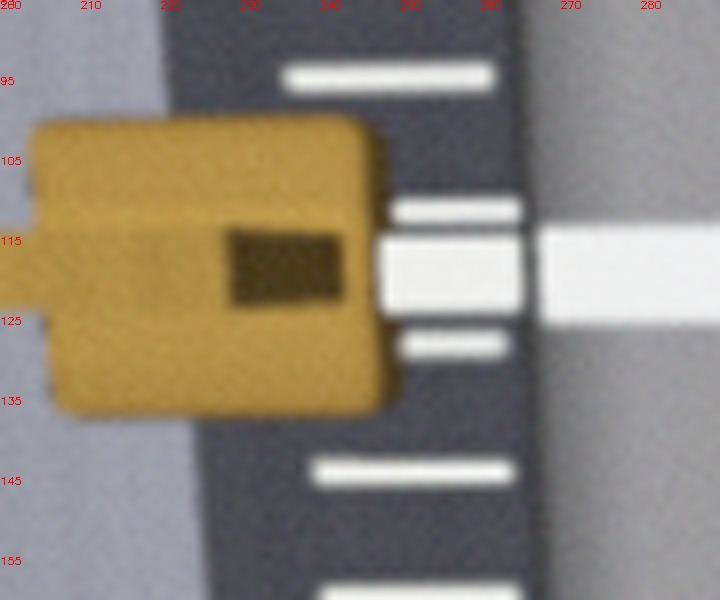

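```bash
python3 - <<'E'
from ptr import *
c=camera('wrist'); a=c['img'].astype(float)
def edges(p):  # half-level crossings
    lo,hi=p.min(),p.max(); m=(lo+hi)/2; s=np.sign(p-m); r=[]
    for i in np.nonzero(np.diff(s))[0]: r.append(round(i+(m-p[i])/(p[i+1]-p[i]),2))
    return r
for x in (249,252,255,258,261): print('ptr',x,[v+113 for v in edges(a[113:127,x].mean(1))])
for x in (230,233,236,239,240): print('blade',x,[v+105 for v in edges(a[105:131,x,0])])
for x in (215,225,235): print('foot',x, [v+85 for v in edges((a[85:150,x,0]-a[85:150,x,2]))])
for col,row in((255,119.4),(241,118.2)): print(onz(c,[[col,row]],.03))
E
```

```text
ptr 249 [np.float64(114.56), np.float64(124.33)]
ptr 252 [np.float64(114.75), np.float64(124.06)]
ptr 255 [np.float64(113.0), np.float64(114.73), np.float64(124.05)]
ptr 258 [np.float64(114.68), np.float64(124.02)]
ptr 261 [np.float64(114.64), np.float64(123.98)]
blade 230 [np.float64(114.0), np.float64(114.0), np.float64(123.83)]
blade 233 [np.float64(113.96000000000001), np.float64(123.5)]
blade 236 [np.float64(114.19), np.float64(123.39)]
blade 239 [np.float64(114.41), np.float64(123.21000000000001)]
blade 240 [np.float64(114.48), np.float64(123.09)]
foot 215 [np.float64(100.28), np.float64(137.06)]
foot 225 [np.float64(99.84), np.float64(137.25)]
foot 235 [np.float64(99.63), np.float64(115.58), np.float64(119.83), np.float64(120.12), np.float64(122.14), np.float64(137.13)]
[[ 0.7043 -0.1115  0.03  ]]
[[ 0.7124 -0.1122  0.03  ]]
```

Request:
{"method": "play_rows", "body": {"rows": [[1,[0,0,-3],[0,0,0]],[1,[0,0,-3.5],[0,0,0]],[0.3,[0,0,-3.5],[0,0,0]],[0.3,[2.5,-2.2,0],[0,0,0]],[0.3,[3,-2.4,0],[0,0,0]],[0.3,[3,-2.4,0],[0,0,0]],[0.3,[0,0,0],[0,0,0]],[0.3,[0,0,0],[0,0,0]]]}}

```text
time: 36.5
ee_pos: [0.5796, -0.1016, 0.2071]
tcp_rot: [179.7, 0.2, -179.8]
wrist_force: [-0.0, -0.0, -0.9]
opening: 0.0595
```

```bash
python3 - <<'E'
from jl import *
c=look('w30')
E
```

```text
t 36.55 ee [ 0.5797 -0.1014  0.2071] [ 179.7068    0.1542 -179.7972] F [ 0.291  -0.6392 -0.1979] op 0.05995675931042209
[  317    93   126   258 11641] [371.5429 223.358 ] [[-0.0432 -0.0034 -0.1351]] [[ 0.5365 -0.1048  0.072 ]]
[ 362  142   56   56 2402] [388.9721 169.0841] [[-0.0547 -0.0484 -0.1351]] [[ 0.5251 -0.1498  0.072 ]]
[   0  227   71  105 5767] [ 30.2835 284.1763] [[ 0.2735  0.0577 -0.1351]] [[ 0.8532 -0.0437  0.072 ]]
[  10  359   89   74 4203] [ 50.6422 391.8556] [[ 0.294   0.1907 -0.1351]] [[0.8738 0.0893 0.072 ]]
[ 318  373   78   44 2255] [354.455  390.5885] [[-0.0364  0.1762 -0.1351]] [[0.5433 0.0748 0.072 ]]
```

View pics/w30.png

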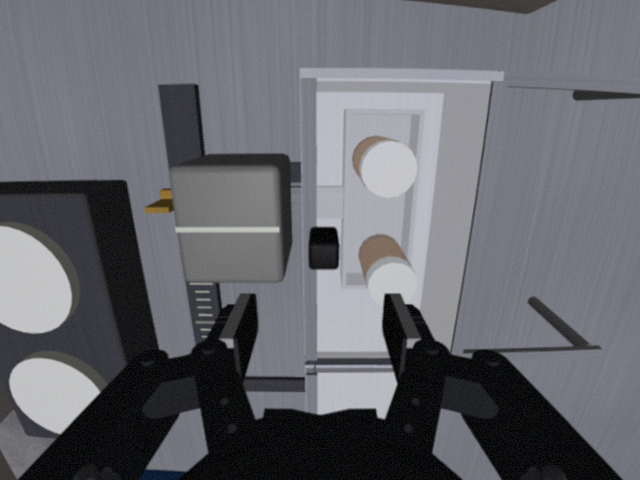

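```bash
python3 - <<'E'
from jl import *
c=camera('wrist'); print(onz(c,[[324,257]],.142), get_obs()['ee_pos'])
E
```

```text
[[ 0.5769 -0.104   0.142 ]] [ 0.5801 -0.101   0.2069]
```

Request:
{"method": "play_rows", "body": {"rows": [[0.55,[0.25,-0.35,1.5],[0,0,0]],[0.55,[0,0,2],[0,0,0]],[0.55,[0,0,2],[0,0,0]],[0.55,[0,0,0.5],[0,0,0]],[0.55,[0,0,0],[0,0,0]],[0.55,[0,0,0],[0,0,0]]]}}

```text
time: 37.2
ee_pos: [0.5816, -0.1012, 0.1448]
tcp_rot: [179.7, 0.2, -179.5]
wrist_force: [-0.3, -0.5, -0.0]
opening: 0.0382
```

```bash
python3 - <<'E'
from jl import *
c=look('w31')
E
```

```text
t 37.25 ee [ 0.5817 -0.1013  0.145 ] [ 179.6846    0.1879 -179.4902] F [ 0.2156 -0.2532  0.2616] op 0.0385388530933526
[ 378  149   79   72 3767] [413.4561 183.9129] [[-0.0574 -0.0484 -0.073 ]] [[ 0.5243 -0.1497  0.072 ]]
```

View pics/w31.png

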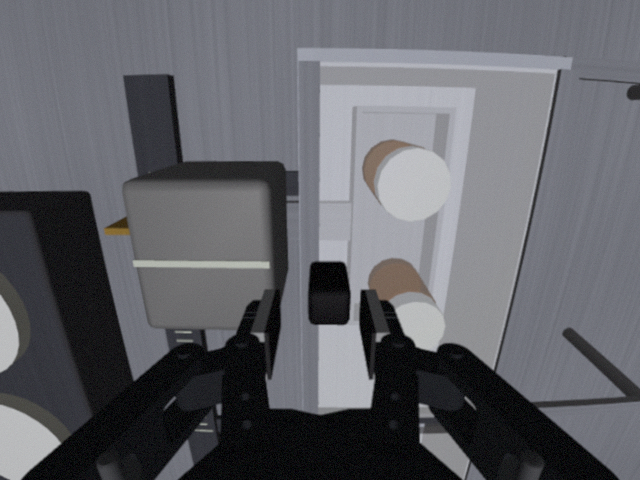

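Request:
{"method": "play_rows", "body": {"rows": [[0.55,[0.45,-0.35,0],[0,0,0]],[0.55,[0,0,0.9],[0,0,0]],[0.55,[0,0,0.9],[0,0,0]],[0.55,[0,0,0],[0,0,0]]]}}

```text
time: 37.65
ee_pos: [0.5779, -0.1052, 0.1278]
tcp_rot: [179.7, 0.4, -179.5]
wrist_force: [0.0, 0.6, -0.2]
opening: 0.0383
```

Request:
{"method": "play_rows", "body": {"rows": [[0.7,[0,0,0.1],[0,0,0]],[1,[0,0,0],[0,0,0]],[1,[0,0,0],[0,0,0]],[1,[0,0,0],[0,0,0]],[1,[0,0,0],[0,0,0]],[1,[0,0,0],[0,0,0]]], "newtons": 25}}

```text
time: 38.25
ee_pos: [0.5774, -0.1052, 0.1264]
tcp_rot: [179.7, 0.3, -179.5]
wrist_force: [-0.7, 0.8, -1.3]
opening: 0.0197
```

Handle gripped. Sliding the inner lid open (world -x, tool +x) by 14 cm.

Request:
{"method": "play_rows", "body": {"rows": [[1,[1.5,0,0],[0,0,0]],[1,[2,0,0],[0,0,0]],[1,[2,0,0],[0,0,0]],[1,[2,0,0],[0,0,0]],[1,[2,0,0],[0,0,0]],[1,[2,0,0],[0,0,0]],[1,[0,0,0],[0,0,0]]]}}

```text
time: 38.95
ee_pos: [0.4642, -0.1056, 0.1264]
tcp_rot: [179.7, 1.0, -179.4]
wrist_force: [-2.6, -0.3, -2.7]
opening: 0.0196
```

Request:
{"method": "play_rows", "body": {"rows": [[1,[1.2,0,0],[0,0,0]],[1,[0.8,0,0],[0,0,0]],[1,[0.6,0,0],[0,0,0]],[1,[0.5,0,0],[0,0,0]],[1,[0.4,0,0],[0,0,0]]]}}

```text
time: 39.45
ee_pos: [0.4372, -0.1057, 0.1266]
tcp_rot: [179.6, 1.9, -179.3]
wrist_force: [35.5, 3.2, -20.5]
opening: 0.0193
```

Request:
{"method": "play_rows", "body": {"rows": [[1,[0,0,0],[0,0,0]],[0.5,[0,0,0],[0,0,0]],[0.4,[0,0,0],[0,0,0]],[0.3,[0,0,-2],[0,2,0]],[0.3,[0,0,-3],[0,0,0]],[0.3,[0,0,-3],[0,0,0]],[0.3,[-3,-0.5,0],[0,0,0]],[0.3,[-3.3,-0.7,0],[0,0,0]],[0.2,[0,0,0],[0,0,0]],[0.2,[0,0,0],[0,0,0]]]}}

```text
time: 40.45
ee_pos: [0.5021, -0.1185, 0.2104]
tcp_rot: [179.7, -0.1, -179.3]
wrist_force: [-0.1, -0.6, 0.4]
opening: 0.0685
```

```bash
python3 - <<'E'
from jl import *
c=look('w32',.088); save(camera('scene'),'s6')
E
```

```text
t 40.5 ee [ 0.502  -0.1185  0.2102] [ 179.705    -0.1305 -179.3216] F [-1.2664 -0.0633 -0.0633] op 0.06823828482048198
```

View pics/w32.png

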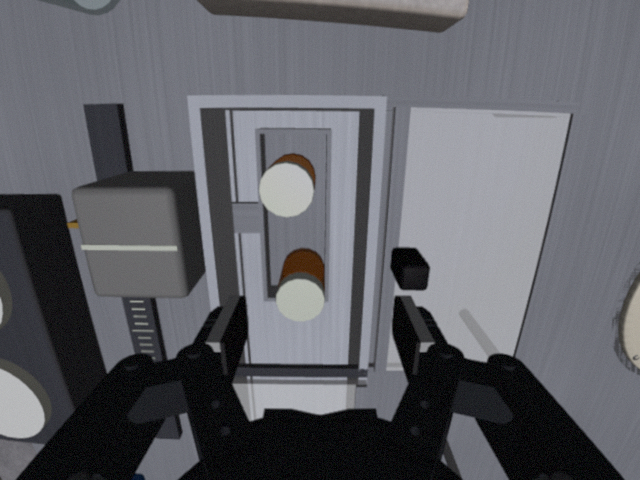

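View pics/s6.png

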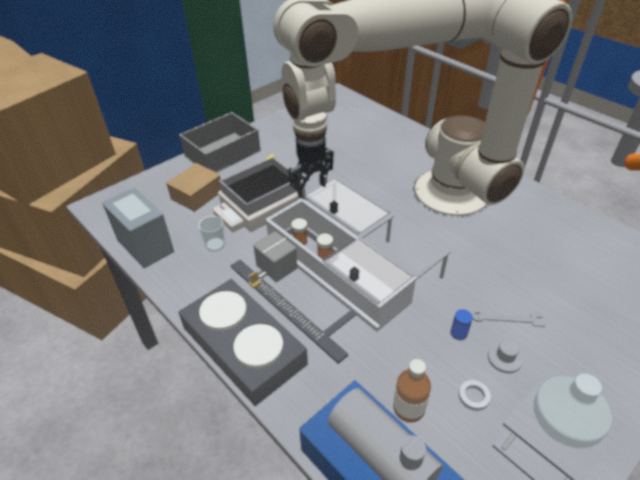

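```bash
cat >> jl.py <<'E'
def caps(c,z):
    a=c['img'].astype(int); m=((a.min(2)>205)&(a[...,2]<=a[...,0]+2)).astype(np.uint8)
    m=cv2.morphologyEx(m,cv2.MORPH_OPEN,np.ones((5,5),np.uint8))
    k,l,s,ce=cv2.connectedComponentsWithStats(m)
    for i in range(1,k):
        if s[i,4]>800: print('cap',s[i],ce[i].round(1),onz(c,ce[i],z))
E
python3 - <<'E'
from jl import *
c=camera('wrist'); caps(c,.088); print(onz(c,[[287,189],[301,297]],.088),get_obs()['ee_pos'])
print('mat rim near', onz(c,[[468,20]],.102))
E
```

```text
[[ 0.5265 -0.1526  0.088 ]
 [ 0.5163 -0.0589  0.088 ]] [ 0.5014 -0.1183  0.2105]
mat rim near [[ 0.4081 -0.2672  0.102 ]]
```

Request:
{"method": "play_rows", "body": {"rows": [[0.2,[-2.5,-3.4,0],[0,0,-0.7]],[0.2,[0,0,0],[0,0,0]],[0.2,[0,0,2],[0,0,0]],[0.2,[0,0,2],[0,0,0]],[0.2,[0,0,0],[0,0,0]],[0.2,[0,0,0],[0,0,0]]]}}

```text
time: 41.2
ee_pos: [0.5237, -0.1517, 0.1713]
tcp_rot: [179.7, -0.1, -178.6]
wrist_force: [0.4, -0.3, 0.0]
opening: 0.068
```

```bash
python3 - <<'E'
from jl import *
c=look('w33',.088)
E
```

```text
t 41.25 ee [ 0.5238 -0.1517  0.1714] [ 179.7094   -0.0504 -178.6075] F [ 0.0408 -0.2879 -0.3324] op 0.06854003620720338
[ 284  222   59   54 2475] [313.0804 248.4707] [[ 0.0041 -0.001  -0.0834]] [[ 0.5279 -0.1527  0.088 ]]
[299 342  50  40 856] [323.6308 359.5666] [[-0.0059  0.0931 -0.0834]] [[ 0.5179 -0.0586  0.088 ]]
[   0  422   37   58 1370] [ 13.0752 452.4496] [[ 0.303   0.2288 -0.0834]] [[0.8268 0.0771 0.088 ]]
```

View pics/w33.png

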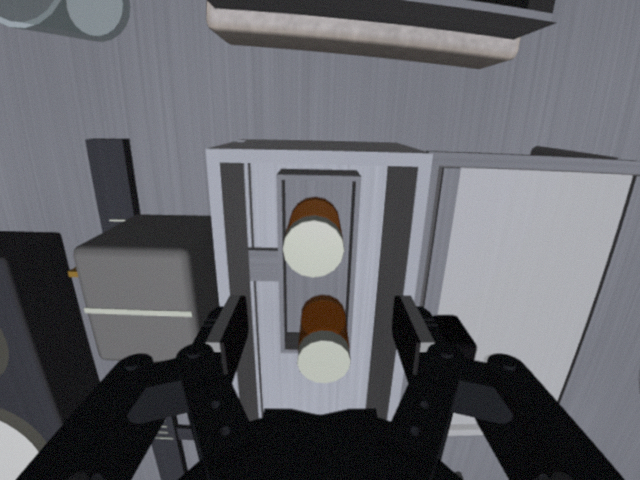

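Request:
{"method": "play_rows", "body": {"rows": [[0.2,[-0.4,-0.1,2],[0,0,1.6]],[0.2,[0,0,2],[0,0,0]],[0.2,[0,0,2],[0,0,0]],[0.2,[0,0,1],[0,0,0]],[0.2,[0,0,0],[0,0,0]],[0.2,[0,0,0],[0,0,0]]]}}

```text
time: 41.85
ee_pos: [0.53, -0.1523, 0.1076]
tcp_rot: [179.9, 0.5, 179.8]
wrist_force: [-0.0, -0.3, 0.4]
opening: 0.0684
```

```bash
python3 - <<'E'
from jl import *
c=look('w34',.088)
E
```

```text
t 41.9 ee [ 0.5301 -0.1523  0.1077] [179.8768   0.5299 179.7645] F [ 0.549   0.4561 -0.1469] op 0.06819648031959626
[ 170  169   36  165 1661] [187.767  244.1132] [[ 0.0639 -0.0286 -0.0197]] [[ 0.5939 -0.1809  0.088 ]]
[ 244  180   33  101 2183] [260.9716 231.9817] [[ 0.0276 -0.0348 -0.0197]] [[ 0.5576 -0.1871  0.088 ]]
[ 374  183   36  235 2725] [389.327  288.2132] [[-0.0354 -0.0048 -0.0197]] [[ 0.4946 -0.1571  0.088 ]]
[ 515  187  118  153 4977] [566.787  236.5337] [[-0.1217 -0.0324 -0.0197]] [[ 0.4084 -0.1848  0.088 ]]
[ 284  260   80   71 4423] [323.4974 295.1987] [[-0.0022 -0.0008 -0.0197]] [[ 0.5279 -0.1532  0.088 ]]
```

View pics/w34.png

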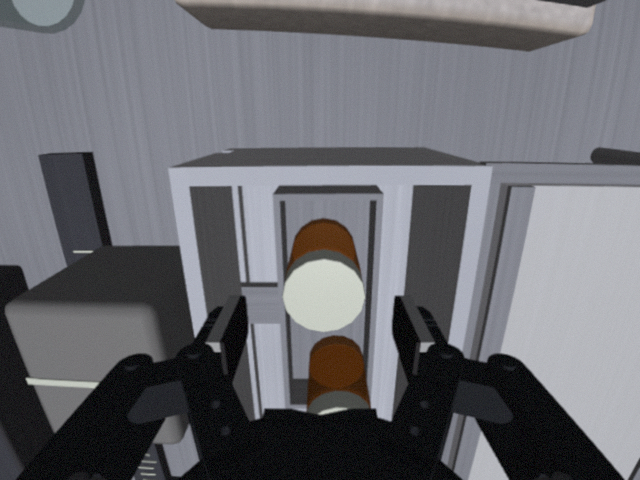

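Request:
{"method": "play_rows", "body": {"rows": [[0.2,[0.2,-0.1,1.8],[0,0.5,0]],[0.2,[0,0,1.5],[0,0,0]],[0.2,[0,0,0.6],[0,0,0]],[0.2,[0,0,0],[0,0,0]],[0.2,[0,0,0],[0,0,0]]]}}

```text
time: 42.4
ee_pos: [0.5287, -0.1535, 0.0669]
tcp_rot: [179.9, 0.1, 179.8]
wrist_force: [1.1, 0.7, 0.5]
opening: 0.0687
```

Request:
{"method": "play_rows", "body": {"rows": [[0.2,[0.05,0,0.35],[0,0,0]],[0.2,[0,0,0],[0,0,0]],[1,[0,0,0],[0,0,0]],[1,[0,0,0],[0,0,0]],[1,[0,0,0],[0,0,0]],[1,[0,0,0],[0,0,0]],[1,[0,0,0],[0,0,0]]], "newtons": 30}}

```text
time: 43.1
ee_pos: [0.5286, -0.1536, 0.0643]
tcp_rot: [179.9, 0.2, 179.8]
wrist_force: [-0.4, -0.2, -0.9]
opening: 0.0428
```

Request:
{"method": "play_rows", "body": {"rows": [[1,[0,0,-1.5],[0,0,0]],[1,[0,0,-2.5],[0,0,0]],[1,[0,0,-3],[0,0,0]],[1,[0,0,-3],[0,0,0]],[1,[0,0,-3],[0,0,0]],[1,[0,0,-1],[0,0,0]],[1,[0,0,0],[0,0,0]],[1,[0,0,0],[0,0,0]]]}}

```text
time: 43.9
ee_pos: [0.5272, -0.1535, 0.2132]
tcp_rot: [179.9, 0.2, 179.8]
wrist_force: [-0.1, 0.1, -2.5]
opening: 0.043
```

```bash
python3 - <<'E'
from jl import *
c=look('w35',.088)
E
```

```text
t 43.95 ee [ 0.5271 -0.1535  0.2128] [179.9142   0.1255 179.7649] F [ 0.0789  0.451  -1.8178] op 0.042983935828302504
[   0  287   42   83 2568] [ 17.0101 334.183 ] [[ 0.2971  0.1053 -0.1248]] [[ 0.8242 -0.0482  0.088 ]]
[ 268  310  104   84 6164] [319.6338 349.9714] [[ 0.0007  0.1164 -0.1248]] [[ 0.5277 -0.0371  0.088 ]]
[   0  394   75   64 3258] [ 32.1762 423.4644] [[ 0.3242  0.2266 -0.1248]] [[0.8513 0.0731 0.088 ]]
```

View pics/w35.png

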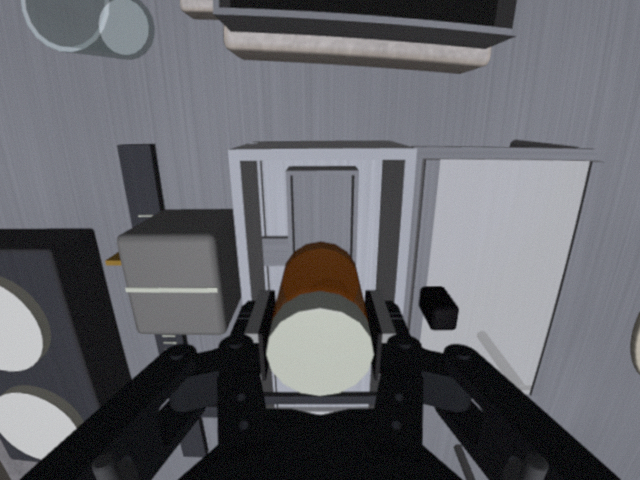

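Request:
{"method": "play_rows", "body": {"rows": [[1,[0.5,-3,0],[0,0,0]],[1,[0.6,-3.5,0],[0,0,0]],[1,[0.6,-3.5,0],[0,0,0]],[1,[0.6,-3.5,0],[0,0,0]],[1,[0,0,0],[0,0,0]],[1,[0,0,0],[0,0,0]]]}}

```text
time: 44.55
ee_pos: [0.5003, -0.2911, 0.202]
tcp_rot: [179.5, -0.6, 179.9]
wrist_force: [-0.9, 0.0, -1.7]
opening: 0.0426
```

```bash
python3 - <<'E'
from jl import *
c=look('w36',.088)
for d in spotter.spot_in(c,'mat')[:2]: print(d)
E
```

```text
t 44.6 ee [ 0.5003 -0.2909  0.2018] [179.5366  -0.5982 179.9374] F [-0.4604 -0.6825 -1.5333] op 0.04256701181136042
[109   0  29 165 548] [122.1369  73.7281] [[ 0.1329 -0.1171 -0.1138]] [[ 0.6332 -0.408   0.088 ]]
[ 150   41   35  135 3421] [167.4309 107.9474] [[ 0.1041 -0.094  -0.1138]] [[ 0.6044 -0.3849  0.088 ]]
[ 333  125  234  188 9661] [485.1946 248.0714] [[-0.1345  0.0117 -0.1138]] [[ 0.3658 -0.2792  0.088 ]]
[ 446  142  133  198 1944] [541.8591 264.268 ] [[-0.1863  0.0266 -0.1138]] [[ 0.314  -0.2643  0.088 ]]
[ 10 147  81  89 920] [ 38.2565 194.1457] [[ 0.2163 -0.0346 -0.1138]] [[ 0.7166 -0.3255  0.088 ]]
[  86  151   46   50 1710] [108.6029 174.9339] [[ 0.1555 -0.0482 -0.1138]] [[ 0.6558 -0.3391  0.088 ]]
[ 137  175  107  175 8000] [188.5875 263.5354] [[ 0.1041  0.0239 -0.1138]] [[ 0.6044 -0.2671  0.088 ]]
[ 561  211   57  119 1954] [589.4862 277.0957] [[-0.2338  0.0394 -0.1138]] [[ 0.2665 -0.2515  0.088 ]]
[ 242  225   42   44 1083] [262.4321 246.9705] [[ 0.0435  0.0097 -0.1138]] [[ 0.5438 -0.2812  0.088 ]]
[   0  237   54   98 1559] [ 25.8627 285.1911] [[ 0.2519  0.0447 -0.1138]] [[ 0.7522 -0.2462  0.088 ]]
[ 267  309  106  104 7926] [321.9108 356.044 ] [[-0.0034  0.1155 -0.1138]] [[ 0.4969 -0.1754  0.088 ]]
[ 410  329  113   51 2578] [478.1234 344.0403] [[-0.1448  0.1053 -0.1138]] [[ 0.3555 -0.1856  0.088 ]]
[ 587  357   53  106 2940] [613.119  414.0425] [[-0.3169  0.2056 -0.1138]] [[ 0.1834 -0.0853  0.088 ]]
[   0  401   50   66 2343] [ 20.2185 437.8579] [[ 0.3288  0.2356 -0.1138]] [[ 0.8291 -0.0553  0.088 ]]
[ 423  405   60   75 2000] [447.125  445.9415] [[-0.136   0.2371 -0.1138]] [[ 0.3643 -0.0538  0.088 ]]
{'point': [0.498, -0.3816, 0.0736], 'confidence': 0.92}
```

View pics/w36.png

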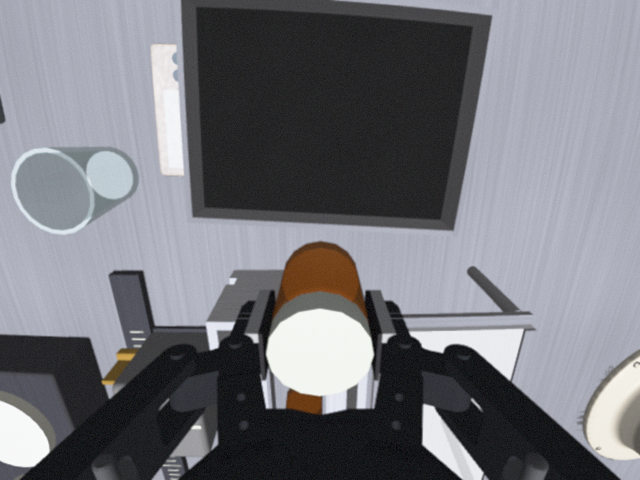

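```bash
python3 - <<'E'
from jl import *
c=camera('wrist'); 
P=onz(c,[[197,7],[474,17],[445,219],[205,207]],.074); print(P,P.mean(0))
P=onz(c,[[184,0],[491,16],[455,229],[193,217]],.102); print(P,P.mean(0))
print(get_obs()['ee_pos'],c['xyz'])
E
```

```text
[[ 0.5826 -0.45    0.074 ]
 [ 0.3921 -0.4452  0.074 ]
 [ 0.3966 -0.2987  0.074 ]
 [ 0.5909 -0.3092  0.074 ]] [ 0.4905 -0.3758  0.074 ]
[[ 0.5815 -0.4461  0.102 ]
 [ 0.3932 -0.4388  0.102 ]
 [ 0.3995 -0.2995  0.102 ]
 [ 0.5908 -0.3091  0.102 ]] [ 0.4912 -0.3734  0.102 ]
[ 0.5009 -0.2901  0.2029] [ 0.5015 -0.3764  0.3319]
```

Request:
{"method": "play_rows", "body": {"rows": [[1,[-1.2,-3,0],[0.4,-0.6,0]],[1,[-1.2,-3,0],[0,0,0]],[1,[-1.1,-2.5,0],[0,0,0]],[1,[0,0,0],[0,0,0]],[1,[0,0,0],[0,0,0]]]}}

```text
time: 45.2
ee_pos: [0.5394, -0.3722, 0.2027]
tcp_rot: [179.9, 0.1, -179.5]
wrist_force: [0.1, 0.4, -2.0]
opening: 0.0427
```

```bash
python3 - <<'E'
from jl import *
c=look('w37',.146)
E
```

```text
t 45.25 ee [ 0.5393 -0.372   0.2026] [ 179.9528    0.1394 -179.508 ] F [-0.5492  0.5263 -1.0644] op 0.042815894166417956
[350   6  23 106 713] [363.094   57.3478] [[-0.0211 -0.1165 -0.0566]] [[ 0.5182 -0.4885  0.146 ]]
[ 255   78  272   64 3941] [390.4725 122.8437] [[-0.0372 -0.0846 -0.0566]] [[ 0.502  -0.4566  0.146 ]]
[ 211  127   44  135 4220] [231.4512 200.4296] [[ 0.0511 -0.0412 -0.0566]] [[ 0.5904 -0.4132  0.146 ]]
[ 141  229   43   41 1378] [161.9884 248.9282] [[ 0.0966 -0.0106 -0.0566]] [[ 0.6358 -0.3826  0.146 ]]
[ 83 246  79  73 709] [111.409  289.6897] [[ 0.1351  0.0183 -0.0566]] [[ 0.6744 -0.3537  0.146 ]]
[205 276  20  73 546] [214.1685 318.5989] [[ 0.0691  0.0383 -0.0566]] [[ 0.6084 -0.3337  0.146 ]]
[ 267  309  107   87 7189] [319.4567 351.7523] [[-0.0005  0.0637 -0.0566]] [[ 0.5388 -0.3084  0.146 ]]
[265 397 110  11 904] [320.5365 401.5409] [[-0.0017  0.1085 -0.0566]] [[ 0.5376 -0.2635  0.146 ]]
[ 423  408   65   72 1985] [448.0584 447.0247] [[-0.1042  0.1578 -0.0566]] [[ 0.4351 -0.2142  0.146 ]]
[ 598  411   42   66 1317] [620.4655 443.9871] [[-0.2594  0.1662 -0.0566]] [[ 0.2799 -0.2058  0.146 ]]
[ 14 449  36  29 570] [ 27.8702 460.1649] [[ 0.2571  0.1933 -0.0566]] [[ 0.7964 -0.1787  0.146 ]]
```

View pics/w37.png

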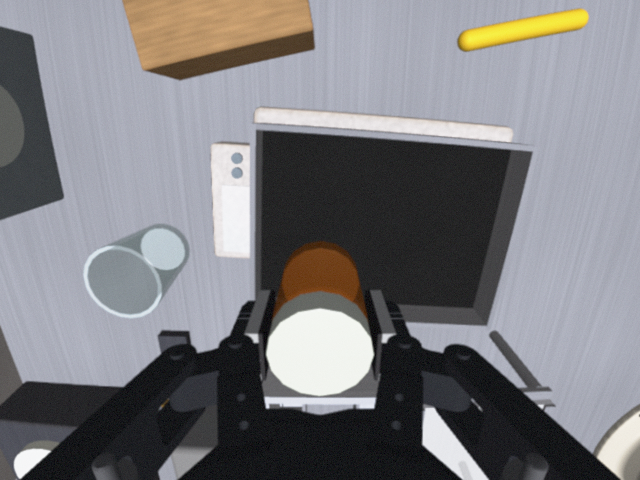

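Request:
{"method": "play_rows", "body": {"rows": [[1,[0.3,-0.3,2],[0,0,0]],[1,[0,0,2],[0,0,0]],[1,[0,0,1.6],[0,0,0]],[1,[0,0,0],[0,0,0]],[1,[0,0,0],[0,0,0]]]}}

```text
time: 45.75
ee_pos: [0.537, -0.3697, 0.1479]
tcp_rot: [-180.0, 0.3, -179.2]
wrist_force: [0.3, -0.5, -1.2]
opening: 0.043
```

```bash
python3 - <<'E'
from jl import *
c=camera('wrist'); save(c,'w38'); print(get_obs())
E
```

```text
{'time': 45.8, 'q': array([ -34.6078,   18.0466,   14.8122,   86.5196,    0.152 , -125.4186]), 'qd': array([-0.3241,  0.3172,  0.8644, -0.1306, -0.0084, -0.0333]), 'joint_efforts': array([ -0.29  , -68.3096,  48.2272,  -0.2251,  -0.0321,   0.0001]), 'ee_pos': array([ 0.537 , -0.3697,  0.1479]), 'tcp_rot': array([-179.9813,    0.2886, -179.1888]), 'wrist_force': array([ 0.4068,  0.4907, -0.7616]), 'torque': array([-0.0583, -0.0267, -0.0499]), 'opening': 0.042913840354239}
```

View pics/w38.png

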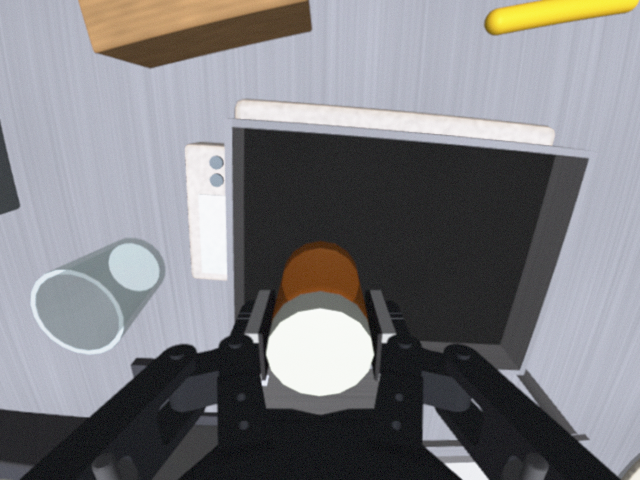

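Request:
{"method": "play_rows", "body": {"rows": [[1,[0,-0.6,0.8],[0,0,0]],[1,[0,0,0.8],[0,0,0]],[1,[0,0,0.5],[0,0,0]],[1,[0,0,0],[0,0,0]]]}}

```text
time: 46.2
ee_pos: [0.5381, -0.3764, 0.1277]
tcp_rot: [-179.9, 0.4, -179.2]
wrist_force: [-0.1, -0.4, -1.8]
opening: 0.0428
```

Request:
{"method": "play_rows", "body": {"rows": [[1,[0,0,0.35],[0,0,0]],[1,[0,0,0.25],[0,0,0]],[1,[0,0,0.2],[0,0,0]]]}}

```text
time: 46.5
ee_pos: [0.5383, -0.377, 0.1222]
tcp_rot: [-179.7, 0.6, -179.2]
wrist_force: [-6.3, 5.1, 20.5]
opening: 0.0429
```

Request:
{"method": "play_rows", "body": {"rows": [[1,[0,0,-0.15],[0,0,0]],[0.25,[0,0,0],[0,0,0]],[0.25,[0,0,0],[0,0,0]],[0.25,[0,0,0],[0,0,0]],[0.25,[0,0,0],[0,0,0]],[0.25,[0,0,-2],[0,0,0]],[0.25,[0,0,-3],[0,0,0]],[0.25,[0,0,-3],[0,0,0]],[0.25,[0,0,-1],[0,0,0]],[0.25,[0,0,0],[0,0,0]]]}}

```text
time: 47.5
ee_pos: [0.5371, -0.3763, 0.2148]
tcp_rot: [-179.8, 0.5, -179.2]
wrist_force: [0.5, -0.3, 0.0]
opening: 0.064
```

```bash
python3 - <<'E'
from jl import *
c=camera('wrist'); save(c,'w39'); print(get_obs()['ee_pos'],get_obs()['time'])
E
```

```text
[ 0.537  -0.3762  0.2141] 47.55
```

View pics/w39.png

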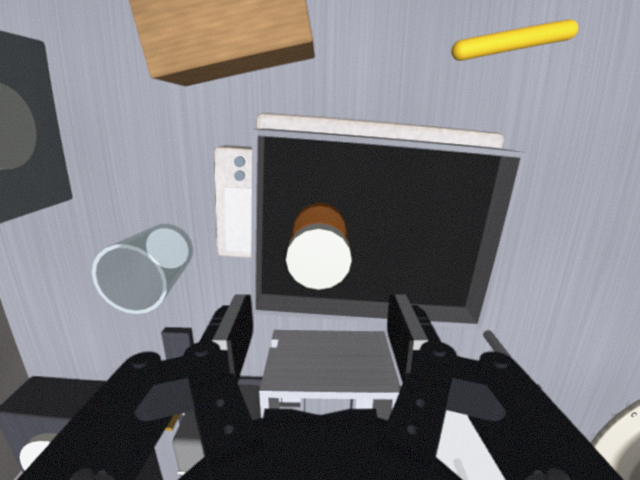

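Request:
{"method": "play_rows", "body": {"rows": [[0.2,[0.2,3,0],[0,0,1]],[0.2,[0.3,4,0],[0,0,0]],[0.2,[0.3,4,0],[0,0,0]],[0.2,[0.3,4,0],[0,0,0]],[0.2,[0.3,4,0],[0,0,0]],[0.2,[0.3,4,0],[0,0,0]],[0.2,[0.3,3,0],[0,0,0]],[0.2,[0,0,0],[0,0,0]],[0.2,[0,0,0],[0,0,0]]]}}

```text
time: 48.45
ee_pos: [0.5123, -0.1065, 0.1954]
tcp_rot: [179.8, -0.6, 179.7]
wrist_force: [0.0, -0.9, 0.3]
opening: 0.0682
```

```bash
python3 - <<'E'
from jl import *
c=look('w40',.088)
E
```

```text
t 48.5 ee [ 0.5123 -0.1068  0.1954] [179.7565  -0.6036 179.6271] F [ 0.8448 -0.1805  0.526 ] op 0.06850190802902727
[  0 381  41  66 874] [ 18.7895 413.3524] [[ 0.3067  0.1877 -0.1074]] [[0.819  0.0809 0.088 ]]
```

View pics/w40.png

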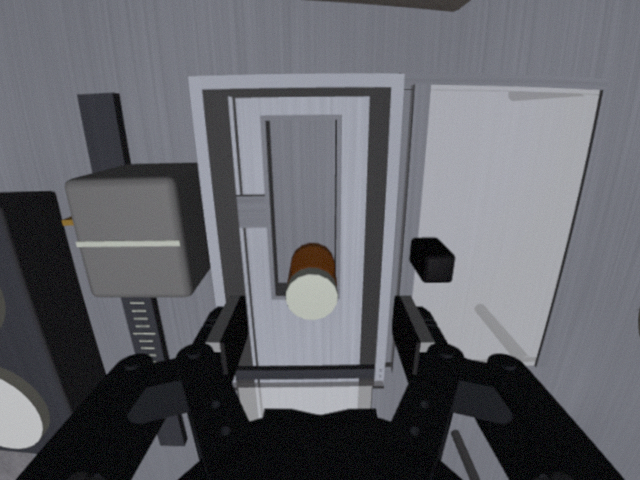

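```bash
python3 - <<'E'
from jl import *
c=camera('wrist'); print(onz(c,[[312,297]],.088),get_obs()['ee_pos'])
print('block line',onz(c,[[78,244],[180,243]],.11))
E
```

```text
[[ 0.5174 -0.0563  0.088 ]] [ 0.5125 -0.1073  0.1957]
block line [[ 0.6828 -0.1119  0.11  ]
 [ 0.6081 -0.1121  0.11  ]]
```

Request:
{"method": "play_rows", "body": {"rows": [[0.33,[-0.3,2.5,0],[0,-0.6,0]],[0.33,[-0.2,2.3,0],[0,0,0]],[0.33,[0,0,0],[0,0,0]],[0.33,[0,0,2],[0,0,0]],[0.33,[0,0,1],[0,0,0]],[0.33,[0,0,0],[0,0,0]]]}}

```text
time: 49.15
ee_pos: [0.5187, -0.0648, 0.1625]
tcp_rot: [179.8, -0.1, 179.1]
wrist_force: [-0.2, -0.3, -0.1]
opening: 0.0572
```

```bash
python3 - <<'E'
from jl import *
c=look('w41',.088)
E
```

```text
t 49.2 ee [ 0.5188 -0.0648  0.1631] [179.8307  -0.0595 179.0745] F [ 0.327   0.4602 -0.6024] op 0.0572189624130411
[ 291  240   60   55 2553] [320.3122 266.9467] [[-0.0008  0.0087 -0.0751]] [[ 0.518  -0.0561  0.088 ]]
[ 262  376  110   38 3363] [317.5448 392.6081] [[ 0.003   0.1182 -0.0751]] [[0.5218 0.0534 0.088 ]]
[  0 396  15  50 522] [  5.567  422.9904] [[ 0.2889  0.1631 -0.0751]] [[0.8077 0.0983 0.088 ]]
```

View pics/w41.png

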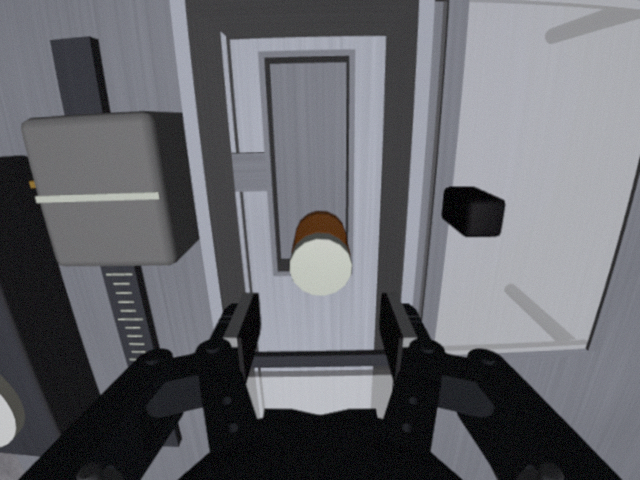

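Request:
{"method": "play_rows", "body": {"rows": [[0.33,[0.05,0.95,1],[0,0,-0.6]],[0.33,[0,0,2],[0,0,0]],[0.33,[0,0,2],[0,0,0]],[0.33,[0,0,0],[0,0,0]],[0.33,[0,0,0],[0,0,0]]]}}

```text
time: 49.7
ee_pos: [0.5194, -0.0548, 0.1131]
tcp_rot: [179.8, 0.1, 179.7]
wrist_force: [1.2, 0.3, 0.5]
opening: 0.0572
```

```bash
python3 - <<'E'
from jl import *
c=look('w42',.088)
E
```

```text
t 49.75 ee [ 0.5194 -0.0548  0.1131] [179.8336   0.124  179.678 ] F [-0.1525 -0.1584 -0.321 ] op 0.05747667532663615
[ 128    0   67  354 5302] [158.9464 164.3142] [[ 0.0745 -0.0666 -0.0251]] [[ 0.5939 -0.1214  0.088 ]]
[202   0  16 142 628] [209.2691  74.0971] [[ 0.0467 -0.1048 -0.0251]] [[ 0.5661 -0.1596  0.088 ]]
[ 215    1  135  141 4633] [244.1243  60.7162] [[ 0.0313 -0.1098 -0.0251]] [[ 0.5506 -0.1646  0.088 ]]
[  475     0   165   383 42551] [573.3095 193.68  ] [[-0.1249 -0.0523 -0.0251]] [[ 0.3945 -0.1071  0.088 ]]
[  231     2   173   389 24583] [334.7818 256.8697] [[-0.008  -0.0196 -0.0251]] [[ 0.5114 -0.0744  0.088 ]]
[ 427   12   49  329 4394] [450.8614 179.6384] [[-0.0623 -0.0587 -0.0251]] [[ 0.4571 -0.1135  0.088 ]]
[  0 192 105  10 833] [ 52.0984 196.473 ] [[ 0.1323 -0.0522 -0.0251]] [[ 0.6517 -0.107   0.088 ]]
[539 385 101  12 503] [588.9225 390.5089] [[-0.1708  0.0738 -0.0251]] [[0.3486 0.019  0.088 ]]
```

View pics/w42.png

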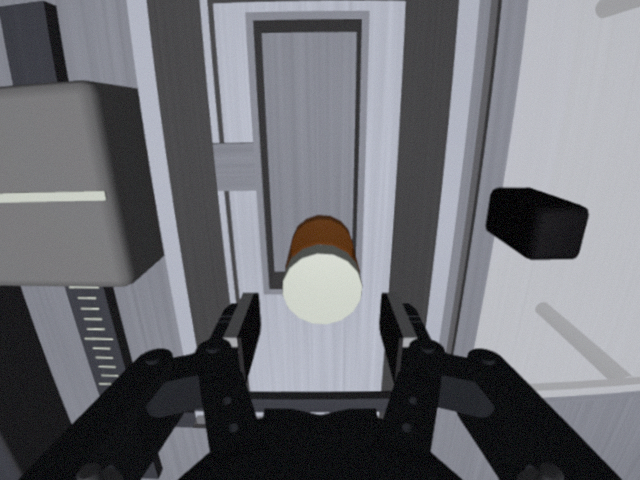

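Centred. Descending, then gripping.

Request:
{"method": "play_rows", "body": {"rows": [[0.33,[0.1,-0.1,1.6],[0,0,0]],[0.33,[0,0,1.6],[0,0,0]],[0.33,[0,0,0.8],[0,0,0]],[0.33,[0,0,0],[0,0,0]],[0.33,[0,0,0],[0,0,0]]]}}

```text
time: 50.25
ee_pos: [0.5212, -0.0556, 0.0776]
tcp_rot: [179.9, 0.5, 179.7]
wrist_force: [0.0, 0.6, 0.1]
opening: 0.0577
```

Request:
{"method": "play_rows", "body": {"rows": [[0.33,[0.35,0,0.8],[0,0.5,0]],[0.33,[0,0,0.5],[0,0,0]],[0.33,[0,0,0],[0,0,0]]]}}

```text
time: 50.55
ee_pos: [0.5184, -0.0557, 0.0653]
tcp_rot: [179.9, 0.1, 179.7]
wrist_force: [0.2, -0.9, 0.4]
opening: 0.0571
```

Request:
{"method": "play_rows", "body": {"rows": [[1,[0,0,0],[0,0,0]],[1,[0,0,0],[0,0,0]],[1,[0,0,0],[0,0,0]],[1,[0,0,0],[0,0,0]],[1,[0,0,0],[0,0,0]],[1,[0,0,0],[0,0,0]]]}}

```text
time: 51.15
ee_pos: [0.5185, -0.0557, 0.0657]
tcp_rot: [179.9, 0.2, 179.7]
wrist_force: [0.1, -0.2, 0.5]
opening: 0.0426
```

Request:
{"method": "play_rows", "body": {"rows": [[1,[0,0,-1.5],[0,0,0]],[1,[0,0,-2.5],[0,0,0]],[1,[0,0,-3],[0,0,0]],[1,[0,0,-3],[0,0,0]],[1,[0,0,-3],[0,0,0]],[1,[0,0,-1],[0,0,0]],[1,[0,0,0],[0,0,0]],[1,[0,0,0],[0,0,0]]]}}

```text
time: 51.95
ee_pos: [0.5175, -0.0558, 0.2107]
tcp_rot: [179.9, 0.1, 179.7]
wrist_force: [-0.1, -0.6, -2.0]
opening: 0.0429
```

```bash
python3 - <<'E'
from jl import *
c=camera('wrist'); save(c,'w43'); print(get_obs()['ee_pos'],get_obs()['opening'],get_obs()['wrist_force'])
E
```

```text
[ 0.5173 -0.0558  0.2104] 0.04296633663331528 [-0.059  -0.5917 -2.3648]
```

View pics/w43.png

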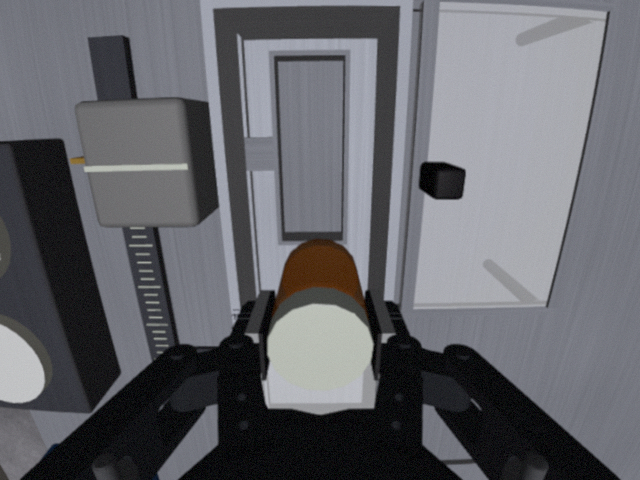

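Request:
{"method": "play_rows", "body": {"rows": [[1,[0,-3,-0.5],[0,0,0]],[1,[0,-4,0],[0,0,0]],[1,[0,-4,0],[0,0,0]],[1,[0,-4,0],[0,0,0]],[1,[0,-4,0],[0,0,0]],[1,[2,-4,0],[0,0,0]],[1,[2,-4,0],[0,0,0]],[1,[2,-3,0],[0,0,0]],[1,[0,0,0],[0,0,0]],[1,[0,0,0],[0,0,0]]]}}

```text
time: 53.0
ee_pos: [0.4493, -0.3645, 0.1953]
tcp_rot: [179.2, -1.2, 179.9]
wrist_force: [-0.1, 0.4, -1.7]
opening: 0.0423
```

```bash
python3 - <<'E'
from jl import *
c=camera('wrist'); save(c,'w44'); print(get_obs()['ee_pos'],get_obs()['tcp_rot'])
E
```

```text
[ 0.4494 -0.3643  0.1952] [179.1657  -1.214  179.9452]
```

View pics/w44.png

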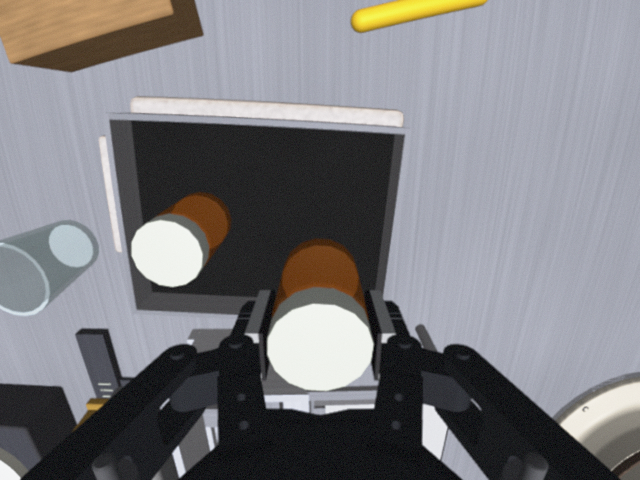

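Request:
{"method": "play_rows", "body": {"rows": [[1,[-0.1,-1,0.5],[0.8,-1.2,0]],[1,[0,0,1.5],[0,0,0]],[1,[0,0,1.5],[0,0,0]],[1,[0,0,0],[0,0,0]],[1,[0,0,0],[0,0,0]]]}}

```text
time: 53.55
ee_pos: [0.4528, -0.3694, 0.157]
tcp_rot: [179.8, -0.1, -179.7]
wrist_force: [-0.7, -0.2, -0.9]
opening: 0.0425
```

```bash
python3 - <<'E'
from jl import *
c=camera('wrist'); save(c,'w45'); print(get_obs()['ee_pos'],get_obs()['tcp_rot'])
E
```

```text
[ 0.4527 -0.3695  0.1569] [ 179.8377   -0.0799 -179.6887]
```

View pics/w45.png

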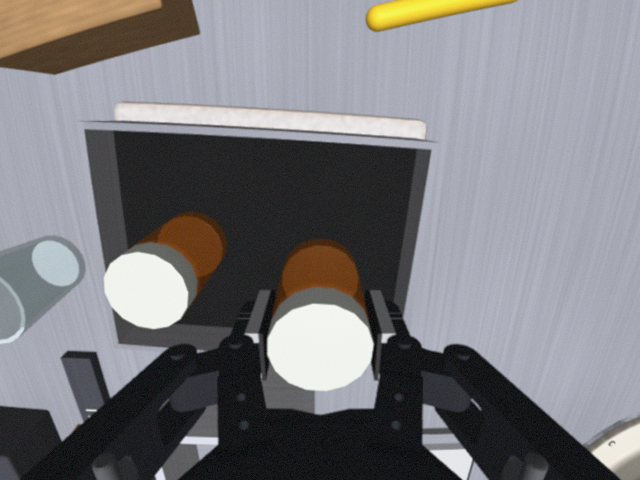

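Request:
{"method": "play_rows", "body": {"rows": [[1,[0.5,-0.6,1],[0,0,0]],[1,[0,0,1],[0,0,0]],[1,[0,0,0.8],[0,0,0]],[1,[0,0,0],[0,0,0]]]}}

```text
time: 54.0
ee_pos: [0.4481, -0.3758, 0.1278]
tcp_rot: [179.9, -0.0, -179.6]
wrist_force: [-0.7, -0.2, -2.4]
opening: 0.0423
```

Request:
{"method": "play_rows", "body": {"rows": [[1,[0,0,0.3],[0,0,0]],[1,[0,0,0.2],[0,0,0]],[1,[0,0,0.1],[0,0,0]]]}}

```text
time: 54.3
ee_pos: [0.448, -0.376, 0.1236]
tcp_rot: [180.0, 0.1, -179.7]
wrist_force: [-3.5, 3.1, 6.2]
opening: 0.0426
```

Contact at 6 N. Release, then lift.

Request:
{"method": "play_rows", "body": {"rows": [[0.25,[0,0,0],[0,0,0]],[0.25,[0,0,0],[0,0,0]],[0.25,[0,0,0],[0,0,0]],[0.25,[0,0,0],[0,0,0]],[0.25,[0,0,-2],[0,0,0]],[0.25,[0,0,-3],[0,0,0]],[0.25,[0,0,-3],[0,0,0]],[0.25,[0,0,-1],[0,0,0]],[0.25,[0,0,0],[0,0,0]]]}}

```text
time: 55.2
ee_pos: [0.4479, -0.3759, 0.2157]
tcp_rot: [179.9, 0.0, -179.7]
wrist_force: [-0.8, 0.9, -0.3]
opening: 0.064
```

```bash
python3 - <<'E'
from jl import *
c=camera('wrist'); save(c,'w46'); print(get_obs()['ee_pos'],get_obs()['tcp_rot'])
E
```

```text
[ 0.4478 -0.3758  0.215 ] [ 179.9206    0.0019 -179.6496]
```

View pics/w46.png

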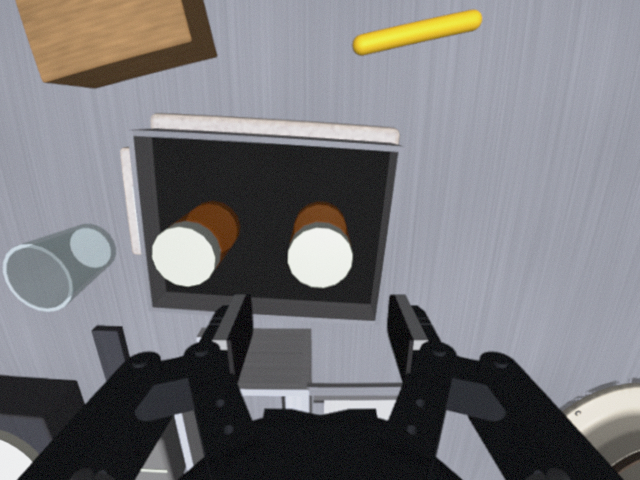

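Request:
{"method": "play_rows", "body": {"rows": [[0.4,[0.1,3,0],[0,0,0]],[0.4,[0.1,4,0],[0,0,0]],[0.4,[0.2,4,0],[0,0,0]],[0.4,[0.2,4,0],[0,0,0]],[0.4,[0.2,4,0],[0,0,0]],[0.4,[0,4,0],[0,0,0]],[0.4,[0,3,0],[0,0,0]],[0.4,[0,0,0],[0,0,0]],[0.4,[0,0,0],[0,0,0]]]}}

```text
time: 56.15
ee_pos: [0.4337, -0.106, 0.1995]
tcp_rot: [179.5, -0.9, -179.8]
wrist_force: [0.4, -0.3, -0.0]
opening: 0.0514
```

```bash
python3 - <<'E'
from jl import *
c=camera('wrist'); save(c,'w47'); print(get_obs()['ee_pos'],get_obs()['tcp_rot'],proj(c,[.4372,-.1057,.142]))
E
```

```text
[ 0.4337 -0.1063  0.1995] [ 179.4732   -0.9257 -179.7986] [[312.0309 265.8142]]
```

View pics/w47.png

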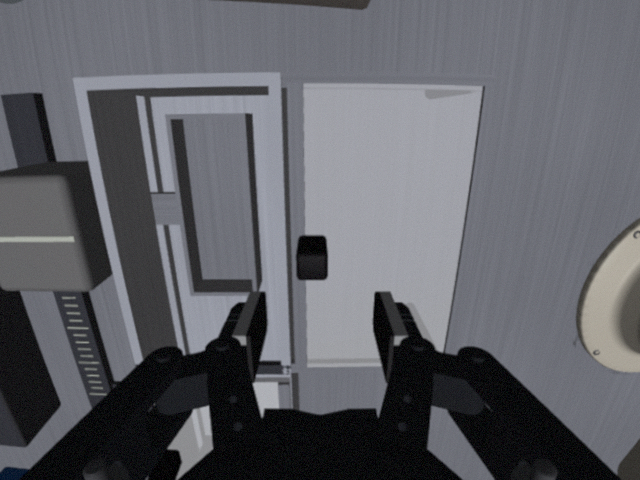

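Request:
{"method": "play_rows", "body": {"rows": [[0.45,[-0.35,0,2],[0.4,-0.9,0]],[0.45,[0,0,2],[0,0,0]],[0.45,[0,0,1.5],[0,0,0]],[0.45,[0,0,0],[0,0,0]],[0.45,[0,0,0],[0,0,0]]]}}

```text
time: 56.7
ee_pos: [0.4365, -0.1105, 0.1402]
tcp_rot: [179.9, -0.2, 179.8]
wrist_force: [0.1, 0.4, 1.2]
opening: 0.0471
```

Request:
{"method": "play_rows", "body": {"rows": [[0.45,[-0.1,0.5,0.8],[0,0,0]],[0.45,[0,0,0.5],[0,0,0]],[0.45,[0,0,0],[0,0,0]],[1,[0,0,0],[0,0,0]],[1,[0,0,0],[0,0,0]],[1,[0,0,0],[0,0,0]],[1,[0,0,0],[0,0,0]],[1,[0,0,0],[0,0,0]]]}}

```text
time: 57.5
ee_pos: [0.4384, -0.1061, 0.128]
tcp_rot: [179.9, -0.0, 179.8]
wrist_force: [-0.1, -0.7, -1.3]
opening: 0.0198
```

Request:
{"method": "play_rows", "body": {"rows": [[1,[-1.5,0,0],[0,0,0]],[1,[-2,0,0],[0,0,0]],[1,[-2,0,0],[0,0,0]],[1,[-2,0,0],[0,0,0]],[1,[-2,0,0],[0,0,0]],[1,[-2,0,0],[0,0,0]],[1,[0,0,0],[0,0,0]]]}}

```text
time: 58.2
ee_pos: [0.5534, -0.1058, 0.128]
tcp_rot: [179.9, -0.4, 179.8]
wrist_force: [2.5, -0.5, -1.8]
opening: 0.0193
```

Request:
{"method": "play_rows", "body": {"rows": [[1,[-1,0,0],[0,0,0]],[1,[-0.7,0,0],[0,0,0]],[1,[-0.5,0,0],[0,0,0]],[1,[-0.5,0,0],[0,0,0]],[1,[-0.4,0,0],[0,0,0]]]}}

```text
time: 58.7
ee_pos: [0.5775, -0.1057, 0.1278]
tcp_rot: [179.8, -1.4, 179.8]
wrist_force: [-32.5, 0.6, 15.0]
opening: 0.0192
```

Request:
{"method": "play_rows", "body": {"rows": [[1,[0,0,0],[0,0,0]],[0.6,[0,0,0],[0,0,0]],[0.55,[0,0,0],[0,0,0]],[0.55,[0,0,0],[0,0,0]],[0.55,[0,0,-2],[0,-1.3,0]],[0.55,[0,0,-3],[0,0,0]],[0.55,[0,0,-3],[0,0,0]],[0.55,[0,0,-2],[0,0,0]],[0.55,[0,0,0],[0,0,0]]]}}

```text
time: 59.6
ee_pos: [0.578, -0.1061, 0.2372]
tcp_rot: [179.9, 0.4, 179.7]
wrist_force: [0.3, -0.1, 0.7]
opening: 0.0384
```

```bash
python3 - <<'E'
from jl import *
c=camera('wrist'); save(c,'w48'); print(get_obs()['ee_pos'],get_obs()['tcp_rot'])
E
```

```text
[ 0.5778 -0.1061  0.2359] [179.864    0.3546 179.7055]
```

View pics/w48.png

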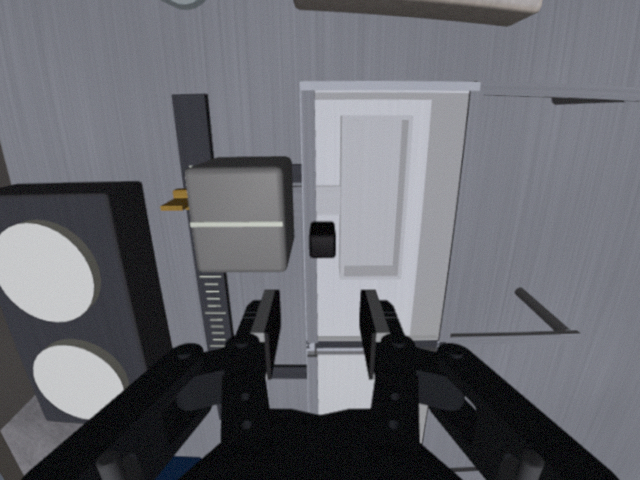

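Request:
{"method": "play_rows", "body": {"rows": [[0.8,[-3,2.5,0],[0,0,0]],[1,[-3.5,2.7,0],[0,0,0]],[1,[-3.5,2.5,0],[0,0,0]],[1,[0,0,2],[0,0,0]],[1,[0,0,2],[0,0,0]],[1,[0,0,0],[0,0,0]],[1,[0,0,0],[0,0,0]]]}}

```text
time: 60.35
ee_pos: [0.6825, -0.0266, 0.1919]
tcp_rot: [179.9, 0.3, 179.6]
wrist_force: [-0.3, 0.2, 0.5]
opening: -0.0002
```

```bash
python3 - <<'E'
from ptr import *
c=ptr('p9',x=210,y=70,w=90,h=75,f=8); print(get_obs()['tcp_rot'])
E
```

```text
60.4 [ 0.6825 -0.0267  0.1918] [ 0.4114  1.2866 -1.3668] [ 0.6809 -0.1119  0.3219]
[179.8536   0.3213 179.6242]
```

View pics/p9c.png

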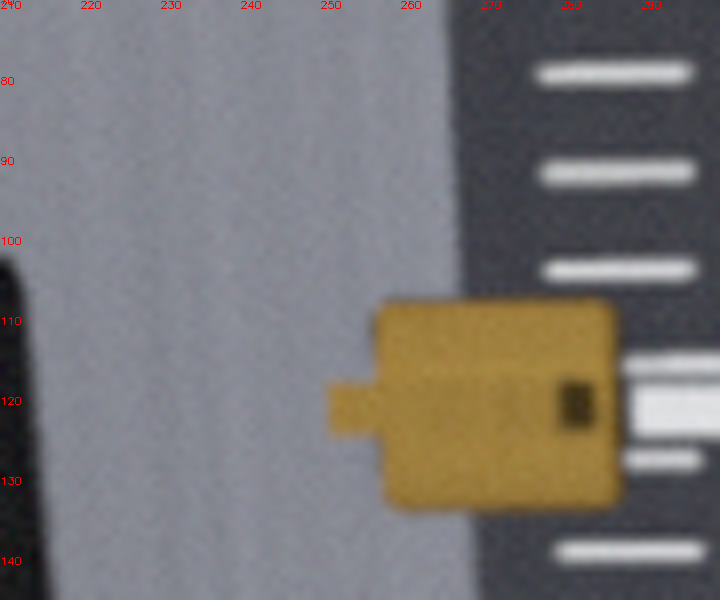

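View pics/p9.png

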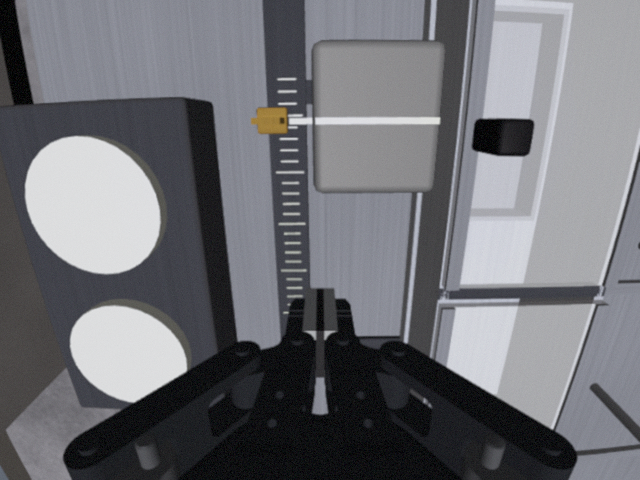

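Pointer (row 121.3) and blade (row 120.5) agree within about 0.6 mm, with the pointer on the short side. I'll lift clear and do the final check.

Request:
{"method": "play_rows", "body": {"rows": [[1,[0,0,-3],[0,0,0]],[1,[3,0,-3],[0,0,0]],[1,[4,4,0],[0,0,0]],[1,[4,4,0],[0,0,0]],[1,[4,4,0],[0,0,0]],[1,[3,4,0],[0,0,0]],[1,[0,4,0],[0,0,0]],[1,[0,0,0],[0,0,0]],[1,[0,0,0],[0,0,0]]]}}

```text
time: 61.3
ee_pos: [0.509, 0.1634, 0.2631]
tcp_rot: [179.6, 1.1, 179.2]
wrist_force: [-0.8, 0.2, -0.3]
opening: 0.0004
```

```bash
python3 - <<'E'
from jl import *
save(camera('scene'),'s9');save(camera('side'),'d9');print(get_obs()['ee_pos'],get_obs()['time'])
E
```

```text
[0.5095 0.1626 0.2626] 61.4
```

View pics/s9.png

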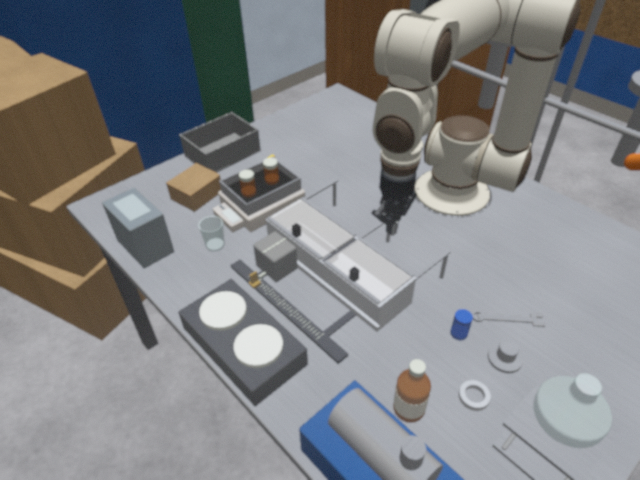

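View pics/d9.png

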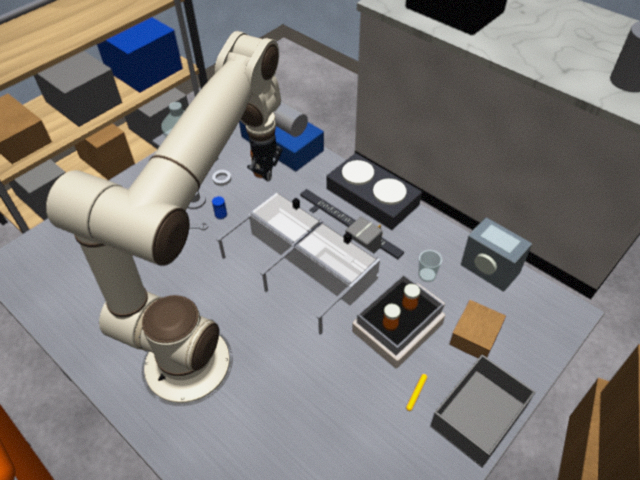

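Both jars stand on the mat: scene (247,183) and (270,170), side (392,316) and (411,295). Both lids are shut, the shuttle is at the index, and the bystanders have not moved.

```bash
python3 -c "
from h import *; print(job_done(), get_obs()['time'])"
```

```text
the job is handed in; nothing more can be done
the job is handed in; nothing more can be done
```

The job is done and handed in, at about 61 s on the robot's clock. Only two jars were present; both went through the lock and now stand upright on the balance's black mat.

- **Order:** I stood both jars in the tray and slid the outer lid to its hard stop. I then pushed the shuttle to the index in shrinking taps. After that I opened the inner lid wide, moved the jars to the mat, and slid the inner lid to its hard stop. The two lids were never open together.
- **Shuttle:** the first look from above put the pointer about 0.3 mm short of the blade. The last look put it about 0.6 mm short. An oblique view while pushing had suggested about 1.1 mm short. None showed it past the mark, so I made no further tap.
- **Disturbance:** the second jar was found about 1 to 1.5 cm off where I had put it in the tray, still upright. I measured it again before gripping it.
- **Final pictures:** both lids are shut and the blue look-alike and the bystanders look unmoved.

No check failed. The highest wrist reading I saw was about 41 N, when the inner lid reached its open stop.

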